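Finish stoneware wall pegs with push nuts and pack them

TASK

Finish the stoneware wall pegs on the bench: push one toothed push nut straight down the plain shank of every peg until it is fully home against the cork pad and bites. Pack all the finished pegs into the cardboard box, each lying flat on the box's floor with its shank up and none on top of another. Do not knock over or push away the two cups and the jar; spare nuts may stay where they are.

Things in the scene. Friction and masses are not known exactly. Their poses are not given: they have to be found in the camera images.
- peg_round_a: wall peg with a round head (two alike): head 50 round mm, 22 mm thick, face down; on it a cork pad, 34 mm across, 4 mm thick; from its middle a plain steel shank, 10 mm in diameter, points up: straight from 26 to 44 mm above the origin, then tapering to a 3 mm tip at 54 mm. Loose, about 110 g. Origin: centre of the head's lower face, z up the shank. May be absent
- peg_round_b: wall peg with a round head (two alike): head 50 round mm, 22 mm thick, face down; on it a cork pad, 34 mm across, 4 mm thick; from its middle a plain steel shank, 10 mm in diameter, points up: straight from 26 to 44 mm above the origin, then tapering to a 3 mm tip at 54 mm. Loose, about 110 g. Origin: centre of the head's lower face, z up the shank. May be absent
- peg_square_a: wall peg with a square head (two alike): head 50 x 50 mm, 22 mm thick, face down; on it a cork pad, 34 mm across, 4 mm thick; from its middle a plain steel shank, 10 mm in diameter, points up: straight from 26 to 44 mm above the origin, then tapering to a 3 mm tip at 54 mm. Loose, about 140 g. Origin: centre of the head's lower face, z up the shank, x and y along the head's sides. May be absent
- peg_square_b: wall peg with a square head (two alike): head 50 x 50 mm, 22 mm thick, face down; on it a cork pad, 34 mm across, 4 mm thick; from its middle a plain steel shank, 10 mm in diameter, points up: straight from 26 to 44 mm above the origin, then tapering to a 3 mm tip at 54 mm. Loose, about 140 g. Origin: centre of the head's lower face, z up the shank, x and y along the head's sides. May be absent
- peg_long: wall peg with an oblong head: head 102 x 50 mm, 22 mm thick, face down; on it a cork pad, 34 mm across, 4 mm thick; from its middle a plain steel shank, 10 mm in diameter, points up: straight from 26 to 44 mm above the origin, then tapering to a 3 mm tip at 54 mm. Loose, about 260 g. Origin: centre of the head's lower face, z up the shank, x along the 102 mm side. May be absent
- nut_a: push nut, one of five alike: steel collar 24 mm in diameter, 12 mm high, 15 g, open through, six inner teeth leave a 9 mm hole. It drops a few mm over a shank's tip, then needs about 8 to 20 N to push on; it stays where pushed, either way up, and lifts the peg along. Origin: its centre, 6 mm above its underside, z along its axis. Starts on the mat
- nut_b: push nut, one of five alike: steel collar 24 mm in diameter, 12 mm high, 15 g, open through, six inner teeth leave a 9 mm hole. It drops a few mm over a shank's tip, then needs about 8 to 20 N to push on; it stays where pushed, either way up, and lifts the peg along. Origin: its centre, 6 mm above its underside, z along its axis. Starts on the mat
- nut_c: push nut, one of five alike: steel collar 24 mm in diameter, 12 mm high, 15 g, open through, six inner teeth leave a 9 mm hole. It drops a few mm over a shank's tip, then needs about 8 to 20 N to push on; it stays where pushed, either way up, and lifts the peg along. Origin: its centre, 6 mm above its underside, z along its axis. Starts on the mat
- nut_d: push nut, one of five alike: steel collar 24 mm in diameter, 12 mm high, 15 g, open through, six inner teeth leave a 9 mm hole. It drops a few mm over a shank's tip, then needs about 8 to 20 N to push on; it stays where pushed, either way up, and lifts the peg along. Origin: its centre, 6 mm above its underside, z along its axis. Starts on the mat
- nut_e: push nut, one of five alike: steel collar 24 mm in diameter, 12 mm high, 15 g, open through, six inner teeth leave a 9 mm hole. It drops a few mm over a shank's tip, then needs about 8 to 20 N to push on; it stays where pushed, either way up, and lifts the peg along. Origin: its centre, 6 mm above its underside, z along its axis. Starts on the mat
- mat: square cork mat 140 x 140 mm, 5 mm thick, fixed; the push nuts start on it, about 65 mm apart. Origin: centre of its underside.
- box: open cardboard box, fixed, outside 118 x 170 mm (x by y), 32 mm high; walls and floor 5 mm, so inside 108 x 160 x 27 mm deep: two pegs side by side along x, three along y; packed pegs' nuts stand above its walls. When all five are there, the oblong peg goes across one y end, long side along the box's x. Origin: centre of its underside
- cup_wide: bystander: bisque cup, 80 mm across the rim, 58 mm high. Origin: centre of its underside.
- cup_low: bystander: bisque cup, 64 mm across the rim, 55 mm high. Origin: centre of its underside.
- jar: bystander: small amber glass jar, 48 mm in diameter, 50 mm high. Origin: centre of its underside.

How it is judged:
By the outcome, as a careful person would: the job done as asked, in the order asked, and still so for the second after the job is handed in, with the robot touching nothing.
Of peg_round_a, peg_round_b, peg_square_a, peg_square_b, peg_long only 4 to 5 are there at a start; the rules pass over those that are not, and their reading is None.
At some moment in a run one of peg_round_a, peg_round_b, peg_square_a, peg_square_b, peg_long may be knocked a few centimetres aside while the robot is not near it.
It also fails if it takes over 210 s, if anything falls off the work surface, if the arm or the gripper's body presses on something with over 40 N, if the wrist force passes 120 N, or if a joint passes its speed limit or range.

ROBOT

A 6-joint arm with a two-finger parallel gripper is mounted at the origin on the work surface. World frame = base frame: x ahead of the robot, y to its left, z up, the work surface at z = 0. Lengths are in m, angles in rad, forces in N, time in s.
With the tool pointing down it reaches from about 0.3 to 1 m from the base axis. Payload 5.1 kg.
Tool frame: the origin (TCP) lies midway between the tips of the shut fingers; the grasp point (between the pads) lies 19 mm behind it; z points along the fingers, y is the line along which they close (so a half turn about z gives the same grasp; the last joint's range is limited). The gripper opens to 95 mm and grips with 3 to 60 N. Pads are 20 mm wide; open, the fingers measure 119 mm over their backs; the gripper's body (75 mm by 180 mm) begins 59 mm behind the grasp point.
Start: joints at [1.201, 0.124, 1.65, -0, 1.367, -0.083], TCP at [0.184, 0.623, 0.187] pointing down, gripper open.
Joint ranges: [-2.61, 2.61], [-1.02, 2.33], [0.03, 2.71], [-1.35, 4.49], [0.32, 2.68], [-2.91, 2.91]. Speed limits (rad/s): [2.57, 2.57, 3.14, 3.14, 3.14, 3.14].

INTERFACE

Orientations are given as a unit quaternion [x, y, z, w].
In Python, from station import get_obs, eyes, bot gives the robot as it stands.
- The arm moves only by the tool send_rows, never from a script. Its argument "increments" is a list of rows, each an object of numbers: "tx", "ty", "tz": the shift along the tool's x, y, z in cm; "rx", "ry", "rz": the turn, a rotation vector about the tool's x, y, z in degrees; "grip": the finger opening in cm, from 0 to 9.51. A call has 1 to 8 rows; each row shifts and turns the commanded pose from where the row before left it, along the tool's axes as they then stand; what a row does not reach is not made up. A row lasts 1/10 s, in which the tool goes at most 50 mm and 8.59 degrees, less where a joint would pass 70% of its speed; a pose out of reach is approached as far as the arm can. A call is refused whole if a number of a shift passes 5 or a number of a turn 8.59, either way. A call with a gripper value outside its range is refused whole. The fingers move at their own pace and stop on an object; "squeeze" is the grip in N (left out, the last holds). Time passes only in rows, so rows that do not move let the fingers close. It gives the time, the measured TCP pose, the force, the opening and the grip force at its end, in the units of the state.
- get_obs(): the state, without advancing time (a new reading comes with each control period).
- eyes.read_camera(name): name is "scene" or "top" or "wrist"; returns (picture, depth): 480x640x3 uint8, blue, green, red; 480x640 float32, m along the optical axis (not along the pixel's ray), 0 where there is no reading.
- eyes.camera_info(name): a dict with "camera_matrix" (3x3 intrinsics, pixels), "pose" (4x4, takes a point from camera to world coordinates). Camera axes: x right, y down, z forward; pixel columns grow to the right and rows downward; lengths in m; the calibration is good to about 2 mm. A picture is of the moment at which its call begins: read the wrist's pose just before it. camera_info takes no time and is no camera call; for the wrist camera it gives the pose at the moment of the call.
- bot.sign_off(): hands the job in; it is judged then, once.
The state is a dict: "t": time; "joint_positions": joint angles; "joint_velocities": joint speeds; "joint_efforts": joint torques, N m; "tool_pos": TCP position; "eef_rot": TCP orientation; "force": force on the tool from outside, world axes, zero at the start; "ft_torque": the same for the moment, N m; "finger_gap": finger opening in m; "gripper_force": force on a finger pad.
Only numpy, scipy, OpenCV 4.12 (cv2) and the standard library are available. Lean on these libraries where they do the work, as an engineer would, in place of code of your own. Each camera call takes 0.05 s, during which the arm holds its last target. There are 200 camera calls.

## Working session

There is one attempt and no reset: what is moved stays moved. The work goes in short steps, Python scripts to look and compute and a tool call to move; the robot and the scene stay as the last step left them, time stands still between calls to the robot, and variables do not carry over. Pictures are saved under pics/ and viewed, at most 14 in all, crops included, and the job is handed in when it is done.

Besides the shell and the picture viewer there is one more tool, called as name([rows], argument=value, ...), one row to a line, values as JSON. send_rows: Moves the arm, as the interface text tells. Its arguments: {"type":"object","properties":{"increments":{"type":"array"},"squeeze":{"type":"number"}},"required":["increments"]}

```bash
ls; mkdir -p pics; cat > h.py <<'E'
import numpy as np, cv2
from station import get_obs, eyes, bot
def snap(n,save=None):
    i=eyes.camera_info(n); p,d=eyes.read_camera(n)
    if save: cv2.imwrite('pics/'+save,p)
    return p,d,np.array(i['camera_matrix']),np.array(i['pose'])
def cloud(d,K,T):
    v,u=np.mgrid[0:480,0:640]
    P=np.stack([(u-K[0,2])/K[0,0]*d,(v-K[1,2])/K[1,1]*d,d],-1)
    W=P@T[:3,:3].T+T[:3,3]; W[d<=0]=np.nan
    return W
def ray(u,v,z,K,T):
    r=T[:3,:3]@np.array([(u-K[0,2])/K[0,0],(v-K[1,2])/K[1,1],1]); o=T[:3,3]
    return o+r*(z-o[2])/r[2]
E
python3 - <<'E'
from h import *
p,d,K,T=snap('top','top1.png'); print(K,T)
np.savez('top1',p=p,d=d,K=K,T=T)
W=cloud(d,K,T)
z=W[...,2]; print(np.nanpercentile(z,[1,10,50,90,99]))
h=np.nan_to_num(z)
cv2.imwrite('pics/top1h.png',cv2.applyColorMap(np.clip(h*255/0.07,0,255).astype(np.uint8),cv2.COLORMAP_JET))
s=snap('scene','scene1.png'); print(s[2],s[3]); print(get_obs())
E
```

```text
pics
[[438.10129915   0.         318.02615868]
 [  0.         438.10129915 237.96922851]
 [  0.           0.           1.        ]] [[-1.34158324e-02 -9.91682685e-01  1.28005730e-01  4.79506321e-01]
 [-9.99909864e-01  1.33731648e-02 -1.19281512e-03  4.64823021e-02]
 [-5.28947615e-04 -1.28010195e-01 -9.91772711e-01  8.81342917e-01]
 [ 0.00000000e+00  0.00000000e+00  0.00000000e+00  1.00000000e+00]]
[-0.75535547 -0.33799101 -0.00100392  0.02112307  0.09284502]
[[526.24221863   0.         319.36676979]
 [  0.         526.24221863 234.76538826]
 [  0.           0.           1.        ]] [[ 0.29606037  0.73200776 -0.61360646  1.19914521]
 [ 0.95502356 -0.21563664  0.20354566 -0.1291786 ]
 [ 0.01668096 -0.64627043 -0.76292613  0.7837213 ]
 [ 0.          0.          0.          1.        ]]
{'t': 0.1, 'joint_positions': array([ 1.20139529e+00,  1.24447976e-01,  1.65154598e+00,  1.45719004e-06,
        1.36749505e+00, -8.26265915e-02]), 'joint_velocities': array([-0.00217491, -0.0018494 , -0.00084475, -0.00095512, -0.00056935,
        0.00063149]), 'joint_efforts': array([-6.51448554e-04, -4.18885517e+01, -3.61094534e+01,  7.77423894e-02,
        4.62038093e-02, -7.29823864e-05]), 'tool_pos': array([0.18367201, 0.62284538, 0.18579973]), 'eef_rot': array([ 1.42896472e-01,  9.89737187e-01, -9.23900768e-04, -2.13176157e-04]), 'force': array([-1.21535414, -1.34424231,  0.35467509]), 'ft_torque': array([-0.02266451,  0.00383689, -0.01493477]), 'gripper_force': 0.0, 'finger_gap': 0.09506276862325709}
```

View pics/top1.png

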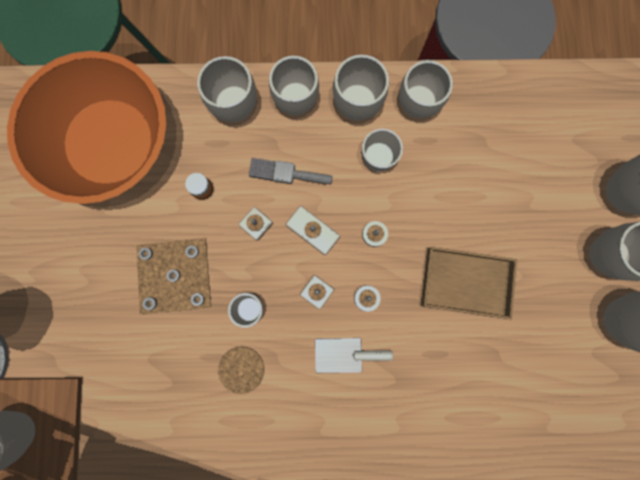

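View pics/scene1.png

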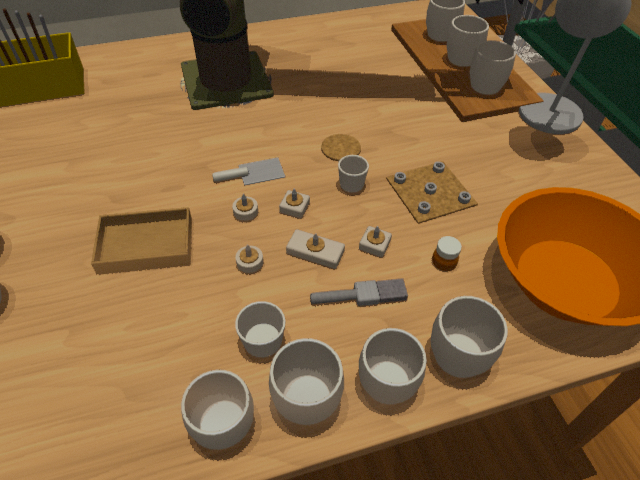

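The top view shows all five pegs: squares at (256,223) and (317,292), oblong at (313,230), rounds at (375,233) and (368,298). The five nuts are on the mat around (173,275), the box is at (468,283), the jar at (198,184), and the cups at (246,310) and (382,150). The scene view agrees.

```bash
cat >> h.py <<'E'
def blobs(W,lo,hi,amin=15,roi=None):
    z=W[...,2]; m=((z>lo)&(z<hi)).astype(np.uint8)
    if roi: 
        k=np.zeros_like(m); k[roi[1]:roi[3],roi[0]:roi[2]]=1; m*=k
    n,l,s,c=cv2.connectedComponentsWithStats(m)
    out=[]
    for i in range(1,n):
        if s[i,4]<amin: continue
        P=W[l==i]; (cx,cy),(w,h),a=cv2.minAreaRect((P[:,:2]*1000).astype(np.float32))
        out.append((s[i,4],np.round(c[i]),np.round([cx,cy,w,h,a],1),np.round(np.median(P[:,:],0)*1000,1)))
    return out
E
python3 - <<'E'
from h import *
f=np.load('top1.npz');W=cloud(f['d'],f['K'],f['T'])
print(np.nanmedian(W[330:340,440:480,2]))
roi=(120,100,530,340)
for lo,hi in [(.009,.03),(.035,.07),(.018,.032)]:
    print(lo); [print(*b) for b in blobs(W,lo,hi,4,roi)]
# mat
m=((W[...,2]>.003)&(W[...,2]<.007))
E
python3 - <<'E'
from h import *
f=np.load('top1.npz');p=f['p'];print(p.shape)
c=cv2.resize(p[180:330,130:420],None,fx=2.7,fy=2.7,interpolation=cv2.INTER_CUBIC);cv2.imwrite('pics/crop1.png',c)
E
```

```text
-0.001482809027399612
0.009
382 [143. 129.] [797.4 410.1 183.5  75.4   0.9] [839.6 397.3  18.6]
12 [213. 101.] [880.6 258.8   4.2   9.4  62. ] [881.2 258.5  16.3]
5 [437. 100.] [ 877.2 -207.4    3.5    3.2   43.3] [ 877.  -206.8   10.8]
8 [405. 110.] [ 854.4 -136.5   11.8    7.7   56.5] [ 854.4 -138.2   25.2]
5 [296. 114.] [850.9  86.7  10.3   3.4  63.3] [850.8  87.6  14.6]
18 [416. 116.] [ 840.8 -158.    28.9    7.4   75.7] [ 840.3 -157.1   25.8]
7 [244. 118.] [842.5 193.5   6.1  15.7  43.7] [842.6 195.5  19.6]
4 [356. 119.] [835.  -34.3   7.    1.2  46.4] [834.1 -34.4  24.8]
5 [233. 121.] [836.1 217.6   3.4   7.6  11.4] [837.  217.3  15.8]
194 [384. 144.] [774.5 -88.2  63.4  41.4  65. ] [786.4 -95.2  20.2]
1226 [284. 171.] [726.6  98.9 170.3  42.8  79.2] [726.2 118.6  17. ]
41 [375. 167.] [735.6 -71.7  52.7  13.4  69.6] [731.3 -70.4  20.6]
136 [206. 191.] [691.8 273.8  27.2  46.   46.8] [684.8 265.3  20.8]
602 [256. 223.] [624.  170.1  50.7  49.9  48.5] [621.7 168.2  21.5]
1253 [313. 230.] [608.8  55.5 102.2  50.4  51.4] [607.1  55.3  20.9]
477 [375. 233.] [599.7 -68.6  48.7  49.  
[... 2748 characters left out ...]
4]
8 [253. 173.] [725.2 176.3   5.3   6.2  64.4] [725.2 175.4  18.4]
85 [317. 176.] [716.8  46.3  60.8  11.   80.2] [717.3  45.8  19.2]
90 [205. 191.] [692.  273.8  26.8  45.7  46.8] [684.8 266.4  22.4]
548 [255. 223.] [623.8 169.9  49.3  49.3  47.2] [622.4 168.9  21.8]
1164 [313. 229.] [608.6  55.2 101.4  49.1  51.5] [608.   55.3  21.1]
449 [375. 233.] [599.6 -68.8  48.4  48.8  28.4] [598.5 -67.5  22.5]
914 [474. 281.] [ 500.  -248.9  171.   118.3   80.8] [ 502.7 -262.5   29.2]
568 [317. 291.] [485.7  48.7  49.2  48.9  53.1] [486.   48.8  21.7]
479 [367. 298.] [472.4 -49.3  49.1  46.9  43.3] [471.7 -48.2  22.3]
83 [241. 311.] [451.4 189.7  49.4  36.7  20.2] [448.  200.7  24.6]
(480, 640, 3)
```

View pics/crop1.png

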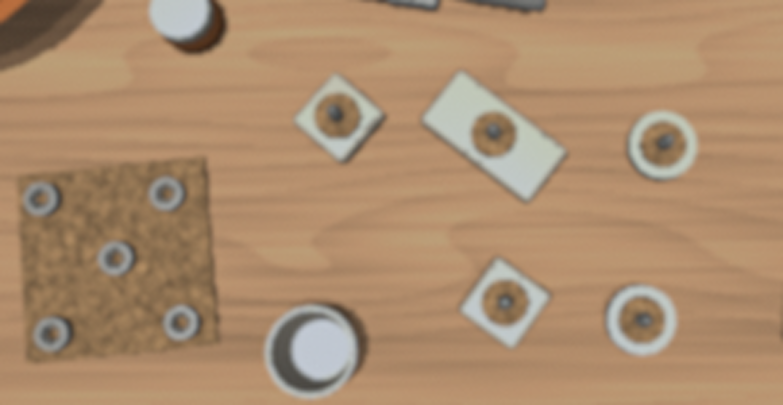

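The crop confirms all the shanks and nuts, and the fitted sizes match the given ones. The long peg lies at 51.4° and the box at −9.2°. Next I'll write a planner that turns a waypoint into rows.

```bash
cat >> h.py <<'E'
from scipy.spatial.transform import Rotation as Ro
def target(yaw):  # yaw of tool y axis in deg, tool down
    a=np.radians(yaw); y=np.array([np.cos(a),np.sin(a),0]); z=np.array([0,0,-1.])
    return Ro.from_matrix(np.stack([np.cross(y,z),y,z],1))
def plan(wps,step=4.5,start=None):
    o=get_obs(); p=np.array(o['tool_pos']); R=Ro.from_quat(o['eef_rot'])
    print('at',np.round(p*1000,1),'t',round(o['t'],1))
    for x,y,z,yaw in wps:
        q=np.array([x,y,z])/1000; Rt=target(yaw)
        dr=(R.inv()*Rt).as_rotvec(degrees=True)
        n=max(1,int(np.ceil(max(np.linalg.norm(q-p)*100/step,np.linalg.norm(dr)/8.2))))
        out=[]; d=(q-p)/n
        for i in range(n):
            t=np.round(R.inv().apply(d)*100,2); r=np.round(dr/n,2)
            p=p+R.apply(t/100); R=R*Ro.from_rotvec(r,degrees=True)
            out.append('{'+','.join(f'"{k}":{v:g}' for k,v in zip(['tx','ty','tz','rx','ry','rz'],[*t,*r]) if v)+'}')
        print(n,'['+',\n'.join(out)+']')
E
python3 -c "
from h import *
plan([(475,284,100,51.4),(475,284,30,51.4)])"
```

```text
at [183.7 622.8 185.8] t 0.1
11 [{"tx":-3.41,"ty":-2.2,"tz":0.78,"rx":-0.01,"rz":2.02},
{"tx":-3.49,"ty":-2.08,"tz":0.78,"rx":-0.01,"rz":2.02},
{"tx":-3.56,"ty":-1.96,"tz":0.78,"rx":-0.01,"rz":2.02},
{"tx":-3.63,"ty":-1.83,"tz":0.78,"rx":-0.01,"rz":2.02},
{"tx":-3.69,"ty":-1.7,"tz":0.78,"rx":-0.01,"rz":2.02},
{"tx":-3.75,"ty":-1.57,"tz":0.78,"rx":-0.01,"rz":2.02},
{"tx":-3.8,"ty":-1.44,"tz":0.78,"rx":-0.01,"rz":2.02},
{"tx":-3.85,"ty":-1.3,"tz":0.78,"rx":-0.01,"rz":2.02},
{"tx":-3.89,"ty":-1.17,"tz":0.78,"rx":-0.01,"rz":2.02},
{"tx":-3.93,"ty":-1.03,"tz":0.78,"rx":-0.01,"rz":2.02},
{"tx":-3.96,"ty":-0.89,"tz":0.78,"rx":-0.01,"rz":2.02}]
2 [{"tx":0.01,"ty":-0.01,"tz":3.51,"ry":0.01,"rz":-0.03},
{"tx":0.01,"ty":-0.01,"tz":3.51,"ry":0.01,"rz":-0.03}]
```

send_rows([
  {"tx":-3.41,"ty":-2.2,"tz":0.78,"rz":2.02,"grip":5},
  {"tx":-3.49,"ty":-2.08,"tz":0.78,"rz":2.02},
  {"tx":-3.56,"ty":-1.96,"tz":0.78,"rz":2.02},
  {"tx":-3.63,"ty":-1.83,"tz":0.78,"rz":2.02},
  {"tx":-3.69,"ty":-1.7,"tz":0.78,"rz":2.02},
  {"tx":-3.75,"ty":-1.57,"tz":0.78,"rz":2.02},
  {"tx":-3.8,"ty":-1.44,"tz":0.78,"rz":2.02},
  {"tx":-3.85,"ty":-1.3,"tz":0.78,"rz":2.02},
])

```text
invalid input at $.increments[0]: expected keys tx, ty, tz, rx, ry, rz, grip
```

send_rows([
  {"tx":-3.89,"ty":-1.17,"tz":0.78,"rz":2.02},
  {"tx":-3.93,"ty":-1.03,"tz":0.78,"rz":2.02},
  {"tx":-3.96,"ty":-0.89,"tz":0.78,"rz":2.02},
  {},
  {},
])

```text
invalid input at $.increments[0]: expected keys tx, ty, tz, rx, ry, rz, grip
```

```bash
cat >> h.py <<'E'
def wristnuts(tag,zlo,zhi,near=None,rad=.06):
    p,d,K,T=snap('wrist',tag); W=cloud(d,K,T)
    o=get_obs(); c=o['tool_pos'][:2]
    for b in blobs(W,zlo,zhi,30): print(*b)
E
python3 -c "
from h import *
wristnuts('w1.png',.009,.03)
plan([(475,284,30,51.4),(475,284,7.5,51.4)])"
```

```text
44504 [305. 151.] [143.4 651.4 433.5 286.1   0. ] [101.8 649.1  18. ]
1025 [241.   9.] [-31.9 610.9  53.8  18.8  73.5] [-34.1 605.2  24.1]
3799 [297. 148.] [ 99.2 618.7  69.   69.3  22.6] [ 98.2 618.7  24.2]
2084 [333. 272.] [239.1 616.8  69.1  49.6  79.4] [238.3 616.7  24.2]
1125 [422. 369.] [400.6 686.9  77.1  44.2  72.7] [397.5 689.4  15. ]
at [183.7 622.9 186. ] t 0.1
11 [{"tx":-3.41,"ty":-2.2,"tz":1.42,"rx":-0.01,"rz":2.02},
{"tx":-3.49,"ty":-2.08,"tz":1.42,"rx":-0.01,"rz":2.02},
{"tx":-3.56,"ty":-1.96,"tz":1.42,"rx":-0.01,"rz":2.02},
{"tx":-3.63,"ty":-1.83,"tz":1.42,"rx":-0.01,"rz":2.02},
{"tx":-3.69,"ty":-1.7,"tz":1.42,"rx":-0.01,"rz":2.02},
{"tx":-3.75,"ty":-1.57,"tz":1.42,"rx":-0.01,"rz":2.02},
{"tx":-3.8,"ty":-1.44,"tz":1.42,"rx":-0.01,"rz":2.02},
{"tx":-3.85,"ty":-1.31,"tz":1.42,"rx":-0.01,"rz":2.02},
{"tx":-3.89,"ty":-1.17,"tz":1.42,"rx":-0.01,"rz":2.02},
{"tx":-3.93,"ty":-1.03,"tz":1.42,"rx":-0.01,"rz":2.02},
{"tx":-3.96,"ty":-0.89,"tz":1.42,"rx":-0.01,"rz":2.02}]
1 [{"tx":0.01,"ty":-0.02,"tz":2.24,"rx":0.02,"ry":0.01,"rz":-0.05}]
```

View pics/w1.png

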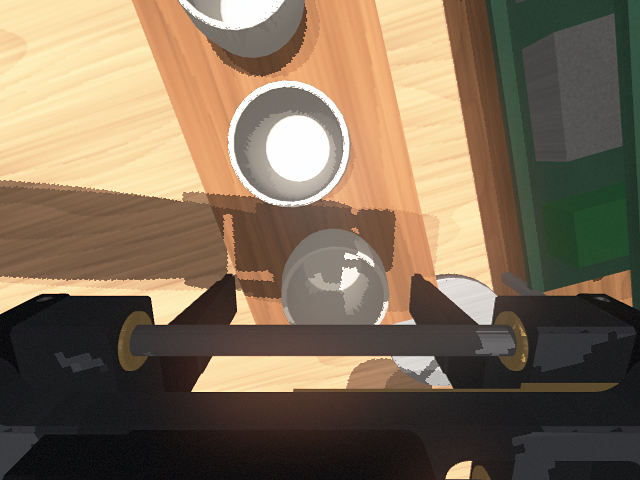

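The wrist view shows cups on a tray below the start pose, and a glass ball in front of the gripper at about (335,285). I'll check its height first, and make the planner print full rows.

```bash
python3 - <<'E'
s=open('h.py').read()
a=s.index("            out.append"); b=s.index("        print(n,'['")
s=s[:a]+"""            out.append('{'+','.join(f'"{k}":{v:g}' for k,v in zip(['tx','ty','tz','rx','ry','rz','grip'],[*(t+0.),*(r+0.),g]))+'}')
"""+s[b:]
s=s.replace("for x,y,z,yaw in wps","for x,y,z,yaw,g in wps").replace("',\\n'.join","','.join").replace("dr=(R","dr=np.where(abs(dr0:=(R").replace("as_rotvec(degrees=True)\n        n","as_rotvec(degrees=True))<.15,0,dr0)\n        n")
open('h.py','w').write(s)
E
python3 - <<'E'
from h import *
p,d,K,T=snap('wrist'); W=cloud(d,K,T)
for u,v in [(335,250),(335,285),(335,310),(440,290),(470,310)]: print(u,v,np.round(W[v,u]*1000))
m=(W[...,2]>.04)&(W[...,2]<.3); mm=m.copy(); mm[320:]=0
print(np.nanmax(W[:290,200:430,2]))
plan([(220,560,186,71,5),(475,284,100,51.4,5)])
E
```

```text
335 250 [188. 631. 118.]
335 285 [255. 615.  24.]
335 310 [271. 610.  54.]
440 290 [299. 732.  15.]
470 310 [335. 761.  15.]
0.23668324473785282
at [183.8 623.  186.1] t 0.2
2 [{"tx":-2.63,"ty":-2.51,"tz":0.01,"rx":0,"ry":0,"rz":1.28,"grip":5},{"tx":-2.69,"ty":-2.45,"tz":0.01,"rx":0,"ry":0,"rz":1.28,"grip":5}]
9 [{"tx":-3.68,"ty":-1.98,"tz":0.96,"rx":0,"ry":0,"rz":2.18,"grip":5},{"tx":-3.75,"ty":-1.84,"tz":0.96,"rx":0,"ry":0,"rz":2.18,"grip":5},{"tx":-3.82,"ty":-1.69,"tz":0.96,"rx":0,"ry":0,"rz":2.18,"grip":5},{"tx":-3.88,"ty":-1.54,"tz":0.96,"rx":0,"ry":0,"rz":2.18,"grip":5},{"tx":-3.93,"ty":-1.4,"tz":0.96,"rx":0,"ry":0,"rz":2.18,"grip":5},{"tx":-3.98,"ty":-1.25,"tz":0.96,"rx":0,"ry":0,"rz":2.18,"grip":5},{"tx":-4.03,"ty":-1.09,"tz":0.96,"rx":0,"ry":0,"rz":2.18,"grip":5},{"tx":-4.07,"ty":-0.94,"tz":0.96,"rx":0,"ry":0,"rz":2.18,"grip":5},{"tx":-4.1,"ty":-0.78,"tz":0.96,"rx":0,"ry":0,"rz":2.18,"grip":5}]
```

send_rows([
  {"tx":-2.63,"ty":-2.51,"tz":0,"rx":0,"ry":0,"rz":1.28,"grip":5},
  {"tx":-2.69,"ty":-2.45,"tz":0,"rx":0,"ry":0,"rz":1.28,"grip":5},
  {"tx":-3.68,"ty":-1.98,"tz":0,"rx":0,"ry":0,"rz":2.18,"grip":5},
  {"tx":-3.75,"ty":-1.84,"tz":0,"rx":0,"ry":0,"rz":2.18,"grip":5},
  {"tx":-3.82,"ty":-1.69,"tz":0,"rx":0,"ry":0,"rz":2.18,"grip":5},
  {"tx":-3.88,"ty":-1.54,"tz":0,"rx":0,"ry":0,"rz":2.18,"grip":5},
  {"tx":-3.93,"ty":-1.4,"tz":0.5,"rx":0,"ry":0,"rz":2.18,"grip":5},
  {"tx":-3.98,"ty":-1.25,"tz":1.5,"rx":0,"ry":0,"rz":2.18,"grip":5},
])

```text
t: 1.0
tool_pos: [0.392, 0.3758, 0.1686]
eef_rot: [0.277, 0.961, 0.002, 0.001]
force: [0.4, 0.2, 0.3]
finger_gap: 0.05
gripper_force: 0.0
```

send_rows([
  {"tx":-4.03,"ty":-1.09,"tz":1.5,"rx":0,"ry":0,"rz":2.18,"grip":5},
  {"tx":-4.07,"ty":-0.94,"tz":2,"rx":0,"ry":0,"rz":2.18,"grip":5},
  {"tx":-4.1,"ty":-0.78,"tz":3,"rx":0,"ry":0,"rz":2.18,"grip":5},
  {"tx":0,"ty":0,"tz":0,"rx":0,"ry":0,"rz":0,"grip":5},
  {"tx":0,"ty":0,"tz":0,"rx":0,"ry":0,"rz":0,"grip":5},
])

```text
t: 1.5
tool_pos: [0.4742, 0.2843, 0.1017]
eef_rot: [0.332, 0.943, -0.001, -0.001]
force: [-0.1, 0.1, 0.3]
finger_gap: 0.0501
gripper_force: 0.0
```

```bash
python3 -c "
from h import *
wristnuts('w2.png',.009,.03)
plan([(475,284,30,51.4,5),(475,284,7.5,51.4,5)])"
```

```text
602 [406. 163.] [464.6 378.3  23.5  23.7  74.6] [464.5 378.3  16.7]
510 [323. 239.] [471.4 284.8  23.7  23.4  48.3] [471.5 285.4  16.6]
588 [481. 245.] [563.  389.7  23.9  24.1  70.6] [562.2 389.7  16.4]
531 [400. 246.] [518.8 333.8  23.7  23.5  48.1] [518.5 334.   16.6]
330 [235. 271.] [445.4 204.7  47.2  14.7  12. ] [444.1 209.3  20.6]
203 [195. 287.] [433.  169.7   5.2  24.9  44.4] [433.5 167.8  19. ]
126 [404. 301.] [565.6 306.5   6.2  20.3  89.6] [563.8 306.3  16.7]
49 [636. 305.] [698.4 468.7  18.8   6.5  45.1] [698.8 469.4  16.2]
64 [235. 310.] [473.8 180.2  11.5   3.3  74.9] [473.6 178.9  15.3]
43 [116. 382.] [457.4  40.4   4.   17.6  50.6] [456.9  41.6  21.3]
at [474.4 285.4 102.9] t 1.6
2 [{"tx":-0.07,"ty":-0.04,"tz":3.64,"rx":0,"ry":0,"rz":0,"grip":5},{"tx":-0.07,"ty":-0.04,"tz":3.64,"rx":0,"ry":0,"rz":0,"grip":5}]
1 [{"tx":0,"ty":0.01,"tz":2.26,"rx":0,"ry":0,"rz":0,"grip":5}]
```

View pics/w2.png

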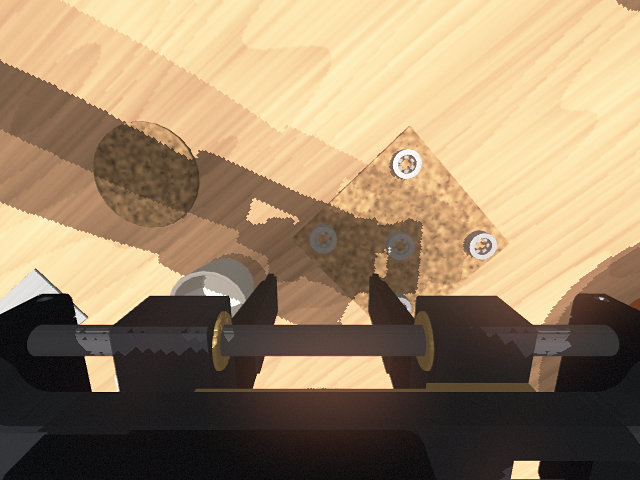

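The wrist view shows the target nut at (323,239), midway between the fingertips. The wrist and top measurements differ by about 3 mm, so I'll use the mean, which is a (−1.6, +0.5) mm shift on every top reading.

send_rows([
  {"tx":0.02,"ty":-0.15,"tz":3.6,"rx":0,"ry":0,"rz":0,"grip":5},
  {"tx":0.03,"ty":0,"tz":3.6,"rx":0,"ry":0,"rz":0,"grip":5},
  {"tx":0,"ty":0,"tz":0.5,"rx":0,"ry":0,"rz":0,"grip":5},
  {"tx":0,"ty":0,"tz":0,"rx":0,"ry":0,"rz":0,"grip":5},
  {"tx":0,"ty":0,"tz":0,"rx":0,"ry":0,"rz":0,"grip":5},
])

```text
t: 2.05
tool_pos: [0.4744, 0.2858, 0.0282]
eef_rot: [0.33, 0.944, 0.001, 0.001]
force: [0.8, -0.5, 0.0]
finger_gap: 0.0498
gripper_force: 0.0
```

```bash
python3 -c "
from h import *
plan([(473.1,284.4,8,51.4,5)]); print(get_obs()['force'])"
```

```text
at [474.4 285.8  28.2] t 2.0
1 [{"tx":0.02,"ty":-0.2,"tz":2.02,"rx":0.19,"ry":0,"rz":0,"grip":5}]
[ 0.82398505 -0.51006315  0.01391193]
```

```bash
python3 -c "
from h import *
for i in range(6):
    eyes.read_camera('wrist'); o=get_obs(); print(np.round(o['tool_pos']*1000,1),np.round(target(51.4).inv().__mul__(Ro.from_quat(o['eef_rot'])).as_rotvec(degrees=True),2))"
```

```text
[474.8 285.8  28.5] [-0.23 -0.11 -0.04]
[474.8 285.6  28.4] [-0.23 -0.11 -0.02]
[474.6 285.4  28.2] [-0.21 -0.1  -0.01]
[474.4 285.2  27.8] [-0.17 -0.08  0.  ]
[474.1 285.   27.3] [-0.13 -0.06  0.  ]
[473.9 284.8  26.9] [-0.1  -0.05  0.02]
```

send_rows([
  {"tx":0,"ty":0,"tz":0,"rx":0,"ry":0,"rz":0,"grip":5},
  {"tx":0,"ty":0,"tz":0,"rx":0,"ry":0,"rz":0,"grip":5},
  {"tx":0,"ty":0,"tz":0,"rx":0,"ry":0,"rz":0,"grip":5},
  {"tx":0,"ty":0,"tz":0,"rx":0,"ry":0,"rz":0,"grip":5},
])

```text
t: 2.75
tool_pos: [0.4731, 0.2843, 0.0257]
eef_rot: [0.331, 0.944, -0.0, -0.0]
force: [-0.1, -0.3, 0.7]
finger_gap: 0.05
gripper_force: 0.0
```

send_rows([
  {"tx":0,"ty":0,"tz":0,"rx":0,"ry":0,"rz":0,"grip":5},
  {"tx":0,"ty":0,"tz":0,"rx":0,"ry":0,"rz":0,"grip":5},
  {"tx":0,"ty":0,"tz":0,"rx":0,"ry":0,"rz":0,"grip":5},
  {"tx":0,"ty":0,"tz":0,"rx":0,"ry":0,"rz":0,"grip":5},
])

```text
t: 3.15
tool_pos: [0.4731, 0.2844, 0.0257]
eef_rot: [0.331, 0.944, -0.0, -0.0]
force: [-0.5, 0.4, -0.0]
finger_gap: 0.0499
gripper_force: 0.0
```

```bash
python3 -c "
from h import *
wristnuts('w3.png',.009,.022)"
```

```text
1172 [437. 168.] [464.6 378.3  23.8  23.7  47.3] [464.4 378.3  16.6]
921 [323. 267.] [471.7 284.8  23.   24.3  53.3] [471.3 285.2  16.6]
1119 [533. 276.] [563.  389.9  24.   23.9  57. ] [561.6 389.6  16.3]
987 [426. 277.] [518.8 333.8  24.3  23.5  16.2] [518.1 333.9  16.5]
36 [190. 295.] [430.3 200.2  16.1   1.8  53.3] [430.7 201.5  10.9]
102 [520. 466.] [690.5 303.7  18.1   3.6  13.3] [689.5 304.   19.8]
```

send_rows([
  {"tx":0,"ty":0,"tz":-5,"rx":0,"ry":0,"rz":0,"grip":5},
  {"tx":0,"ty":0,"tz":-2.5,"rx":0,"ry":0,"rz":0,"grip":5},
  {"tx":0,"ty":0,"tz":0,"rx":0,"ry":0,"rz":0,"grip":5},
  {"tx":0,"ty":0,"tz":0,"rx":0,"ry":0,"rz":0,"grip":5},
  {"tx":0,"ty":0,"tz":0,"rx":0,"ry":0,"rz":0,"grip":5},
  {"tx":0,"ty":0,"tz":0,"rx":0,"ry":0,"rz":0,"grip":5},
  {"tx":0,"ty":0,"tz":0,"rx":0,"ry":0,"rz":0,"grip":5},
  {"tx":0,"ty":0,"tz":0,"rx":0,"ry":0,"rz":0,"grip":5},
])

```text
t: 4.0
tool_pos: [0.4727, 0.2842, 0.0999]
eef_rot: [0.331, 0.944, -0.001, -0.001]
force: [-0.2, -0.2, 0.5]
finger_gap: 0.0494
gripper_force: 0.0
```

```bash
python3 -c "
from h import *
print(get_obs()['tool_pos']);wristnuts('w4.png',.009,.022)"
```

```text
[0.47267148 0.28417254 0.09987144]
608 [408. 165.] [465.1 378.3  24.3  23.   50.9] [464.4 378.3  16.6]
505 [324. 241.] [471.6 284.9  22.6  23.5  51.3] [471.6 284.9  16.7]
541 [401. 247.] [518.6 333.9  23.5  23.2  47.2] [518.4 333.7  16.5]
600 [483. 247.] [563.1 389.6  23.6  24.1  85.2] [562.2 389.7  16.4]
192 [236. 270.] [444.6 204.7  44.   12.9  17. ] [443.7 208.7  15. ]
114 [197. 288.] [434.1 169.2   3.9  20.9  45.3] [434.6 167.8  15. ]
124 [406. 303.] [565.5 306.7   5.9  18.9  88.9] [564.  306.4  16.7]
40 [234. 312.] [473.3 178.2  10.    2.6  72.5] [473.1 176.7  13.3]
36 [116. 383.] [456.4  41.2   3.5  16.2  49.8] [455.9  42.   21.3]
```

send_rows([
  {"tx":0,"ty":0,"tz":4.5,"rx":0,"ry":0,"rz":0,"grip":5},
  {"tx":0,"ty":0,"tz":3.6,"rx":0,"ry":0,"rz":0,"grip":5},
  {"tx":0,"ty":0,"tz":1,"rx":0,"ry":0,"rz":0,"grip":5},
  {"tx":0,"ty":0,"tz":0.15,"rx":0,"ry":0,"rz":0,"grip":5},
  {"tx":0,"ty":0,"tz":0,"rx":0,"ry":0,"rz":0,"grip":5},
  {"tx":0,"ty":0,"tz":0,"rx":0,"ry":0,"rz":0,"grip":5},
  {"tx":0,"ty":0,"tz":0,"rx":0,"ry":0,"rz":0,"grip":5},
  {"tx":0,"ty":0,"tz":0,"rx":0,"ry":0,"rz":0,"grip":5},
])

```text
t: 4.85
tool_pos: [0.4741, 0.2849, 0.0097]
eef_rot: [0.331, 0.944, 0.001, 0.001]
force: [-0.9, 0.8, 0.3]
finger_gap: 0.0502
gripper_force: 0.0
```

send_rows([
  {"tx":0,"ty":0,"tz":0,"rx":0,"ry":0,"rz":0,"grip":2},
  {"tx":0,"ty":0,"tz":0,"rx":0,"ry":0,"rz":0,"grip":2},
  {"tx":0,"ty":0,"tz":0,"rx":0,"ry":0,"rz":0,"grip":2},
  {"tx":0,"ty":0,"tz":0,"rx":0,"ry":0,"rz":0,"grip":2},
  {"tx":0,"ty":0,"tz":0,"rx":0,"ry":0,"rz":0,"grip":2},
  {"tx":0,"ty":0,"tz":0,"rx":0,"ry":0,"rz":0,"grip":1.5},
], squeeze=60)

```text
t: 5.45
tool_pos: [0.4731, 0.2844, 0.0082]
eef_rot: [0.331, 0.944, -0.0, -0.0]
force: [-0.2, 0.0, 0.2]
finger_gap: 0.0174
gripper_force: 0.0
```

```bash
python3 -c "
from h import *
p,d,K,T=snap('top');W=cloud(d,K,T)
print(get_obs()['finger_gap'])
for b in blobs(W,.035,.07,8,(240,200,420,320)): print(*b)
for b in blobs(W,.009,.032,400,(240,200,420,320)): print(*b)
plan([(606.3,56.1,85,51.4,1.5)],5)"
```

```text
0.016061266241009706
25 [254. 221.] [623.6 170.2   7.9   9.   34.3] [622.8 169.7  45.6]
23 [313. 228.] [608.3  54.9   7.7   9.2  89.3] [607.   54.9  46.1]
25 [377. 231.] [599.6 -68.5   8.2   8.7  44.6] [598.5 -67.5  45.4]
21 [317. 291.] [486.1  48.8   7.6   7.5  89.4] [486.1  48.8  48.3]
109 [254. 302.] [464.1 169.1  59.2  26.9  37.3] [474.6 163.3  53.1]
24 [369. 298.] [471.7 -49.    8.6   7.6  89.7] [471.7 -48.5  46.1]
602 [256. 223.] [624.  170.1  50.7  49.9  48.3] [621.9 168.2  21.4]
1252 [313. 230.] [608.8  55.5 102.1  50.4  51.3] [606.9  55.3  20.9]
476 [375. 233.] [599.3 -68.3  48.8  49.2   9.3] [598.2 -67.2  22.2]
625 [317. 291.] [485.9  48.9  49.8  49.9  53.4] [486.   48.9  21.3]
503 [367. 298.] [472.5 -49.3  48.8  48.3  89.3] [471.8 -48.   22. ]
at [473.1 284.4   8.2] t 5.5
6 [{"tx":-4.11,"ty":-1.59,"tz":-1.28,"rx":0,"ry":0,"rz":0,"grip":1.5},{"tx":-4.11,"ty":-1.59,"tz":-1.28,"rx":0,"ry":0,"rz":0,"grip":1.5},{"tx":-4.11,"ty":-1.59,"tz":-1.28,"rx":0,"ry":0,"rz":0,"grip":1.5},{"tx":-4.11,"ty":-1.59,"tz":-1.28,"rx":0,"ry":0,"rz":0,"grip":1.5},{"tx":-4.11,"ty":-1.59,"tz":-1.28,"rx":0,"ry":0,"rz":0,"grip":1.5},{"tx":-4.11,"ty":-1.59,"tz":-1.28,"rx":0,"ry":0,"rz":0,"grip":1.5}]
```

The gap went below 24 mm with no grip force, so the grasp missed. I'll look closer.

send_rows([
  {"tx":0,"ty":0,"tz":0,"rx":0,"ry":0,"rz":0,"grip":5},
  {"tx":0,"ty":0,"tz":0,"rx":0,"ry":0,"rz":0,"grip":5},
  {"tx":0,"ty":0,"tz":0,"rx":0,"ry":0,"rz":0,"grip":5},
  {"tx":0,"ty":0,"tz":0,"rx":0,"ry":0,"rz":0,"grip":5},
])

```text
t: 5.9
tool_pos: [0.4731, 0.2844, 0.0083]
eef_rot: [0.331, 0.944, -0.0, 0.0]
force: [-0.1, -0.3, -0.0]
finger_gap: 0.0426
gripper_force: 0.0
```

```bash
python3 -c "
from h import *
print(get_obs()['tool_pos']);wristnuts('w5.png',.009,.022)"
```

```text
[0.4731387  0.28441373 0.00827191]
1408 [447. 169.] [464.7 378.3  23.9  23.7  33.7] [464.3 378.2  16.6]
1100 [323. 277.] [471.5 284.8  23.7  23.8  89.6] [471.2 285.2  16.5]
873 [434. 282.] [516.7 334.6  24.1  19.5  68.8] [514.2 336.6  16.2]
1336 [551. 286.] [562.8 389.8  24.2  24.3  59. ] [561.6 389.7  16.2]
246 [512. 475.] [681.  297.9  28.2   6.   43.5] [677.5 296.5  12.4]
```

View pics/w5.png

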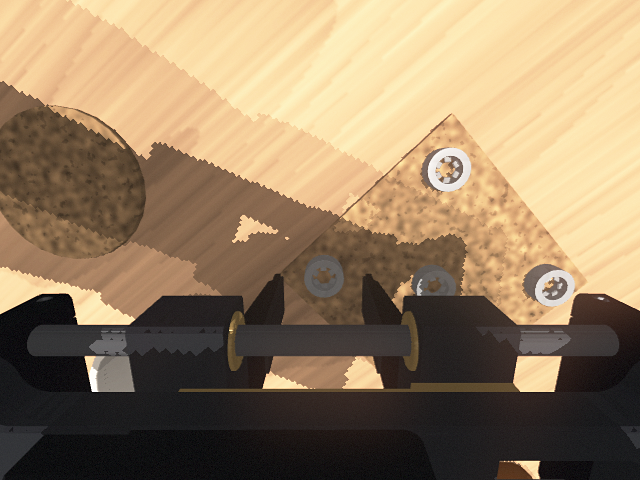

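```bash
python3 -c "
from h import *
p,d,K,T=snap('wrist'); W=cloud(d,K,T)
for u,v in [(277,278),(275,285),(270,300),(265,330),(368,280),(372,290),(323,262),(323,277)]: print(u,v,round(float(d[v,u]),4),np.round(W[v,u]*1000,1))
i=np.linalg.inv(T)@np.array([.4731,.2844,.0083,1]); print(i, K@i[:3]/i[2]); print(K)
m=(W[...,2]<.2); 
"
```

```text
277 278 0.1773 [449.4 271.1  39.3]
275 285 0.1681 [449.7 271.2  48.9]
270 300 0.1513 [449.9 271.1  66.3]
265 330 0.0865 [440.2 290.2 128.1]
368 280 0.1742 [479.1 308.4  42.5]
372 290 0.1615 [479.3 308.5  55.7]
323 262 0.1985 [463.3 291.1  16.9]
323 277 0.2137 [474.2 282.4   4.9]
[0.00107634 0.01900744 0.20989363 1.        ] [324.38764102 275.82469327   1.        ]
[[335.63129372   0.         322.6665093 ]
 [  0.         335.63129372 245.4307612 ]
 [  0.           0.           1.        ]]
```

```bash
python3 -c "
from h import *
p,d,K,T=snap('wrist'); W=cloud(d,K,T)
for v in range(262,290,2): print(v,[(u,int(W[v,u,2]*1000)) for u in range(268,292,2)])
"
```

```text
262 [(268, 0), (270, 0), (272, 0), (274, 0), (276, 0), (278, 0), (280, 1), (282, 0), (284, 1), (286, 0), (288, 0), (290, -1)]
264 [(268, 0), (270, 0), (272, 0), (274, 0), (276, 0), (278, 0), (280, -1), (282, 0), (284, 0), (286, 0), (288, 0), (290, 4)]
266 [(268, 0), (270, 0), (272, 0), (274, 0), (276, 0), (278, 0), (280, 0), (282, 0), (284, 0), (286, -2), (288, 5), (290, 5)]
268 [(268, 0), (270, 0), (272, 0), (274, 0), (276, 0), (278, 0), (280, 0), (282, 0), (284, 0), (286, 5), (288, 5), (290, 4)]
270 [(268, 0), (270, 0), (272, -1), (274, 0), (276, 0), (278, 0), (280, 0), (282, 0), (284, 4), (286, 4), (288, 4), (290, 4)]
272 [(268, 0), (270, 0), (272, 0), (274, 0), (276, 0), (278, 0), (280, 0), (282, 4), (284, 5), (286, 5), (288, 4), (290, 4)]
274 [(268, 0), (270, 36), (272, 36), (274, 38), (276, 0), (278, -1), (280, 4), (282, 6), (284, 4), (286, 4), (288, 5), (290, 5)]
276 [(268, -1), (270, 40), (272, 39), (274, 39), (276, 36), (278, 0), (280, 4), (282, 5), (284, 4), (286, 3), (288, 4), (290, 5)]
278 [(268, 43), (270, 42), (272, 43), (274, 39), (276, 39), (278, 0), (280, 0), (282, 4), (284, 4), (286, 4), (288, 4), (290, 5)]
280 [(268, 45), (270, 45), (272, 45), (274, 41), (276, 41), (278, 0), (280, 1), (282, 0), (284, 5), (286, 4), (288, 5), (290, 5)]
282 [(268, 49), (270, 48), (272, 47), (274, 44), (276, 42), (278, -1), (280, 0), (282, 0), (284, 0), (286, 4), (288, 5), (290, 5)]
284 [(268, 52), (270, 51), (272, 47), (274, 46), (276, 44), (278, 36), (280, 0), (282, 0), (284, 1), (286, 0), (288, 4), (290, 5)]
286 [(268, 54), (270, 53), (272, 49), (274, 51), (276, 44), (278, 37), (280, 0), (282, 0), (284, 1), (286, 0), (288, 0), (290, 5)]
288 [(268, 56), (270, 53), (272, 52), (274, 50), (276, 43), (278, 35), (280, 0), (282, 0), (284, 0), (286, 0), (288, 0), (290, 0)]
```

```bash
python3 -c "
from h import *
p,d,K,T=snap('scene'); W=cloud(d,K,T)
c=np.array([.4731,.2844]); r=np.hypot(W[...,0]-c[0],W[...,1]-c[1])
m=(r<.06)&(W[...,2]>.008)&(W[...,2]<.12)
for z in range(8,100,6):
    k=m&(W[...,2]*1000>=z)&(W[...,2]*1000<z+6)
    if k.any(): P=W[k]*1000; print(z,k.sum(),np.round(P[:,:2].min(0)),np.round(P[:,:2].max(0)))
i=np.linalg.inv(T)@np.array([.4731,.2844,.008,1]); uv=(K@i[:3]/i[2])[:2].astype(int); print(uv)
c=p[uv[1]-100:uv[1]+50,uv[0]-100:uv[0]+100]; cv2.imwrite('pics/s2.png',cv2.resize(c,None,fx=4,fy=4,interpolation=cv2.INTER_CUBIC))
"
```

```text
8 73 [455. 265.] [527. 344.]
14 60 [461. 276.] [514. 328.]
20 2 [484. 281.] [488. 283.]
32 3 [464. 260.] [494. 308.]
38 15 [452. 257.] [501. 302.]
44 17 [453. 256.] [501. 306.]
50 20 [451. 257.] [503. 313.]
56 27 [450. 255.] [502. 306.]
62 21 [460. 255.] [504. 320.]
68 26 [455. 254.] [503. 306.]
74 29 [451. 254.] [504. 307.]
80 24 [454. 254.] [504. 315.]
86 37 [452. 252.] [506. 308.]
92 34 [452. 252.] [505. 308.]
98 9 [463. 254.] [505. 308.]
[397 178]
```

View pics/s2.png

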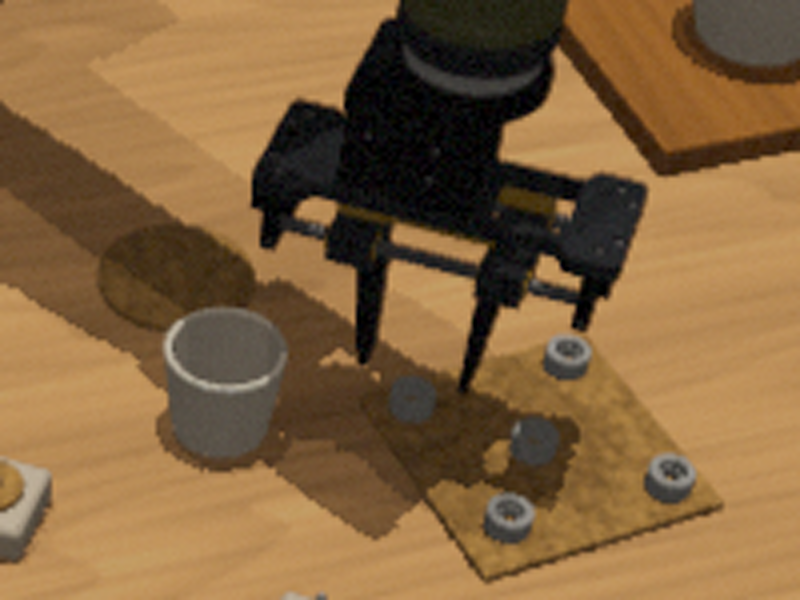

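The scene crop shows the fingertips, around (365,360) and (465,390), hanging clear above the nut at (411,397). Depth puts the tips at about z = 34 mm, while the reported TCP reads 8 mm. The reported TCP therefore lies about 26 mm beyond the tips, and I'll calibrate this by touching the mat gently.

send_rows([
  {"tx":0,"ty":0,"tz":1.2,"rx":0,"ry":0,"rz":0,"grip":5},
  {"tx":0,"ty":0,"tz":0.8,"rx":0,"ry":0,"rz":0,"grip":5},
  {"tx":0,"ty":0,"tz":0,"rx":0,"ry":0,"rz":0,"grip":5},
  {"tx":0,"ty":0,"tz":0,"rx":0,"ry":0,"rz":0,"grip":5},
  {"tx":0,"ty":0,"tz":0,"rx":0,"ry":0,"rz":0,"grip":5},
  {"tx":0,"ty":0,"tz":0,"rx":0,"ry":0,"rz":0,"grip":5},
])

```text
t: 6.7
tool_pos: [0.4735, 0.2846, -0.0114]
eef_rot: [0.331, 0.944, 0.0, 0.0]
force: [0.7, 0.2, -0.0]
finger_gap: 0.0501
gripper_force: 0.0
```

send_rows([
  {"tx":0,"ty":0,"tz":0.2,"rx":0,"ry":0,"rz":0,"grip":5},
  {"tx":0,"ty":0,"tz":0,"rx":0,"ry":0,"rz":0,"grip":5},
  {"tx":0,"ty":0,"tz":0,"rx":0,"ry":0,"rz":0,"grip":5},
  {"tx":0,"ty":0,"tz":0,"rx":0,"ry":0,"rz":0,"grip":5},
])

```text
t: 7.1
tool_pos: [0.4732, 0.2844, -0.0137]
eef_rot: [0.331, 0.944, 0.0, 0.0]
force: [0.2, -0.4, 0.1]
finger_gap: 0.05
gripper_force: 0.0
```

send_rows([
  {"tx":0,"ty":0,"tz":0.2,"rx":0,"ry":0,"rz":0,"grip":5},
  {"tx":0,"ty":0,"tz":0,"rx":0,"ry":0,"rz":0,"grip":5},
  {"tx":0,"ty":0,"tz":0,"rx":0,"ry":0,"rz":0,"grip":5},
  {"tx":0,"ty":0,"tz":0,"rx":0,"ry":0,"rz":0,"grip":5},
])

```text
t: 7.5
tool_pos: [0.4731, 0.2844, -0.0157]
eef_rot: [0.331, 0.944, -0.0, -0.0]
force: [0.2, -0.3, -0.3]
finger_gap: 0.0503
gripper_force: 0.0
```

```bash
cat >> h.py <<'E'
def tips():
    "lowest finger points near the TCP from the wrist camera, tool frame, mm"
    o=get_obs(); p,d,K,T=snap('wrist'); W=cloud(d,K,T)
    R=Ro.from_quat(o['eef_rot']).as_matrix(); Q=(W-o['tool_pos'])@R*1000
    for s in (-1,1):
        m=(s*Q[...,1]>5)&(abs(Q[...,1])<45)&(abs(Q[...,0]-10)<4)&(Q[...,2]<0)&(W[...,2]>.004)
        m[:,:]&=(Q[...,2]>-120)
        print(s, np.round(np.percentile(Q[m],[98,99.5],axis=0),1) if m.sum() else None)
E
python3 -c "
from h import *
o=get_obs();print(o['tool_pos'],o['force']); tips()"
```

```text
[ 0.47313786  0.28439992 -0.01574034] [ 0.16974074 -0.3174904  -0.28023172]
-1 [[ 13.4  -6.1 -20.2]
 [ 13.8  -5.2 -19.9]]
1 [[ 13.6  42.9 -20. ]
 [ 13.9  44.6 -19.8]]
```

send_rows([
  {"tx":0,"ty":0,"tz":0.2,"rx":0,"ry":0,"rz":0,"grip":5},
  {"tx":0,"ty":0,"tz":0,"rx":0,"ry":0,"rz":0,"grip":5},
  {"tx":0,"ty":0,"tz":0,"rx":0,"ry":0,"rz":0,"grip":5},
  {"tx":0,"ty":0,"tz":0,"rx":0,"ry":0,"rz":0,"grip":5},
])

```text
t: 7.95
tool_pos: [0.4731, 0.2844, -0.0177]
eef_rot: [0.331, 0.944, -0.0, -0.0]
force: [0.1, 0.7, -0.6]
finger_gap: 0.0496
gripper_force: 0.0
```

send_rows([
  {"tx":0,"ty":0,"tz":0.1,"rx":0,"ry":0,"rz":0,"grip":5},
  {"tx":0,"ty":0,"tz":0,"rx":0,"ry":0,"rz":0,"grip":5},
  {"tx":0,"ty":0,"tz":0,"rx":0,"ry":0,"rz":0,"grip":5},
  {"tx":0,"ty":0,"tz":0,"rx":0,"ry":0,"rz":0,"grip":5},
])

```text
t: 8.35
tool_pos: [0.4732, 0.2844, -0.0187]
eef_rot: [0.331, 0.944, 0.0, 0.0]
force: [0.3, 0.1, 0.3]
finger_gap: 0.0503
gripper_force: 0.0
```

send_rows([
  {"tx":0,"ty":0,"tz":0.1,"rx":0,"ry":0,"rz":0,"grip":5},
  {"tx":0,"ty":0,"tz":0,"rx":0,"ry":0,"rz":0,"grip":5},
  {"tx":0,"ty":0,"tz":0,"rx":0,"ry":0,"rz":0,"grip":5},
  {"tx":0,"ty":0,"tz":0,"rx":0,"ry":0,"rz":0,"grip":5},
])

```text
t: 8.75
tool_pos: [0.4731, 0.2844, -0.0198]
eef_rot: [0.331, 0.944, -0.0, -0.0]
force: [0.2, -0.1, -0.0]
finger_gap: 0.0503
gripper_force: 0.0
```

send_rows([
  {"tx":0,"ty":0,"tz":0.1,"rx":0,"ry":0,"rz":0,"grip":5},
  {"tx":0,"ty":0,"tz":0,"rx":0,"ry":0,"rz":0,"grip":5},
  {"tx":0,"ty":0,"tz":0,"rx":0,"ry":0,"rz":0,"grip":5},
  {"tx":0,"ty":0,"tz":0,"rx":0,"ry":0,"rz":0,"grip":5},
])

```text
t: 9.15
tool_pos: [0.4732, 0.2844, -0.0207]
eef_rot: [0.331, 0.944, 0.0, 0.0]
force: [0.2, 0.6, 0.1]
finger_gap: 0.0502
gripper_force: 0.0
```

send_rows([
  {"tx":0,"ty":0,"tz":0.1,"rx":0,"ry":0,"rz":0,"grip":5},
  {"tx":0,"ty":0,"tz":0,"rx":0,"ry":0,"rz":0,"grip":5},
  {"tx":0,"ty":0,"tz":0,"rx":0,"ry":0,"rz":0,"grip":5},
])

```text
t: 9.45
tool_pos: [0.4731, 0.2844, -0.0218]
eef_rot: [0.331, 0.944, -0.0, -0.0]
force: [0.4, -0.0, -0.4]
finger_gap: 0.0501
gripper_force: 0.0
```

send_rows([
  {"tx":0,"ty":0,"tz":0.1,"rx":0,"ry":0,"rz":0,"grip":5},
  {"tx":0,"ty":0,"tz":0,"rx":0,"ry":0,"rz":0,"grip":5},
  {"tx":0,"ty":0,"tz":0,"rx":0,"ry":0,"rz":0,"grip":5},
])

```text
t: 9.75
tool_pos: [0.4733, 0.2845, -0.0224]
eef_rot: [0.331, 0.944, 0.0, 0.0]
force: [-0.7, -0.9, 2.9]
finger_gap: 0.0497
gripper_force: 1.3
```

```bash
python3 -c "
from h import *
p,d,K,T=snap('wrist'); W=cloud(d,K,T)
o=get_obs(); R=Ro.from_quat(o['eef_rot']).as_matrix(); Q=(W-o['tool_pos'])@R*1000
for v in range(252,300,4): print(v,[(u,int(Q[v,u,1]),int(W[v,u,2]*1000)) for u in list(range(256,276,4))+list(range(372,392,4))])
"
```

```text
252 [(256, -37, 0), (260, -34, 1), (264, -33, 0), (268, -30, 0), (272, -28, 0), (372, 24, 5), (376, 27, 4), (380, 29, 5), (384, 31, 4), (388, 33, 5)]
256 [(256, -37, 0), (260, -35, 0), (264, -33, 0), (268, -31, 0), (272, -28, 0), (372, 25, 5), (376, 27, 4), (380, 29, 4), (384, 31, 4), (388, 33, 4)]
260 [(256, -37, 0), (260, -35, 0), (264, -33, 0), (268, -31, 0), (272, -28, 0), (372, 25, 4), (376, 27, 6), (380, 29, 4), (384, 31, 5), (388, 33, 5)]
264 [(256, -37, 0), (260, -35, 1), (264, -33, 0), (268, -31, 0), (272, -28, 0), (372, 25, 5), (376, 27, 5), (380, 29, 5), (384, 31, 5), (388, 33, 5)]
268 [(256, -37, 0), (260, -35, 0), (264, -33, 0), (268, -31, 0), (272, -28, 0), (372, 25, 5), (376, 27, 4), (380, 29, 5), (384, 31, 4), (388, 33, 4)]
272 [(256, -38, 0), (260, -35, 0), (264, -33, 0), (268, -31, 0), (272, -29, 0), (372, 25, 4), (376, 27, 5), (380, 29, 5), (384, 32, 3), (388, 34, 3)]
276 [(256, -38, 0), (260, -35, 0), (264, -33, 0), (268, -30, 7), (272, -27, 9), (372, 25, 6), (376, 26, 9), (380, 29, 4), (384, 32, 3), (388, 34, 4)]
280 [(256, -38, 0), (260, -35, 0), (264, -30, 15), (268, -28, 14), (272, -27, 10), (372, 24, 11), (376, 25, 15), (380, 28, 15), (384, 32, 3), (388, 34, 4)]
284 [(256, -38, 0), (260, -31, 21), (264, -29, 20), (268, -28, 20), (272, -26, 16), (372, 23, 16), (376, 25, 20), (380, 27, 19), (384, 29, 20), (388, 34, 5)]
288 [(256, -32, 26), (260, -30, 26), (264, -29, 25), (268, -27, 22), (272, -26, 20), (372, 23, 16), (376, 24, 22), (380, 26, 26), (384, 28, 26), (388, 30, 25)]
292 [(256, -31, 31), (260, -30, 31), (264, -28, 31), (268, -27, 26), (272, -26, 20), (372, 23, 17), (376, 24, 26), (380, 25, 30), (384, 27, 31), (388, 29, 30)]
296 [(256, -31, 34), (260, -29, 35), (264, -27, 34), (268, -26, 31), (272, -26, 21), (372, 23, 17), (376, 23, 30), (380, 25, 31), (384, 26, 35), (388, 28, 36)]
```

The tips touch the mat (z = 5) at a reported −22, so tip z = reported z + 27 mm. I'll raise 3 mm and grip.

send_rows([
  {"tx":0,"ty":0,"tz":-0.35,"rx":0,"ry":0,"rz":0,"grip":5},
  {"tx":0,"ty":0,"tz":0,"rx":0,"ry":0,"rz":0,"grip":5},
  {"tx":0,"ty":0,"tz":0,"rx":0,"ry":0,"rz":0,"grip":3},
  {"tx":0,"ty":0,"tz":0,"rx":0,"ry":0,"rz":0,"grip":2},
  {"tx":0,"ty":0,"tz":0,"rx":0,"ry":0,"rz":0,"grip":1.5},
  {"tx":0,"ty":0,"tz":0,"rx":0,"ry":0,"rz":0,"grip":1.5},
  {"tx":0,"ty":0,"tz":0,"rx":0,"ry":0,"rz":0,"grip":1.5},
  {"tx":0,"ty":0,"tz":0,"rx":0,"ry":0,"rz":0,"grip":1.5},
], squeeze=60)

```text
t: 10.6
tool_pos: [0.4731, 0.2844, -0.0193]
eef_rot: [0.331, 0.944, -0.0, -0.0]
force: [0.7, -0.3, -1.0]
finger_gap: 0.0223
gripper_force: 60.0
```

```bash
python3 -c "
from h import *
wristnuts(None,.009,.022)
plan([(606.3,56.1,60,51.4,1.5)],5)"
```

```text
1982 [468. 171.] [464.5 378.3  24.3  23.6  58.5] [464.1 378.4  16.5]
1725 [323. 293.] [471.3 284.6  35.9  24.5  53. ] [470.9 284.8  16.6]
760 [575. 297.] [557.6 389.4  15.2  24.1   5.3] [554.1 387.4  14.7]
745 [457. 297.] [516.6 338.8  24.5  12.9  22.8] [514.7 339.7  16.3]
366 [122. 384.] [441.8 163.1   3.9  18.8  72.5] [442.3 162.6  15.5]
at [473.1 284.4 -19.3] t 10.7
6 [{"tx":-4.11,"ty":-1.59,"tz":-1.32,"rx":0,"ry":0,"rz":0,"grip":1.5},{"tx":-4.11,"ty":-1.59,"tz":-1.32,"rx":0,"ry":0,"rz":0,"grip":1.5},{"tx":-4.11,"ty":-1.59,"tz":-1.32,"rx":0,"ry":0,"rz":0,"grip":1.5},{"tx":-4.11,"ty":-1.59,"tz":-1.32,"rx":0,"ry":0,"rz":0,"grip":1.5},{"tx":-4.11,"ty":-1.59,"tz":-1.32,"rx":0,"ry":0,"rz":0,"grip":1.5},{"tx":-4.11,"ty":-1.59,"tz":-1.32,"rx":0,"ry":0,"rz":0,"grip":1.5}]
```

send_rows([
  {"tx":0,"ty":0,"tz":-4,"rx":0,"ry":0,"rz":0,"grip":1.5},
  {"tx":0,"ty":0,"tz":-3.9,"rx":0,"ry":0,"rz":0,"grip":1.5},
  {"tx":-4.11,"ty":-1.59,"tz":0,"rx":0,"ry":0,"rz":0,"grip":1.5},
  {"tx":-4.11,"ty":-1.59,"tz":0,"rx":0,"ry":0,"rz":0,"grip":1.5},
  {"tx":-4.11,"ty":-1.59,"tz":0,"rx":0,"ry":0,"rz":0,"grip":1.5},
  {"tx":-4.11,"ty":-1.59,"tz":0,"rx":0,"ry":0,"rz":0,"grip":1.5},
  {"tx":-4.11,"ty":-1.59,"tz":0,"rx":0,"ry":0,"rz":0,"grip":1.5},
  {"tx":-4.11,"ty":-1.59,"tz":0,"rx":0,"ry":0,"rz":0,"grip":1.5},
])

```text
t: 11.45
tool_pos: [0.607, 0.0543, 0.0598]
eef_rot: [0.331, 0.944, 0.0, 0.0]
force: [0.4, 0.4, -0.7]
finger_gap: 0.0227
gripper_force: 60.0
```

send_rows([
  {"tx":0,"ty":0,"tz":0,"rx":0,"ry":0,"rz":0,"grip":1.5},
  {"tx":0,"ty":0,"tz":0,"rx":0,"ry":0,"rz":0,"grip":1.5},
  {"tx":0,"ty":0,"tz":0,"rx":0,"ry":0,"rz":0,"grip":1.5},
  {"tx":0,"ty":0,"tz":0,"rx":0,"ry":0,"rz":0,"grip":1.5},
  {"tx":0,"ty":0,"tz":0,"rx":0,"ry":0,"rz":0,"grip":1.5},
  {"tx":0,"ty":0,"tz":0,"rx":0,"ry":0,"rz":0,"grip":1.5},
  {"tx":0,"ty":0,"tz":0,"rx":0,"ry":0,"rz":0,"grip":1.5},
  {"tx":0,"ty":0,"tz":0,"rx":0,"ry":0,"rz":0,"grip":1.5},
])

```text
t: 12.25
tool_pos: [0.6062, 0.0563, 0.0598]
eef_rot: [0.33, 0.944, 0.0, 0.0]
force: [-0.9, 0.2, 1.7]
finger_gap: 0.0228
gripper_force: 60.0
```

```bash
python3 -c "
from h import *
p,d,K,T=snap('wrist','w6.png'); W=cloud(d,K,T)
for b in blobs(W,.009,.03,300): print(*b)
plan([(606.3,56.1,40,51.4,1.5)],5)"
```

```text
5601 [204. 125.] [483.2  49.7  49.6  50.   53.3] [485.6  52.9  22.3]
1176 [629. 163.] [689.4 267.   18.   45.1  65.6] [684.4 262.3  17.2]
5109 [463. 173.] [620.8 170.3  50.1  50.2  48.7] [616.8 167.3  22.2]
4132 [ 93. 199.] [469.4 -48.7  50.5  49.5  78.8] [473.3 -42.1  22.5]
7903 [324. 251.] [605.2  56.4 102.2  49.3  51.5] [599.5  62.5  22. ]
4124 [517. 300.] [731.1 145.4  75.8  40.6  78.7] [725.4 152.1  17.6]
348 [  6. 299.] [ 475.8 -159.7    4.1   22.2   80.7] [ 480.2 -160.1   14.6]
at [606.3  56.1  59.8] t 12.3
1 [{"tx":-0.01,"ty":0,"tz":1.98,"rx":0,"ry":0,"rz":0,"grip":1.5}]
```

View pics/w6.png

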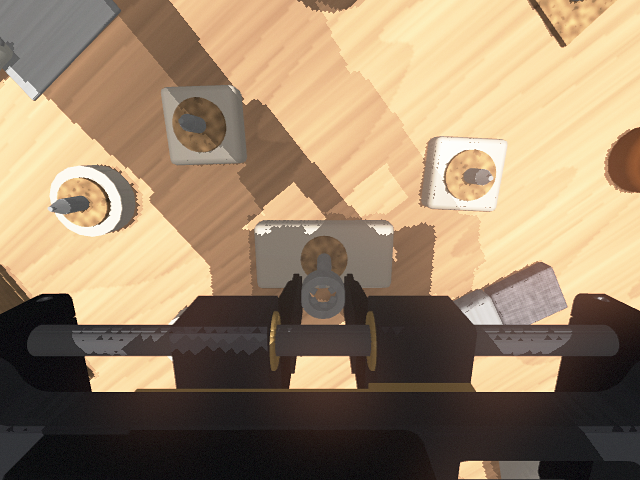

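The wrist view shows the nut gripped at (323,297), directly above the long peg's shank at (324,260). Now I'll push it down.

send_rows([
  {"tx":0,"ty":0,"tz":1.5,"rx":0,"ry":0,"rz":0,"grip":1.5},
  {"tx":0,"ty":0,"tz":1,"rx":0,"ry":0,"rz":0,"grip":1.5},
  {"tx":0,"ty":0,"tz":0.5,"rx":0,"ry":0,"rz":0,"grip":1.5},
  {"tx":0,"ty":0,"tz":0.4,"rx":0,"ry":0,"rz":0,"grip":1.5},
  {"tx":0,"ty":0,"tz":0.3,"rx":0,"ry":0,"rz":0,"grip":1.5},
  {"tx":0,"ty":0,"tz":0,"rx":0,"ry":0,"rz":0,"grip":1.5},
  {"tx":0,"ty":0,"tz":0,"rx":0,"ry":0,"rz":0,"grip":1.5},
  {"tx":0,"ty":0,"tz":0,"rx":0,"ry":0,"rz":0,"grip":1.5},
])

```text
t: 13.1
tool_pos: [0.6067, 0.056, 0.0233]
eef_rot: [0.331, 0.944, 0.0, 0.0]
force: [0.3, -0.1, -0.5]
finger_gap: 0.0227
gripper_force: 60.0
```

send_rows([
  {"tx":0,"ty":0,"tz":0.3,"rx":0,"ry":0,"rz":0,"grip":1.5},
  {"tx":0,"ty":0,"tz":0.3,"rx":0,"ry":0,"rz":0,"grip":1.5},
  {"tx":0,"ty":0,"tz":0.3,"rx":0,"ry":0,"rz":0,"grip":1.5},
  {"tx":0,"ty":0,"tz":0,"rx":0,"ry":0,"rz":0,"grip":1.5},
  {"tx":0,"ty":0,"tz":0,"rx":0,"ry":0,"rz":0,"grip":1.5},
  {"tx":0,"ty":0,"tz":0,"rx":0,"ry":0,"rz":0,"grip":1.5},
])

```text
t: 13.7
tool_pos: [0.6067, 0.056, 0.0139]
eef_rot: [0.331, 0.944, 0.0, 0.0]
force: [1.8, -0.4, 1.0]
finger_gap: 0.0227
gripper_force: 60.0
```

send_rows([
  {"tx":0,"ty":0,"tz":0.2,"rx":0,"ry":0,"rz":0,"grip":1.5},
  {"tx":0,"ty":0,"tz":0.2,"rx":0,"ry":0,"rz":0,"grip":1.5},
  {"tx":0,"ty":0,"tz":0.2,"rx":0,"ry":0,"rz":0,"grip":1.5},
  {"tx":0,"ty":0,"tz":0,"rx":0,"ry":0,"rz":0,"grip":1.5},
  {"tx":0,"ty":0,"tz":0,"rx":0,"ry":0,"rz":0,"grip":1.5},
])

```text
t: 14.2
tool_pos: [0.6067, 0.056, 0.0087]
eef_rot: [0.331, 0.944, 0.0, 0.0]
force: [0.2, 0.5, 4.3]
finger_gap: 0.0229
gripper_force: 60.0
```

send_rows([
  {"tx":0,"ty":0,"tz":0.2,"rx":0,"ry":0,"rz":0,"grip":1.5},
  {"tx":0,"ty":0,"tz":0.2,"rx":0,"ry":0,"rz":0,"grip":1.5},
  {"tx":0,"ty":0,"tz":0,"rx":0,"ry":0,"rz":0,"grip":1.5},
  {"tx":0,"ty":0,"tz":0,"rx":0,"ry":0,"rz":0,"grip":1.5},
])

```text
t: 14.6
tool_pos: [0.6067, 0.056, 0.0048]
eef_rot: [0.331, 0.944, 0.0, 0.0]
force: [0.7, 1.4, 6.5]
finger_gap: 0.0224
gripper_force: 60.0
```

send_rows([
  {"tx":0,"ty":0,"tz":0.1,"rx":0,"ry":0,"rz":0,"grip":1.5},
  {"tx":0,"ty":0,"tz":0.1,"rx":0,"ry":0,"rz":0,"grip":1.5},
  {"tx":0,"ty":0,"tz":0,"rx":0,"ry":0,"rz":0,"grip":1.5},
  {"tx":0,"ty":0,"tz":0,"rx":0,"ry":0,"rz":0,"grip":1.5},
])

```text
t: 15.0
tool_pos: [0.6068, 0.056, 0.0038]
eef_rot: [0.331, 0.944, 0.0, 0.0]
force: [-2.4, 0.3, 10.4]
finger_gap: 0.0228
gripper_force: 60.0
```

send_rows([
  {"tx":0,"ty":0,"tz":0.1,"rx":0,"ry":0,"rz":0,"grip":1.5},
  {"tx":0,"ty":0,"tz":0.1,"rx":0,"ry":0,"rz":0,"grip":1.5},
  {"tx":0,"ty":0,"tz":0,"rx":0,"ry":0,"rz":0,"grip":1.5},
  {"tx":0,"ty":0,"tz":0,"rx":0,"ry":0,"rz":0,"grip":1.5},
])

```text
t: 15.4
tool_pos: [0.6067, 0.056, 0.0015]
eef_rot: [0.331, 0.944, 0.0, 0.0]
force: [-0.5, 0.7, 10.2]
finger_gap: 0.0223
gripper_force: 60.0
```

send_rows([
  {"tx":0,"ty":0,"tz":0.1,"rx":0,"ry":0,"rz":0,"grip":1.5},
  {"tx":0,"ty":0,"tz":0.1,"rx":0,"ry":0,"rz":0,"grip":1.5},
  {"tx":0,"ty":0,"tz":0,"rx":0,"ry":0,"rz":0,"grip":1.5},
  {"tx":0,"ty":0,"tz":0,"rx":0,"ry":0,"rz":0,"grip":1.5},
])

```text
t: 15.8
tool_pos: [0.6068, 0.056, 0.0015]
eef_rot: [0.331, 0.944, -0.0, -0.0]
force: [-7.4, 0.5, 19.5]
finger_gap: 0.0227
gripper_force: 60.0
```

It stops at reported 1.5 (1.7 predicted) with the force rising. One more firm push, then I'll check and lift.

send_rows([
  {"tx":0,"ty":0,"tz":0.15,"rx":0,"ry":0,"rz":0,"grip":1.5},
  {"tx":0,"ty":0,"tz":0.15,"rx":0,"ry":0,"rz":0,"grip":1.5},
  {"tx":0,"ty":0,"tz":0,"rx":0,"ry":0,"rz":0,"grip":1.5},
  {"tx":0,"ty":0,"tz":0,"rx":0,"ry":0,"rz":0,"grip":1.5},
])

```text
t: 16.2
tool_pos: [0.6069, 0.0559, 0.0013]
eef_rot: [0.33, 0.944, -0.0, -0.001]
force: [-14.9, -0.8, 34.0]
finger_gap: 0.0222
gripper_force: 60.0
```

send_rows([
  {"tx":0,"ty":0,"tz":-0.7,"rx":0,"ry":0,"rz":0,"grip":1.5},
  {"tx":0,"ty":0,"tz":0,"rx":0,"ry":0,"rz":0,"grip":1.5},
  {"tx":0,"ty":0,"tz":-4,"rx":0,"ry":0,"rz":0,"grip":1.5},
  {"tx":0,"ty":0,"tz":-4,"rx":0,"ry":0,"rz":0,"grip":1.5},
  {"tx":0,"ty":0,"tz":0,"rx":0,"ry":0,"rz":0,"grip":1.5},
  {"tx":0,"ty":0,"tz":0,"rx":0,"ry":0,"rz":0,"grip":1.5},
  {"tx":0,"ty":0,"tz":0,"rx":0,"ry":0,"rz":0,"grip":1.5},
  {"tx":0,"ty":0,"tz":0,"rx":0,"ry":0,"rz":0,"grip":1.5},
])

```text
t: 17.0
tool_pos: [0.604, 0.0559, 0.0783]
eef_rot: [0.331, 0.944, -0.001, -0.003]
force: [0.0, -0.1, -3.8]
finger_gap: 0.0228
gripper_force: 60.0
```

```bash
cat >> h.py <<'E'
BX=np.array([498.4,-248.4]); BY=-9.2
def cell(x,y):
    a=np.radians(BY); return BX+np.array([[np.cos(a),-np.sin(a)],[np.sin(a),np.cos(a)]])@[x,y]
E
python3 -c "
from h import *
p,d,K,T=snap('scene','s3.png')
i=np.linalg.inv(T)@np.array([.607,.056,.1,1]); uv=(K@i[:3]/i[2])[:2].astype(int); print(uv)
c=p[uv[1]-60:uv[1]+70,uv[0]-90:uv[0]+90]; cv2.imwrite('pics/s3c.png',cv2.resize(c,None,fx=4,fy=4,interpolation=cv2.INTER_CUBIC))
c=cell(0,-53.3); print(c)
plan([(*c,83,-9.2,1.5)],4.5)"
```

```text
[313 216]
[ 489.8783327  -301.01436293]
at [604.4  55.9  78.8] t 17.1
9 [{"tx":-1.48,"ty":-3.89,"tz":-0.04,"rx":-0.03,"ry":0,"rz":6.73,"grip":1.5},{"tx":-1.93,"ty":-3.69,"tz":-0.04,"rx":-0.03,"ry":0,"rz":6.73,"grip":1.5},{"tx":-2.35,"ty":-3.44,"tz":-0.04,"rx":-0.03,"ry":0,"rz":6.73,"grip":1.5},{"tx":-2.73,"ty":-3.14,"tz":-0.05,"rx":-0.03,"ry":0,"rz":6.73,"grip":1.5},{"tx":-3.08,"ty":-2.8,"tz":-0.05,"rx":-0.03,"ry":0,"rz":6.73,"grip":1.5},{"tx":-3.39,"ty":-2.42,"tz":-0.05,"rx":-0.03,"ry":0,"rz":6.73,"grip":1.5},{"tx":-3.65,"ty":-2.01,"tz":-0.05,"rx":-0.03,"ry":0,"rz":6.73,"grip":1.5},{"tx":-3.86,"ty":-1.56,"tz":-0.05,"rx":-0.03,"ry":0,"rz":6.73,"grip":1.5},{"tx":-4.02,"ty":-1.1,"tz":-0.05,"rx":-0.03,"ry":0,"rz":6.73,"grip":1.5}]
```

View pics/s3c.png

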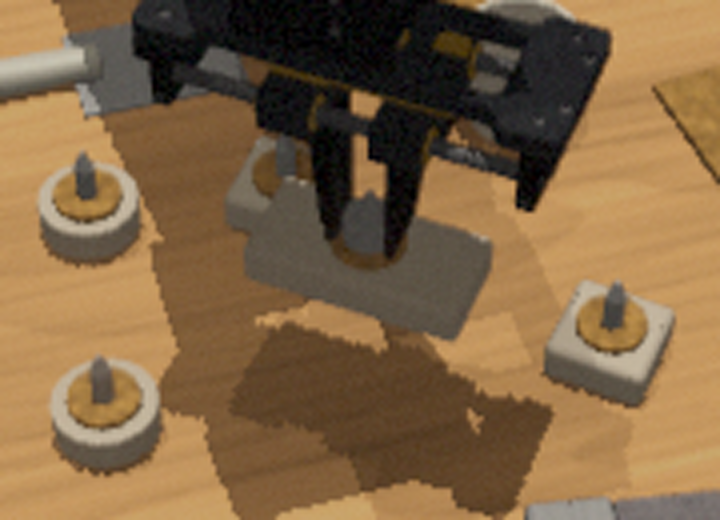

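The crop shows the oblong peg hanging level from the seated nut at (370,235). Now I'll carry it to the far y end of the box.

send_rows([
  {"tx":-1.48,"ty":-3.89,"tz":0,"rx":0,"ry":0,"rz":6.73,"grip":1.5},
  {"tx":-1.93,"ty":-3.69,"tz":0,"rx":0,"ry":0,"rz":6.73,"grip":1.5},
  {"tx":-2.35,"ty":-3.44,"tz":0,"rx":0,"ry":0,"rz":6.73,"grip":1.5},
  {"tx":-2.73,"ty":-3.14,"tz":0,"rx":0,"ry":0,"rz":6.73,"grip":1.5},
  {"tx":-3.08,"ty":-2.8,"tz":0,"rx":0,"ry":0,"rz":6.73,"grip":1.5},
  {"tx":-3.39,"ty":-2.42,"tz":0,"rx":0,"ry":0,"rz":6.73,"grip":1.5},
  {"tx":-3.65,"ty":-2.01,"tz":0,"rx":0,"ry":0,"rz":6.73,"grip":1.5},
  {"tx":-3.86,"ty":-1.56,"tz":0,"rx":0,"ry":0,"rz":6.73,"grip":1.5},
])

```text
t: 17.85
tool_pos: [0.5032, -0.2623, 0.0805]
eef_rot: [0.724, 0.69, -0.0, -0.001]
force: [-0.1, -1.3, -2.6]
finger_gap: 0.0227
gripper_force: 60.0
```

send_rows([
  {"tx":-4.02,"ty":-1.1,"tz":0,"rx":0,"ry":0,"rz":6.73,"grip":1.5},
  {"tx":0,"ty":0,"tz":0,"rx":0,"ry":0,"rz":0,"grip":1.5},
  {"tx":0,"ty":0,"tz":0,"rx":0,"ry":0,"rz":0,"grip":1.5},
  {"tx":0,"ty":0,"tz":0,"rx":0,"ry":0,"rz":0,"grip":1.5},
  {"tx":0,"ty":0,"tz":0,"rx":0,"ry":0,"rz":0,"grip":1.5},
  {"tx":0,"ty":0,"tz":0,"rx":0,"ry":0,"rz":0,"grip":1.5},
  {"tx":0,"ty":0,"tz":0,"rx":0,"ry":0,"rz":0,"grip":1.5},
  {"tx":0,"ty":0,"tz":0,"rx":0,"ry":0,"rz":0,"grip":1.5},
])

```text
t: 18.65
tool_pos: [0.4921, -0.3005, 0.0818]
eef_rot: [0.761, 0.649, -0.0, 0.0]
force: [0.1, -0.9, -3.6]
finger_gap: 0.0227
gripper_force: 60.0
```

```bash
python3 -c "
from h import *
print(get_obs()['tool_pos'])
p,d,K,T=snap('wrist'); W=cloud(d,K,T)
for b in blobs(W,.02,.036,300): print('box?',*b)
for b in blobs(W,.085,.103,100): print('peg?',*b)
cv2.imwrite('pics/w7.png',p)
c=cell(0,-53.3); plan([(*c,45,-9.2,1.5)],4.5)"
```

```text
[ 0.49211957 -0.30045661  0.0818283 ]
box? 5531 [317. 116.] [ 500.1 -227.6  127.1  118.3   80.8] [ 508.2 -190.4   31.2]
peg? 8010 [323. 264.] [ 493.2 -291.7   32.2  102.3   81.4] [ 495.  -286.9   98.6]
peg? 351 [323. 319.] [ 488.4 -320.2    9.3   25.5   81.5] [ 488.1 -321.2  100.6]
at [ 492.1 -300.6   81.9] t 18.7
1 [{"tx":-0.08,"ty":-0.21,"tz":3.69,"rx":0,"ry":0,"rz":0,"grip":1.5}]
```

View pics/w7.png

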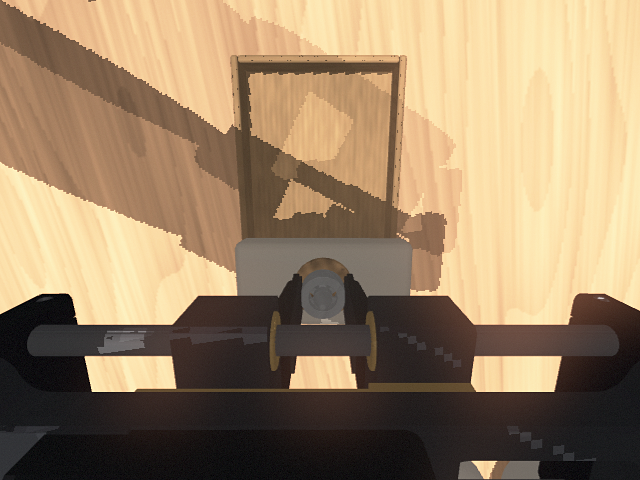

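The wrist view shows the box, inner rim about (237–405, 57), with the oblong peg over its near end and roughly centred. Relative to the box, the peg needs about (−2.8, −0.7) mm.

send_rows([
  {"tx":-0.11,"ty":-0.26,"tz":2,"rx":0,"ry":0,"rz":0,"grip":1.5},
  {"tx":0,"ty":0,"tz":2,"rx":0,"ry":0,"rz":0,"grip":1.5},
  {"tx":0,"ty":0,"tz":0,"rx":0,"ry":0,"rz":0,"grip":1.5},
  {"tx":0,"ty":0,"tz":0,"rx":0,"ry":0,"rz":0,"grip":1.5},
  {"tx":0,"ty":0,"tz":0,"rx":0,"ry":0,"rz":0,"grip":1.5},
  {"tx":0,"ty":0,"tz":0,"rx":0,"ry":0,"rz":0,"grip":1.5},
  {"tx":0,"ty":0,"tz":0,"rx":0,"ry":0,"rz":0,"grip":1.5},
])

```text
t: 19.4
tool_pos: [0.4898, -0.3021, 0.0429]
eef_rot: [0.761, 0.648, 0.0, 0.001]
force: [0.1, -0.1, -3.1]
finger_gap: 0.0224
gripper_force: 60.0
```

```bash
cat >> h.py <<'E'
def rel(zp):
    "wrist view: held head (top at zp m) against the box, box frame mm"
    o=get_obs(); p,d,K,T=snap('wrist'); W=cloud(d,K,T); a=np.radians(BY); ex=np.array([np.cos(a),np.sin(a)]); ey=np.array([-ex[1],ex[0]])
    P=W[...,:2]*1000-BX; X=P@ex; Y=P@ey; z=W[...,2]; t=o['tool_pos'][:2]*1000-BX
    m=(z>.022)&(z<.036)&(abs(X)<75)&(abs(Y)<100)&(Y>t@ey+28)
    x=X[m];y=Y[m]; print('box x',np.round(np.percentile(x,[.5,99.5]),1),'y top',np.round(np.percentile(y,99.5),1))
    m=(abs(z-zp)<.008)&(abs(X-t@ex)<60)&(abs(Y-t@ey)<35)
    m2=m&(Y>t@ey+13)
    print('head x',np.round(np.percentile(X[m2],[.5,99.5]),1),'y top',np.round(np.percentile(Y[m],99.5),1),'tcp',np.round([t@ex,t@ey],1),'z',np.round(o['tool_pos'][2]*1000,1))
E
python3 -c "
from h import *
rel(.0625)
plan([])"
```

```text
box x [-60.2  57.1] y top 83.8
head x [-50.2  48.9] y top -29.7 tcp [  0.1 -54.3] z 42.9
at [ 489.6 -301.9   42.6] t 19.4
```

send_rows([
  {"tx":0,"ty":-0.06,"tz":1.3,"rx":0,"ry":0,"rz":0,"grip":1.5},
  {"tx":0,"ty":0,"tz":1.2,"rx":0,"ry":0,"rz":0,"grip":1.5},
  {"tx":0,"ty":0,"tz":0.5,"rx":0,"ry":0,"rz":0,"grip":1.5},
  {"tx":0,"ty":0,"tz":0,"rx":0,"ry":0,"rz":0,"grip":1.5},
  {"tx":0,"ty":0,"tz":0.4,"rx":0,"ry":0,"rz":0,"grip":1.5},
  {"tx":0,"ty":0,"tz":0,"rx":0,"ry":0,"rz":0,"grip":1.5},
  {"tx":0,"ty":0,"tz":0,"rx":0,"ry":0,"rz":0,"grip":1.5},
  {"tx":0,"ty":0,"tz":0,"rx":0,"ry":0,"rz":0,"grip":1.5},
])

```text
t: 20.25
tool_pos: [0.4888, -0.3017, 0.0081]
eef_rot: [0.761, 0.648, 0.0, 0.0]
force: [-0.9, -0.3, -3.5]
finger_gap: 0.0225
gripper_force: 60.0
```

send_rows([
  {"tx":0,"ty":0,"tz":0.1,"rx":0,"ry":0,"rz":0,"grip":1.5},
  {"tx":0,"ty":0,"tz":0,"rx":0,"ry":0,"rz":0,"grip":1.5},
  {"tx":0,"ty":0,"tz":0,"rx":0,"ry":0,"rz":0,"grip":1.5},
  {"tx":0,"ty":0,"tz":0,"rx":0,"ry":0,"rz":0,"grip":1.5},
])

```text
t: 20.65
tool_pos: [0.4888, -0.3016, 0.007]
eef_rot: [0.761, 0.648, 0.0, 0.0]
force: [1.6, 0.4, -2.1]
finger_gap: 0.0225
gripper_force: 60.0
```

send_rows([
  {"tx":0,"ty":0,"tz":0,"rx":0,"ry":0,"rz":0,"grip":3.6},
  {"tx":0,"ty":0,"tz":0,"rx":0,"ry":0,"rz":0,"grip":3.6},
  {"tx":0,"ty":0,"tz":0,"rx":0,"ry":0,"rz":0,"grip":3.6},
  {"tx":0,"ty":0,"tz":0,"rx":0,"ry":0,"rz":0,"grip":3.6},
  {"tx":0,"ty":0,"tz":-2,"rx":0,"ry":0,"rz":0,"grip":3.6},
  {"tx":0,"ty":0,"tz":-4,"rx":0,"ry":0,"rz":0,"grip":3.6},
  {"tx":0,"ty":0,"tz":-2,"rx":0,"ry":0,"rz":0,"grip":3.6},
])

```text
t: 21.35
tool_pos: [0.4898, -0.3025, 0.09]
eef_rot: [0.761, 0.648, 0.0, 0.002]
force: [-0.7, -0.6, 0.5]
finger_gap: 0.0363
gripper_force: 0.0
```

```bash
cat >> h.py <<'E'
def top():
    p,d,K,T=snap('top');W=cloud(d,K,T)
    for b in blobs(W,.035,.07,8,(230,200,420,320)): print('shank',b[1],b[2][:4])
    for b in blobs(W,.009,.032,400,(230,200,420,320)): print('head',b[1],b[2])
    for b in blobs(W,.009,.022,50,(130,235,212,320)): print('nut',b[1],b[2][:2])
def rot(n):
    pass
E
python3 -c "
from h import *
top()
plan([(520.7,333.5,45,-41.5,5)],4.8)"
```

```text
shank [254. 221.] [623.5 170.1   9.4   8.2]
shank [377. 231.] [599.4 -68.4   8.3   8.6]
shank [317. 291.] [486.2  48.8   7.6   7.6]
shank [243. 305.] [459.9 181.9  48.7  60.2]
shank [369. 298.] [471.7 -48.9   7.6   8.4]
head [256. 223.] [624.  170.1  50.1  50.   48.3]
head [375. 233.] [599.8 -68.5  48.6  49.1  60.4]
head [317. 291.] [485.9  48.9  49.9  49.9  53.1]
head [367. 298.] [472.2 -49.4  48.9  48.5  70.5]
nut [192. 251.] [569.4 296.8]
nut [145. 253.] [566.  389.1]
nut [173. 275.] [522.5 332.6]
nut [149. 303.] [467.5 376.8]
at [ 491.6 -303.7   93.4] t 21.4
14 [{"tx":4.53,"ty":-0.52,"tz":0.32,"rx":0.04,"ry":0,"rz":2.31,"grip":5},{"tx":4.5,"ty":-0.71,"tz":0.32,"rx":0.04,"ry":0,"rz":2.31,"grip":5},{"tx":4.47,"ty":-0.89,"tz":0.32,"rx":0.04,"ry":0,"rz":2.31,"grip":5},{"tx":4.43,"ty":-1.07,"tz":0.32,"rx":0.04,"ry":0,"rz":2.31,"grip":5},{"tx":4.39,"ty":-1.24,"tz":0.32,"rx":0.04,"ry":0,"rz":2.31,"grip":5},{"tx":4.33,"ty":-1.42,"tz":0.33,"rx":0.04,"ry":0,"rz":2.31,"grip":5},{"tx":4.27,"ty":-1.59,"tz":0.33,"rx":0.04,"ry":0,"rz":2.31,"grip":5},{"tx":4.2,"ty":-1.76,"tz":0.33,"rx":0.04,"ry":0,"rz":2.31,"grip":5},{"tx":4.13,"ty":-1.93,"tz":0.33,"rx":0.04,"ry":0,"rz":2.31,"grip":5},{"tx":4.05,"ty":-2.09,"tz":0.33,"rx":0.04,"ry":0,"rz":2.31,"grip":5},{"tx":3.96,"ty":-2.26,"tz":0.33,"rx":0.04,"ry":0,"rz":2.31,"grip":5},{"tx":3.87,"ty":-2.41,"tz":0.33,"rx":0.04,"ry":0,"rz":2.31,"grip":5},{"tx":3.77,"ty":-2.57,"tz":0.34,"rx":0.04,"ry":0,"rz":2.31,"grip":5},{"tx":3.66,"ty":-2.72,"tz":0.34,"rx":0.04,"ry":0,"rz":2.31,"grip":5}]
```

send_rows([
  {"tx":4.53,"ty":-0.52,"tz":0,"rx":0,"ry":0,"rz":2.31,"grip":5},
  {"tx":4.5,"ty":-0.71,"tz":0,"rx":0,"ry":0,"rz":2.31,"grip":5},
  {"tx":4.47,"ty":-0.89,"tz":0,"rx":0,"ry":0,"rz":2.31,"grip":5},
  {"tx":4.43,"ty":-1.07,"tz":0,"rx":0,"ry":0,"rz":2.31,"grip":5},
  {"tx":4.39,"ty":-1.24,"tz":0,"rx":0,"ry":0,"rz":2.31,"grip":5},
  {"tx":4.33,"ty":-1.42,"tz":0,"rx":0,"ry":0,"rz":2.31,"grip":5},
  {"tx":4.27,"ty":-1.59,"tz":0,"rx":0,"ry":0,"rz":2.31,"grip":5},
  {"tx":4.2,"ty":-1.76,"tz":0,"rx":0,"ry":0,"rz":2.31,"grip":5},
])

```text
t: 22.2
tool_pos: [0.5046, 0.0645, 0.0864]
eef_rot: [0.856, 0.517, 0.0, 0.0]
force: [0.4, -0.4, 0.4]
finger_gap: 0.0501
gripper_force: 0.0
```

send_rows([
  {"tx":4.13,"ty":-1.93,"tz":0,"rx":0,"ry":0,"rz":2.31,"grip":5},
  {"tx":4.05,"ty":-2.09,"tz":0,"rx":0,"ry":0,"rz":2.31,"grip":5},
  {"tx":3.96,"ty":-2.26,"tz":0,"rx":0,"ry":0,"rz":2.31,"grip":5},
  {"tx":3.87,"ty":-2.41,"tz":0,"rx":0,"ry":0,"rz":2.31,"grip":5},
  {"tx":3.77,"ty":-2.57,"tz":1,"rx":0,"ry":0,"rz":2.31,"grip":5},
  {"tx":3.66,"ty":-2.72,"tz":3,"rx":0,"ry":0,"rz":2.31,"grip":5},
  {"tx":0,"ty":0,"tz":0,"rx":0,"ry":0,"rz":0,"grip":5},
  {"tx":0,"ty":0,"tz":0,"rx":0,"ry":0,"rz":0,"grip":5},
])

```text
t: 23.0
tool_pos: [0.5161, 0.3323, 0.0473]
eef_rot: [0.911, 0.412, -0.002, 0.0]
force: [-0.6, -0.8, 0.5]
finger_gap: 0.0498
gripper_force: 0.0
```

send_rows([
  {"tx":0,"ty":0,"tz":0,"rx":0,"ry":0,"rz":0,"grip":5},
  {"tx":0,"ty":0,"tz":0,"rx":0,"ry":0,"rz":0,"grip":5},
  {"tx":0,"ty":0,"tz":0,"rx":0,"ry":0,"rz":0,"grip":5},
  {"tx":0,"ty":0,"tz":0,"rx":0,"ry":0,"rz":0,"grip":5},
  {"tx":0,"ty":0,"tz":0,"rx":0,"ry":0,"rz":0,"grip":5},
  {"tx":0,"ty":0,"tz":0,"rx":0,"ry":0,"rz":0,"grip":5},
])

```text
t: 23.6
tool_pos: [0.5175, 0.332, 0.0495]
eef_rot: [0.912, 0.41, 0.0, -0.0]
force: [0.4, -0.3, 0.5]
finger_gap: 0.0498
gripper_force: 0.0
```

```bash
python3 -c "
from h import *
wristnuts(None,.009,.022)
plan([(520.7,333.5,-19,-41.5,5)],4)"
```

```text
1116 [550. 140.] [688.3 289.3  47.2  27.6  46.9] [679.4 297.5  17.5]
828 [316. 152.] [563.7 390.   23.6  23.2  47.7] [563.7 390.4  16.8]
799 [404. 248.] [566.1 298.3  23.8  23.8  47.9] [566.2 298.8  16.5]
756 [322. 254.] [519.3 334.   23.3  23.7   3.9] [519.5 334.5  16.6]
805 [226. 257.] [465.1 378.6  24.2  23.3   4. ] [465.7 378.8  16.5]
1102 [550. 303.] [629.7 191.5  22.7  53.1  79. ] [619.9 194.1  18.3]
at [517.4 332.   49.4] t 23.6
2 [{"tx":0.16,"ty":0.07,"tz":3.42,"rx":0,"ry":0,"rz":0,"grip":5},{"tx":0.16,"ty":0.07,"tz":3.42,"rx":0,"ry":0,"rz":0,"grip":5}]
```

send_rows([
  {"tx":0.32,"ty":0.14,"tz":3,"rx":0,"ry":0,"rz":0,"grip":4.2},
  {"tx":0,"ty":0,"tz":2.5,"rx":0,"ry":0,"rz":0,"grip":4.2},
  {"tx":0,"ty":0,"tz":1.2,"rx":0,"ry":0,"rz":0,"grip":4.2},
  {"tx":0,"ty":0,"tz":0.14,"rx":0,"ry":0,"rz":0,"grip":4.2},
  {"tx":0,"ty":0,"tz":0,"rx":0,"ry":0,"rz":0,"grip":4.2},
  {"tx":0,"ty":0,"tz":0,"rx":0,"ry":0,"rz":0,"grip":4.2},
  {"tx":0,"ty":0,"tz":0,"rx":0,"ry":0,"rz":0,"grip":4.2},
  {"tx":0,"ty":0,"tz":0,"rx":0,"ry":0,"rz":0,"grip":4.2},
])

```text
t: 24.45
tool_pos: [0.5213, 0.334, -0.0179]
eef_rot: [0.912, 0.411, 0.001, -0.0]
force: [0.3, -0.1, -0.2]
finger_gap: 0.042
gripper_force: 0.0
```

send_rows([
  {"tx":0,"ty":0,"tz":0,"rx":0,"ry":0,"rz":0,"grip":4.2},
  {"tx":0,"ty":0,"tz":0,"rx":0,"ry":0,"rz":0,"grip":3},
  {"tx":0,"ty":0,"tz":0,"rx":0,"ry":0,"rz":0,"grip":1.5},
  {"tx":0,"ty":0,"tz":0,"rx":0,"ry":0,"rz":0,"grip":1.5},
  {"tx":0,"ty":0,"tz":0,"rx":0,"ry":0,"rz":0,"grip":1.5},
  {"tx":0,"ty":0,"tz":0,"rx":0,"ry":0,"rz":0,"grip":1.5},
])

```text
t: 25.05
tool_pos: [0.5206, 0.3337, -0.0191]
eef_rot: [0.912, 0.411, -0.0, -0.0]
force: [0.0, -0.7, 1.6]
finger_gap: 0.0221
gripper_force: 60.0
```

```bash
python3 -c "
from h import *
print(get_obs()['gripper_force'])
plan([(520.7,333.5,55,-41.5,1.5),(622,170.6,55,-41.5,1.5)],4.9)"
```

```text
59.99999433806806
at [520.6 333.7 -19.1] t 25.1
2 [{"tx":0,"ty":0.01,"tz":-3.7,"rx":0,"ry":0,"rz":0,"grip":1.5},{"tx":0,"ty":0.01,"tz":-3.7,"rx":0,"ry":0,"rz":0,"grip":1.5}]
4 [{"tx":-1.37,"ty":4.6,"tz":0,"rx":0,"ry":0,"rz":0,"grip":1.5},{"tx":-1.37,"ty":4.6,"tz":0,"rx":0,"ry":0,"rz":0,"grip":1.5},{"tx":-1.37,"ty":4.6,"tz":0,"rx":0,"ry":0,"rz":0,"grip":1.5},{"tx":-1.37,"ty":4.6,"tz":0,"rx":0,"ry":0,"rz":0,"grip":1.5}]
```

send_rows([
  {"tx":0,"ty":0,"tz":-3.7,"rx":0,"ry":0,"rz":0,"grip":1.5},
  {"tx":0,"ty":0,"tz":-3.7,"rx":0,"ry":0,"rz":0,"grip":1.5},
  {"tx":-1.37,"ty":4.6,"tz":0,"rx":0,"ry":0,"rz":0,"grip":1.5},
  {"tx":-1.37,"ty":4.6,"tz":0,"rx":0,"ry":0,"rz":0,"grip":1.5},
  {"tx":-1.37,"ty":4.6,"tz":0,"rx":0,"ry":0,"rz":0,"grip":1.5},
  {"tx":-1.37,"ty":4.6,"tz":0,"rx":0,"ry":0,"rz":0,"grip":1.5},
])

```text
t: 25.65
tool_pos: [0.6227, 0.1692, 0.0551]
eef_rot: [0.912, 0.411, 0.0, 0.0]
force: [-0.0, 0.0, 0.3]
finger_gap: 0.023
gripper_force: 60.0
```

send_rows([
  {"tx":0,"ty":0,"tz":0,"rx":0,"ry":0,"rz":0,"grip":1.5},
  {"tx":0,"ty":0,"tz":0,"rx":0,"ry":0,"rz":0,"grip":1.5},
  {"tx":0,"ty":0,"tz":0,"rx":0,"ry":0,"rz":0,"grip":1.5},
  {"tx":0,"ty":0,"tz":0,"rx":0,"ry":0,"rz":0,"grip":1.5},
  {"tx":0,"ty":0,"tz":0,"rx":0,"ry":0,"rz":0,"grip":1.5},
  {"tx":0,"ty":0,"tz":0,"rx":0,"ry":0,"rz":0,"grip":1.5},
  {"tx":0,"ty":0,"tz":0,"rx":0,"ry":0,"rz":0,"grip":1.5},
])

```text
t: 26.35
tool_pos: [0.6217, 0.1713, 0.0549]
eef_rot: [0.912, 0.411, 0.0, 0.0]
force: [-0.1, -0.1, 0.9]
finger_gap: 0.0227
gripper_force: 60.0
```

```bash
python3 -c "
from h import *
p,d,K,T=snap('wrist'); W=cloud(d,K,T)
for b in blobs(W,.009,.03,2000): print(*b)
plan([(622,170.6,40,-41.5,1.5)],4.9)"
```

```text
10151 [479. 211.] [724.2 100.4 168.   42.2  80.3] [725. 128.  18.]
3417 [322. 248.] [623.1 173.2  44.5  50.   48.4] [627.9 178.3  22.2]
at [621.8 171.1  54.9] t 26.4
1 [{"tx":-0.02,"ty":0.04,"tz":1.49,"rx":0,"ry":0,"rz":0,"grip":1.5}]
```

send_rows([
  {"tx":0,"ty":0.04,"tz":1.3,"rx":0,"ry":0,"rz":0,"grip":1.5},
  {"tx":0,"ty":0,"tz":1,"rx":0,"ry":0,"rz":0,"grip":1.5},
  {"tx":0,"ty":0,"tz":0.6,"rx":0,"ry":0,"rz":0,"grip":1.5},
  {"tx":0,"ty":0,"tz":0.4,"rx":0,"ry":0,"rz":0,"grip":1.5},
  {"tx":0,"ty":0,"tz":0.4,"rx":0,"ry":0,"rz":0,"grip":1.5},
  {"tx":0,"ty":0,"tz":0.4,"rx":0,"ry":0,"rz":0,"grip":1.5},
  {"tx":0,"ty":0,"tz":0,"rx":0,"ry":0,"rz":0,"grip":1.5},
  {"tx":0,"ty":0,"tz":0,"rx":0,"ry":0,"rz":0,"grip":1.5},
])

```text
t: 27.2
tool_pos: [0.6226, 0.1704, 0.014]
eef_rot: [0.912, 0.411, 0.0, 0.0]
force: [-0.2, 0.2, 0.6]
finger_gap: 0.0228
gripper_force: 60.0
```

send_rows([
  {"tx":0,"ty":0,"tz":0.3,"rx":0,"ry":0,"rz":0,"grip":1.5},
  {"tx":0,"ty":0,"tz":0.3,"rx":0,"ry":0,"rz":0,"grip":1.5},
  {"tx":0,"ty":0,"tz":0.3,"rx":0,"ry":0,"rz":0,"grip":1.5},
  {"tx":0,"ty":0,"tz":0.2,"rx":0,"ry":0,"rz":0,"grip":1.5},
  {"tx":0,"ty":0,"tz":0.2,"rx":0,"ry":0,"rz":0,"grip":1.5},
  {"tx":0,"ty":0,"tz":0,"rx":0,"ry":0,"rz":0,"grip":1.5},
  {"tx":0,"ty":0,"tz":0,"rx":0,"ry":0,"rz":0,"grip":1.5},
  {"tx":0,"ty":0,"tz":0,"rx":0,"ry":0,"rz":0,"grip":1.5},
])

```text
t: 28.0
tool_pos: [0.6225, 0.1713, 0.0022]
eef_rot: [0.912, 0.41, 0.0, -0.001]
force: [-3.4, 3.7, 6.9]
finger_gap: 0.0224
gripper_force: 60.0
```

send_rows([
  {"tx":0,"ty":0,"tz":0.2,"rx":0,"ry":0,"rz":0,"grip":1.5},
  {"tx":0,"ty":0,"tz":0.1,"rx":0,"ry":0,"rz":0,"grip":1.5},
  {"tx":0,"ty":0,"tz":0,"rx":0,"ry":0,"rz":0,"grip":1.5},
  {"tx":0,"ty":0,"tz":0,"rx":0,"ry":0,"rz":0,"grip":1.5},
])

```text
t: 28.4
tool_pos: [0.6226, 0.1713, 0.0017]
eef_rot: [0.912, 0.411, 0.0, -0.001]
force: [-9.6, 1.8, 18.2]
finger_gap: 0.0226
gripper_force: 60.0
```

send_rows([
  {"tx":0,"ty":0,"tz":0.15,"rx":0,"ry":0,"rz":0,"grip":1.5},
  {"tx":0,"ty":0,"tz":0.15,"rx":0,"ry":0,"rz":0,"grip":1.5},
  {"tx":0,"ty":0,"tz":0,"rx":0,"ry":0,"rz":0,"grip":1.5},
  {"tx":0,"ty":0,"tz":0,"rx":0,"ry":0,"rz":0,"grip":1.5},
])

```text
t: 28.8
tool_pos: [0.6227, 0.1714, 0.0016]
eef_rot: [0.912, 0.411, -0.0, -0.001]
force: [-16.9, 0.3, 32.2]
finger_gap: 0.0227
gripper_force: 60.0
```

send_rows([
  {"tx":0,"ty":0,"tz":-0.8,"rx":0,"ry":0,"rz":0,"grip":1.5},
  {"tx":0,"ty":0,"tz":0,"rx":0,"ry":0,"rz":0,"grip":1.5},
  {"tx":0,"ty":0,"tz":-4,"rx":0,"ry":0,"rz":0,"grip":1.5},
  {"tx":0,"ty":0,"tz":-4,"rx":0,"ry":0,"rz":0,"grip":1.5},
  {"tx":0,"ty":0,"tz":0,"rx":0,"ry":0,"rz":0,"grip":1.5},
  {"tx":0,"ty":0,"tz":0,"rx":0,"ry":0,"rz":0,"grip":1.5},
  {"tx":0,"ty":0,"tz":0,"rx":0,"ry":0,"rz":0,"grip":1.5},
])

```text
t: 29.5
tool_pos: [0.6207, 0.1698, 0.0801]
eef_rot: [0.912, 0.41, -0.002, -0.0]
force: [-0.2, -0.4, -1.6]
finger_gap: 0.0227
gripper_force: 60.0
```

```bash
python3 -c "
from h import *
c=cell(26.5,53.3); print(c)
p,d,K,T=snap('wrist'); W=cloud(d,K,T)
for b in blobs(W,.085,.115,800): print('head',*b)
plan([(*c,80,-9.2,1.5)],4.5)"
```

```text
[ 533.08077833 -200.02248855]
head 3731 [323. 261.] [626.9 177.   30.3  50.1  49.1] [631.8 181.8 100.1]
at [620.4 169.9  79.8] t 29.6
9 [{"tx":-3.72,"ty":2,"tz":0.01,"rx":-0.02,"ry":0.02,"rz":-3.59,"grip":1.5},{"tx":-3.84,"ty":1.76,"tz":0.01,"rx":-0.02,"ry":0.02,"rz":-3.59,"grip":1.5},{"tx":-3.94,"ty":1.52,"tz":0.01,"rx":-0.02,"ry":0.02,"rz":-3.59,"grip":1.5},{"tx":-4.03,"ty":1.27,"tz":0,"rx":-0.02,"ry":0.02,"rz":-3.59,"grip":1.5},{"tx":-4.1,"ty":1.01,"tz":0,"rx":-0.02,"ry":0.02,"rz":-3.59,"grip":1.5},{"tx":-4.15,"ty":0.75,"tz":0,"rx":-0.02,"ry":0.02,"rz":-3.59,"grip":1.5},{"tx":-4.19,"ty":0.49,"tz":0,"rx":-0.02,"ry":0.02,"rz":-3.59,"grip":1.5},{"tx":-4.22,"ty":0.23,"tz":0,"rx":-0.02,"ry":0.02,"rz":-3.59,"grip":1.5},{"tx":-4.22,"ty":-0.04,"tz":0,"rx":-0.02,"ry":0.02,"rz":-3.59,"grip":1.5}]
```

send_rows([
  {"tx":-3.72,"ty":2,"tz":0,"rx":0,"ry":0,"rz":-3.59,"grip":1.5},
  {"tx":-3.84,"ty":1.76,"tz":0,"rx":0,"ry":0,"rz":-3.59,"grip":1.5},
  {"tx":-3.94,"ty":1.52,"tz":0,"rx":0,"ry":0,"rz":-3.59,"grip":1.5},
  {"tx":-4.03,"ty":1.27,"tz":0,"rx":0,"ry":0,"rz":-3.59,"grip":1.5},
  {"tx":-4.1,"ty":1.01,"tz":0,"rx":0,"ry":0,"rz":-3.59,"grip":1.5},
  {"tx":-4.15,"ty":0.75,"tz":0,"rx":0,"ry":0,"rz":-3.59,"grip":1.5},
  {"tx":-4.19,"ty":0.49,"tz":0,"rx":0,"ry":0,"rz":-3.59,"grip":1.5},
  {"tx":-4.22,"ty":0.23,"tz":0,"rx":0,"ry":0,"rz":-3.59,"grip":1.5},
])

```text
t: 30.35
tool_pos: [0.5427, -0.1595, 0.0807]
eef_rot: [0.781, 0.625, -0.001, -0.001]
force: [0.8, -0.6, -1.5]
finger_gap: 0.0225
gripper_force: 60.0
```

send_rows([
  {"tx":-4.22,"ty":-0.04,"tz":0,"rx":0,"ry":0,"rz":-3.59,"grip":1.5},
  {"tx":0,"ty":0,"tz":0,"rx":0,"ry":0,"rz":0,"grip":1.5},
  {"tx":0,"ty":0,"tz":2,"rx":0,"ry":0,"rz":0,"grip":1.5},
  {"tx":0,"ty":0,"tz":1.5,"rx":0,"ry":0,"rz":0,"grip":1.5},
  {"tx":0,"ty":0,"tz":0,"rx":0,"ry":0,"rz":0,"grip":1.5},
  {"tx":0,"ty":0,"tz":0,"rx":0,"ry":0,"rz":0,"grip":1.5},
  {"tx":0,"ty":0,"tz":0,"rx":0,"ry":0,"rz":0,"grip":1.5},
  {"tx":0,"ty":0,"tz":0,"rx":0,"ry":0,"rz":0,"grip":1.5},
])

```text
t: 31.15
tool_pos: [0.5357, -0.1994, 0.0489]
eef_rot: [0.761, 0.648, 0.0, 0.001]
force: [0.3, -0.5, -2.1]
finger_gap: 0.0227
gripper_force: 60.0
```

```bash
python3 -c "
from h import *
c=cell(26.5,53.3)
plan([(*c,45,-9.2,1.5)],4.5)
z=get_obs()['tool_pos'][2]; rel(z-.002+.022)
p,d,K,T=snap('wrist','w8.png'); W=cloud(d,K,T)
for b in blobs(W,z+.010,z+.03,500): print('head',*b)
p,d,K,T=snap('top');W=cloud(d,K,T)
for b in blobs(W,.009,.09,150,(415,240,530,330)): print(*b)
"
```

```text
at [ 535.7 -199.4   48.9] t 31.1
1 [{"tx":-0.1,"ty":-0.25,"tz":0.39,"rx":0,"ry":0,"rz":0,"grip":1.5}]
box x [-59.   56.2] y top 84.7
head x [ 3.9 52.8] y top 78.4 tcp [29.  54.3] z 48.9
head 3280 [322. 261.] [ 536.3 -189.9   29.5   50.1   80.8] [ 537.6 -184.1   68.2]
690 [435. 270.] [ 509.7 -186.5   44.9  117.9   81.7] [ 532.5 -176.1   32.6]
```

send_rows([
  {"tx":-0.1,"ty":-0.29,"tz":0.3,"rx":0,"ry":0,"rz":0,"grip":1.5},
  {"tx":0,"ty":0,"tz":0,"rx":0,"ry":0,"rz":0,"grip":1.5},
  {"tx":0,"ty":0,"tz":0,"rx":0,"ry":0,"rz":0,"grip":1.5},
  {"tx":0,"ty":0,"tz":0,"rx":0,"ry":0,"rz":0,"grip":1.5},
  {"tx":0,"ty":0,"tz":0,"rx":0,"ry":0,"rz":0,"grip":1.5},
  {"tx":0,"ty":0,"tz":0,"rx":0,"ry":0,"rz":0,"grip":1.5},
])

```text
t: 31.9
tool_pos: [0.5319, -0.2, 0.045]
eef_rot: [0.762, 0.648, 0.0, 0.0]
force: [0.3, -0.4, -1.0]
finger_gap: 0.0228
gripper_force: 60.0
```

```bash
python3 -c "
from h import *
c=cell(26.5,53.3)
plan([(*c,7.3,-9.2,1.5)],4.5)
z=get_obs()['tool_pos'][2]; rel(z-.002+.022)
"
```

```text
at [ 531.9 -200.    45. ] t 31.9
1 [{"tx":0.02,"ty":0.11,"tz":3.77,"rx":0,"ry":0,"rz":0,"grip":1.5}]
box x [-58.9  56.5] y top 84.6
head x [ 0.3 49.3] y top 77.2 tcp [25.4 53.1] z 45.0
```

View pics/w8.png

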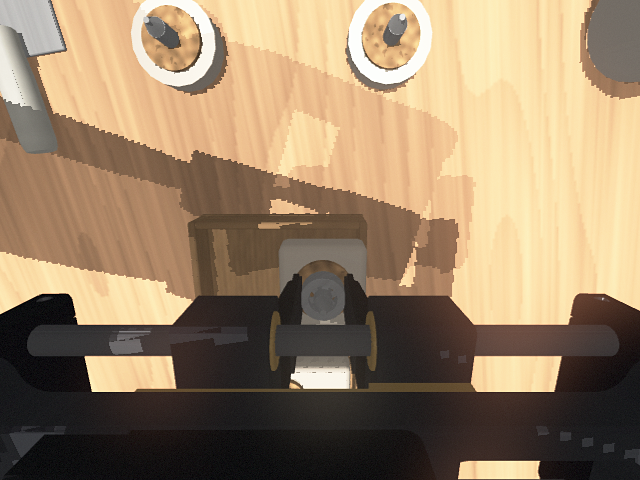

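The wrist view shows the square peg above the box's near-right corner cell, edges parallel. The offset is under 1 mm, so I'll lower it.

send_rows([
  {"tx":0.05,"ty":0.04,"tz":1.3,"rx":0,"ry":0,"rz":0,"grip":1.5},
  {"tx":0,"ty":0,"tz":1.2,"rx":0,"ry":0,"rz":0,"grip":1.5},
  {"tx":0,"ty":0,"tz":0.7,"rx":0,"ry":0,"rz":0,"grip":1.5},
  {"tx":0,"ty":0,"tz":0.3,"rx":0,"ry":0,"rz":0,"grip":1.5},
  {"tx":0,"ty":0,"tz":0.2,"rx":0,"ry":0,"rz":0,"grip":1.5},
  {"tx":0,"ty":0,"tz":0,"rx":0,"ry":0,"rz":0,"grip":1.5},
  {"tx":0,"ty":0,"tz":0,"rx":0,"ry":0,"rz":0,"grip":1.5},
  {"tx":0,"ty":0,"tz":0,"rx":0,"ry":0,"rz":0,"grip":1.5},
])

```text
t: 32.75
tool_pos: [0.5327, -0.1997, 0.0083]
eef_rot: [0.762, 0.648, 0.0, 0.0]
force: [0.0, 0.3, -1.3]
finger_gap: 0.0227
gripper_force: 60.0
```

send_rows([
  {"tx":0,"ty":0,"tz":0.1,"rx":0,"ry":0,"rz":0,"grip":1.5},
  {"tx":0,"ty":0,"tz":0,"rx":0,"ry":0,"rz":0,"grip":1.5},
  {"tx":0,"ty":0,"tz":0,"rx":0,"ry":0,"rz":0,"grip":1.5},
  {"tx":0,"ty":0,"tz":0,"rx":0,"ry":0,"rz":0,"grip":1.5},
])

```text
t: 33.15
tool_pos: [0.5327, -0.1999, 0.0073]
eef_rot: [0.762, 0.648, 0.0, 0.0]
force: [0.6, -1.1, 1.1]
finger_gap: 0.0225
gripper_force: 60.0
```

send_rows([
  {"tx":0,"ty":0,"tz":0,"rx":0,"ry":0,"rz":0,"grip":3.4},
  {"tx":0,"ty":0,"tz":0,"rx":0,"ry":0,"rz":0,"grip":3.4},
  {"tx":0,"ty":0,"tz":0,"rx":0,"ry":0,"rz":0,"grip":3.4},
  {"tx":0,"ty":0,"tz":0,"rx":0,"ry":0,"rz":0,"grip":3.4},
  {"tx":0,"ty":0,"tz":-2,"rx":0,"ry":0,"rz":0,"grip":3.4},
  {"tx":0,"ty":0,"tz":-4,"rx":0,"ry":0,"rz":0,"grip":3.4},
  {"tx":0,"ty":0,"tz":-2,"rx":0,"ry":0,"rz":0,"grip":3.4},
])

```text
t: 33.85
tool_pos: [0.5336, -0.2001, 0.0899]
eef_rot: [0.762, 0.648, 0.001, 0.002]
force: [0.7, 0.7, 0.2]
finger_gap: 0.0339
gripper_force: 0.0
```

```bash
python3 -c "
from h import *
top()
plan([(466.3,377.9,83,-36.8,5)],4.8)"
```

```text
shank [377. 231.] [599.5 -68.4   8.4   7.8]
shank [317. 291.] [486.1  48.8   7.6   7.5]
shank [243. 305.] [459.9 181.8  60.1  48.8]
shank [369. 298.] [471.7 -49.    9.    7.5]
head [375. 233.] [599.3 -68.5  48.7  48.8  31.3]
head [317. 291.] [485.9  48.9  49.8  49.9  53.1]
head [367. 298.] [472.2 -49.2  48.6  48.4  70.9]
nut [192. 251.] [569.4 296.8]
nut [145. 253.] [566.8 388.7]
nut [150. 303.] [468.  376.9]
at [ 535.6 -201.    93.2] t 33.9
13 [{"tx":4.31,"ty":-1.24,"tz":0.06,"rx":0.04,"ry":0,"rz":2.12,"grip":5},{"tx":4.26,"ty":-1.4,"tz":0.06,"rx":0.04,"ry":0,"rz":2.12,"grip":5},{"tx":4.21,"ty":-1.55,"tz":0.06,"rx":0.04,"ry":0,"rz":2.12,"grip":5},{"tx":4.15,"ty":-1.71,"tz":0.06,"rx":0.04,"ry":0,"rz":2.12,"grip":5},{"tx":4.08,"ty":-1.86,"tz":0.06,"rx":0.04,"ry":0,"rz":2.12,"grip":5},{"tx":4.01,"ty":-2.01,"tz":0.06,"rx":0.04,"ry":0,"rz":2.12,"grip":5},{"tx":3.93,"ty":-2.16,"tz":0.06,"rx":0.04,"ry":0,"rz":2.12,"grip":5},{"tx":3.85,"ty":-2.3,"tz":0.07,"rx":0.04,"ry":0,"rz":2.12,"grip":5},{"tx":3.76,"ty":-2.44,"tz":0.07,"rx":0.04,"ry":0,"rz":2.12,"grip":5},{"tx":3.67,"ty":-2.58,"tz":0.07,"rx":0.04,"ry":0,"rz":2.12,"grip":5},{"tx":3.57,"ty":-2.71,"tz":0.07,"rx":0.04,"ry":0,"rz":2.12,"grip":5},{"tx":3.47,"ty":-2.84,"tz":0.07,"rx":0.04,"ry":0,"rz":2.12,"grip":5},{"tx":3.36,"ty":-2.97,"tz":0.08,"rx":0.04,"ry":0,"rz":2.12,"grip":5}]
```

send_rows([
  {"tx":4.31,"ty":-1.24,"tz":0,"rx":0,"ry":0,"rz":2.12,"grip":5},
  {"tx":4.26,"ty":-1.4,"tz":0,"rx":0,"ry":0,"rz":2.12,"grip":5},
  {"tx":4.21,"ty":-1.55,"tz":0,"rx":0,"ry":0,"rz":2.12,"grip":5},
  {"tx":4.15,"ty":-1.71,"tz":0,"rx":0,"ry":0,"rz":2.12,"grip":5},
  {"tx":4.08,"ty":-1.86,"tz":0,"rx":0,"ry":0,"rz":2.12,"grip":5},
  {"tx":4.01,"ty":-2.01,"tz":0,"rx":0,"ry":0,"rz":2.12,"grip":5},
  {"tx":3.93,"ty":-2.16,"tz":0,"rx":0,"ry":0,"rz":2.12,"grip":5},
  {"tx":3.85,"ty":-2.3,"tz":0,"rx":0,"ry":0,"rz":2.12,"grip":5},
])

```text
t: 34.7
tool_pos: [0.4888, 0.1585, 0.0863]
eef_rot: [0.849, 0.528, -0.0, -0.0]
force: [-0.3, 0.1, -1.2]
finger_gap: 0.0499
gripper_force: 0.0
```

send_rows([
  {"tx":3.76,"ty":-2.44,"tz":0,"rx":0,"ry":0,"rz":2.12,"grip":5},
  {"tx":3.67,"ty":-2.58,"tz":0,"rx":0,"ry":0,"rz":2.12,"grip":5},
  {"tx":3.57,"ty":-2.71,"tz":0,"rx":0,"ry":0,"rz":2.12,"grip":5},
  {"tx":3.47,"ty":-2.84,"tz":1,"rx":0,"ry":0,"rz":2.12,"grip":5},
  {"tx":3.36,"ty":-2.97,"tz":3,"rx":0,"ry":0,"rz":2.12,"grip":5},
  {"tx":0,"ty":0,"tz":2,"rx":0,"ry":0,"rz":0,"grip":5},
  {"tx":0,"ty":0,"tz":0,"rx":0,"ry":0,"rz":0,"grip":5},
  {"tx":0,"ty":0,"tz":0,"rx":0,"ry":0,"rz":0,"grip":4.2},
])

```text
t: 35.5
tool_pos: [0.463, 0.3755, 0.0283]
eef_rot: [0.894, 0.448, -0.001, 0.0]
force: [0.4, -0.9, 0.5]
finger_gap: 0.046
gripper_force: 0.0
```

send_rows([
  {"tx":0,"ty":0,"tz":0,"rx":0,"ry":0,"rz":0,"grip":4.2},
  {"tx":0,"ty":0,"tz":0,"rx":0,"ry":0,"rz":0,"grip":4.2},
  {"tx":0,"ty":0,"tz":0,"rx":0,"ry":0,"rz":0,"grip":4.2},
  {"tx":0,"ty":0,"tz":0,"rx":0,"ry":0,"rz":0,"grip":4.2},
  {"tx":0,"ty":0,"tz":0,"rx":0,"ry":0,"rz":0,"grip":4.2},
  {"tx":0,"ty":0,"tz":0,"rx":0,"ry":0,"rz":0,"grip":4.2},
])

```text
t: 36.1
tool_pos: [0.4636, 0.376, 0.0292]
eef_rot: [0.894, 0.448, 0.0, -0.0]
force: [-0.2, 0.2, -0.4]
finger_gap: 0.0419
gripper_force: 0.0
```

```bash
python3 -c "
from h import *
plan([(466.3,377.6,-19,-36.8,4.2)],20)"
```

```text
at [463.6 376.   29.2] t 36.1
1 [{"tx":0.28,"ty":0.12,"tz":4.82,"rx":0,"ry":0,"rz":0,"grip":4.2}]
```

send_rows([
  {"tx":0.28,"ty":0.12,"tz":1,"rx":0,"ry":0,"rz":0,"grip":4.2},
  {"tx":0,"ty":0,"tz":2.6,"rx":0,"ry":0,"rz":0,"grip":4.2},
  {"tx":0,"ty":0,"tz":1.22,"rx":0,"ry":0,"rz":0,"grip":4.2},
  {"tx":0,"ty":0,"tz":0,"rx":0,"ry":0,"rz":0,"grip":4.2},
  {"tx":0,"ty":0,"tz":0,"rx":0,"ry":0,"rz":0,"grip":4.2},
  {"tx":0,"ty":0,"tz":0,"rx":0,"ry":0,"rz":0,"grip":4.2},
  {"tx":0,"ty":0,"tz":0,"rx":0,"ry":0,"rz":0,"grip":4.2},
  {"tx":0,"ty":0,"tz":0,"rx":0,"ry":0,"rz":0,"grip":4.2},
])

```text
t: 36.9
tool_pos: [0.4663, 0.3777, -0.0188]
eef_rot: [0.894, 0.448, 0.0, -0.0]
force: [-1.0, 0.4, 0.7]
finger_gap: 0.0423
gripper_force: 0.0
```

send_rows([
  {"tx":0,"ty":0,"tz":0,"rx":0,"ry":0,"rz":0,"grip":4.2},
  {"tx":0,"ty":0,"tz":0,"rx":0,"ry":0,"rz":0,"grip":3},
  {"tx":0,"ty":0,"tz":0,"rx":0,"ry":0,"rz":0,"grip":1.5},
  {"tx":0,"ty":0,"tz":0,"rx":0,"ry":0,"rz":0,"grip":1.5},
  {"tx":0,"ty":0,"tz":0,"rx":0,"ry":0,"rz":0,"grip":1.5},
  {"tx":0,"ty":0,"tz":0,"rx":0,"ry":0,"rz":0,"grip":1.5},
])

```text
t: 37.5
tool_pos: [0.4662, 0.3776, -0.0191]
eef_rot: [0.894, 0.448, -0.0, 0.0]
force: [0.0, -1.3, -0.1]
finger_gap: 0.0227
gripper_force: 60.0
```

```bash
python3 -c "
from h import *
top()
plan([(466.3,377.6,60,-36.8,1.5),(484.5,49.3,60,-36.8,1.5)],4.9)"
```

```text
shank [377. 231.] [599.4 -68.4   8.2   8.2]
shank [317. 291.] [486.2  48.8   7.6   7.5]
shank [243. 305.] [459.8 181.7  59.7  48.8]
shank [369. 298.] [471.7 -48.9   8.7   7.5]
head [375. 233.] [599.  -68.8  49.5  48.3  86. ]
head [317. 291.] [485.9  48.9  49.8  49.9  53.3]
head [367. 298.] [472.5 -49.3  48.9  48.3  90. ]
nut [192. 251.] [569.5 296.4]
nut [146. 250.] [571.5 389. ]
at [466.2 377.6 -19.1] t 37.5
2 [{"tx":0,"ty":0,"tz":-3.95,"rx":0,"ry":0,"rz":0,"grip":1.5},{"tx":0,"ty":0,"tz":-3.95,"rx":0,"ry":0,"rz":0,"grip":1.5}]
7 [{"tx":-3.6,"ty":3.02,"tz":0,"rx":0,"ry":0,"rz":0,"grip":1.5},{"tx":-3.6,"ty":3.02,"tz":0,"rx":0,"ry":0,"rz":0,"grip":1.5},{"tx":-3.6,"ty":3.02,"tz":0,"rx":0,"ry":0,"rz":0,"grip":1.5},{"tx":-3.6,"ty":3.02,"tz":0,"rx":0,"ry":0,"rz":0,"grip":1.5},{"tx":-3.6,"ty":3.02,"tz":0,"rx":0,"ry":0,"rz":0,"grip":1.5},{"tx":-3.6,"ty":3.02,"tz":0,"rx":0,"ry":0,"rz":0,"grip":1.5},{"tx":-3.6,"ty":3.02,"tz":0,"rx":0,"ry":0,"rz":0,"grip":1.5}]
```

send_rows([
  {"tx":0,"ty":0,"tz":-3.95,"rx":0,"ry":0,"rz":0,"grip":1.5},
  {"tx":0,"ty":0,"tz":-3.95,"rx":0,"ry":0,"rz":0,"grip":1.5},
  {"tx":0,"ty":0,"tz":0,"rx":0,"ry":0,"rz":0,"grip":1.5},
  {"tx":-3.6,"ty":3.02,"tz":0,"rx":0,"ry":0,"rz":0,"grip":1.5},
  {"tx":-3.6,"ty":3.02,"tz":0,"rx":0,"ry":0,"rz":0,"grip":1.5},
  {"tx":-3.6,"ty":3.02,"tz":0,"rx":0,"ry":0,"rz":0,"grip":1.5},
  {"tx":-3.6,"ty":3.02,"tz":0,"rx":0,"ry":0,"rz":0,"grip":1.5},
  {"tx":-3.6,"ty":3.02,"tz":0,"rx":0,"ry":0,"rz":0,"grip":1.5},
])

```text
t: 38.35
tool_pos: [0.4788, 0.1413, 0.0593]
eef_rot: [0.894, 0.448, -0.0, -0.0]
force: [1.5, -0.1, 0.3]
finger_gap: 0.0226
gripper_force: 60.0
```

send_rows([
  {"tx":-3.6,"ty":3.02,"tz":0,"rx":0,"ry":0,"rz":0,"grip":1.5},
  {"tx":-3.6,"ty":3.02,"tz":0,"rx":0,"ry":0,"rz":0,"grip":1.5},
  {"tx":0,"ty":0,"tz":0,"rx":0,"ry":0,"rz":0,"grip":1.5},
  {"tx":0,"ty":0,"tz":0,"rx":0,"ry":0,"rz":0,"grip":1.5},
  {"tx":0,"ty":0,"tz":0,"rx":0,"ry":0,"rz":0,"grip":1.5},
  {"tx":0,"ty":0,"tz":0,"rx":0,"ry":0,"rz":0,"grip":1.5},
  {"tx":0,"ty":0,"tz":0,"rx":0,"ry":0,"rz":0,"grip":1.5},
  {"tx":0,"ty":0,"tz":0,"rx":0,"ry":0,"rz":0,"grip":1.5},
])

```text
t: 39.15
tool_pos: [0.4846, 0.0502, 0.0598]
eef_rot: [0.894, 0.449, -0.0, -0.0]
force: [0.2, 0.5, -0.7]
finger_gap: 0.0226
gripper_force: 60.0
```

```bash
python3 -c "
from h import *
p,d,K,T=snap('wrist'); W=cloud(d,K,T)
for b in blobs(W,.009,.03,2000): print(*b)
plan([(484.5,49.3,14,-36.8,1.5)],9)"
```

```text
4030 [605.  51.] [714.9  51.6  72.5  20.5  80.2] [711.3  51.6  17.7]
3297 [321. 247.] [484.8  52.   44.3  50.   52.7] [489.2  57.1  22.3]
3423 [529. 287.] [596.3 -67.5  49.2  50.   26.2] [592.9 -60.3  22.4]
at [484.6  50.   59.8] t 39.2
1 [{"tx":-0.06,"ty":0.03,"tz":4.58,"rx":0,"ry":0,"rz":0,"grip":1.5}]
```

send_rows([
  {"tx":-0.05,"ty":0.02,"tz":1.8,"rx":0,"ry":0,"rz":0,"grip":1.5},
  {"tx":0,"ty":0,"tz":1,"rx":0,"ry":0,"rz":0,"grip":1.5},
  {"tx":0,"ty":0,"tz":0.6,"rx":0,"ry":0,"rz":0,"grip":1.5},
  {"tx":0,"ty":0,"tz":0.4,"rx":0,"ry":0,"rz":0,"grip":1.5},
  {"tx":0,"ty":0,"tz":0.4,"rx":0,"ry":0,"rz":0,"grip":1.5},
  {"tx":0,"ty":0,"tz":0.4,"rx":0,"ry":0,"rz":0,"grip":1.5},
  {"tx":0,"ty":0,"tz":0,"rx":0,"ry":0,"rz":0,"grip":1.5},
  {"tx":0,"ty":0,"tz":0,"rx":0,"ry":0,"rz":0,"grip":1.5},
])

```text
t: 40.0
tool_pos: [0.4847, 0.0486, 0.0138]
eef_rot: [0.894, 0.448, 0.0, 0.0]
force: [0.8, -0.4, -1.3]
finger_gap: 0.0224
gripper_force: 60.0
```

send_rows([
  {"tx":0,"ty":0,"tz":0.3,"rx":0,"ry":0,"rz":0,"grip":1.5},
  {"tx":0,"ty":0,"tz":0.3,"rx":0,"ry":0,"rz":0,"grip":1.5},
  {"tx":0,"ty":0,"tz":0.3,"rx":0,"ry":0,"rz":0,"grip":1.5},
  {"tx":0,"ty":0,"tz":0.2,"rx":0,"ry":0,"rz":0,"grip":1.5},
  {"tx":0,"ty":0,"tz":0.2,"rx":0,"ry":0,"rz":0,"grip":1.5},
  {"tx":0,"ty":0,"tz":0,"rx":0,"ry":0,"rz":0,"grip":1.5},
  {"tx":0,"ty":0,"tz":0,"rx":0,"ry":0,"rz":0,"grip":1.5},
  {"tx":0,"ty":0,"tz":0,"rx":0,"ry":0,"rz":0,"grip":1.5},
])

```text
t: 40.8
tool_pos: [0.4848, 0.0492, 0.0019]
eef_rot: [0.894, 0.448, 0.0, -0.0]
force: [-3.7, 2.5, 6.4]
finger_gap: 0.023
gripper_force: 60.0
```

send_rows([
  {"tx":0,"ty":0,"tz":0.2,"rx":0,"ry":0,"rz":0,"grip":1.5},
  {"tx":0,"ty":0,"tz":0.1,"rx":0,"ry":0,"rz":0,"grip":1.5},
  {"tx":0,"ty":0,"tz":0,"rx":0,"ry":0,"rz":0,"grip":1.5},
  {"tx":0,"ty":0,"tz":0,"rx":0,"ry":0,"rz":0,"grip":1.5},
])

```text
t: 41.2
tool_pos: [0.4848, 0.0492, 0.0017]
eef_rot: [0.894, 0.448, -0.001, -0.001]
force: [-13.0, 2.2, 25.0]
finger_gap: 0.0226
gripper_force: 60.0
```

send_rows([
  {"tx":0,"ty":0,"tz":0.15,"rx":0,"ry":0,"rz":0,"grip":1.5},
  {"tx":0,"ty":0,"tz":0,"rx":0,"ry":0,"rz":0,"grip":1.5},
  {"tx":0,"ty":0,"tz":0,"rx":0,"ry":0,"rz":0,"grip":1.5},
])

```text
t: 41.5
tool_pos: [0.4849, 0.0492, 0.0016]
eef_rot: [0.894, 0.448, -0.001, -0.001]
force: [-17.9, 2.3, 34.2]
finger_gap: 0.0227
gripper_force: 60.0
```

send_rows([
  {"tx":0,"ty":0,"tz":-0.65,"rx":0,"ry":0,"rz":0,"grip":1.5},
  {"tx":0,"ty":0,"tz":0,"rx":0,"ry":0,"rz":0,"grip":1.5},
  {"tx":0,"ty":0,"tz":-4,"rx":0,"ry":0,"rz":0,"grip":1.5},
  {"tx":0,"ty":0,"tz":-4,"rx":0,"ry":0,"rz":0,"grip":1.5},
  {"tx":0,"ty":0,"tz":0,"rx":0,"ry":0,"rz":0,"grip":1.5},
  {"tx":0,"ty":0,"tz":0,"rx":0,"ry":0,"rz":0,"grip":1.5},
  {"tx":0,"ty":0,"tz":0,"rx":0,"ry":0,"rz":0,"grip":1.5},
])

```text
t: 42.2
tool_pos: [0.483, 0.0486, 0.0807]
eef_rot: [0.894, 0.448, -0.002, -0.001]
force: [0.3, 0.4, -2.6]
finger_gap: 0.0227
gripper_force: 60.0
```

```bash
python3 -c "
from h import *
c=cell(-26.5,53.3); print(c)
p,d,K,T=snap('wrist'); W=cloud(d,K,T)
for b in blobs(W,.085,.115,800): print('head',*b)
plan([(*c,80,-9.2,1.5)],4.5)"
```

```text
[ 480.76255628 -191.5487856 ]
head 3758 [323. 260.] [489.   56.6  30.9  50.2  53.7] [493.7  61.9 100.3]
at [482.8  48.7  80.4] t 42.2
6 [{"tx":-3.23,"ty":2.37,"tz":0.01,"rx":-0.04,"ry":0,"rz":-4.6,"grip":1.5},{"tx":-3.41,"ty":2.1,"tz":0.01,"rx":-0.04,"ry":0,"rz":-4.6,"grip":1.5},{"tx":-3.56,"ty":1.82,"tz":0.01,"rx":-0.04,"ry":0,"rz":-4.6,"grip":1.5},{"tx":-3.7,"ty":1.53,"tz":0.01,"rx":-0.04,"ry":0,"rz":-4.6,"grip":1.5},{"tx":-3.81,"ty":1.23,"tz":0.01,"rx":-0.04,"ry":0,"rz":-4.6,"grip":1.5},{"tx":-3.9,"ty":0.92,"tz":0.01,"rx":-0.04,"ry":0,"rz":-4.6,"grip":1.5}]
```

send_rows([
  {"tx":-3.23,"ty":2.37,"tz":0,"rx":0,"ry":0,"rz":-4.6,"grip":1.5},
  {"tx":-3.41,"ty":2.1,"tz":0,"rx":0,"ry":0,"rz":-4.6,"grip":1.5},
  {"tx":-3.56,"ty":1.82,"tz":0,"rx":0,"ry":0,"rz":-4.6,"grip":1.5},
  {"tx":-3.7,"ty":1.53,"tz":0,"rx":0,"ry":0,"rz":-4.6,"grip":1.5},
  {"tx":-3.81,"ty":1.23,"tz":0,"rx":0,"ry":0,"rz":-4.6,"grip":1.5},
  {"tx":-3.9,"ty":0.92,"tz":0,"rx":0,"ry":0,"rz":-4.3,"grip":1.5},
])

```text
t: 42.85
tool_pos: [0.4809, -0.1925, 0.0807]
eef_rot: [0.762, 0.647, -0.001, -0.002]
force: [0.9, 0.3, -1.8]
finger_gap: 0.0226
gripper_force: 60.0
```

send_rows([
  {"tx":0,"ty":0,"tz":0,"rx":0,"ry":0,"rz":0,"grip":1.5},
  {"tx":0,"ty":-0.15,"tz":2,"rx":0,"ry":0,"rz":0,"grip":1.5},
  {"tx":0,"ty":0,"tz":1.5,"rx":0,"ry":0,"rz":0,"grip":1.5},
  {"tx":0,"ty":0,"tz":0,"rx":0,"ry":0,"rz":0,"grip":1.5},
  {"tx":0,"ty":0,"tz":0,"rx":0,"ry":0,"rz":0,"grip":1.5},
  {"tx":0,"ty":0,"tz":0,"rx":0,"ry":0,"rz":0,"grip":1.5},
  {"tx":0,"ty":0,"tz":0,"rx":0,"ry":0,"rz":0,"grip":1.5},
  {"tx":0,"ty":0,"tz":0,"rx":0,"ry":0,"rz":0,"grip":1.5},
])

```text
t: 43.65
tool_pos: [0.4816, -0.1914, 0.0487]
eef_rot: [0.763, 0.646, 0.0, 0.001]
force: [-0.6, -0.9, -1.2]
finger_gap: 0.0229
gripper_force: 60.0
```

```bash
python3 -c "
from h import *
c=cell(-26.5,53.3)
plan([(*c,7.3,-9.2,1.5)],10)
z=get_obs()['tool_pos'][2]; rel(z-.002+.022)
p,d,K,T=snap('wrist'); W=cloud(d,K,T)
for b in blobs(W,z+.010,z+.03,500): print('head',*b)
"
```

```text
at [ 481.6 -191.4   48.7] t 43.6
1 [{"tx":-0.03,"ty":-0.08,"tz":4.14,"rx":0,"ry":0,"rz":-0.25,"grip":1.5}]
box x [-59.5  56. ] y top 84.6
head x [-50.8  -1.7] y top 78.1 tcp [-25.7  53.6] z 48.7
head 3287 [322. 260.] [ 482.5 -181.9   30.3   50.1   80.1] [ 483.6 -175.8   67.3]
```

send_rows([
  {"tx":0,"ty":-0.1,"tz":0.3,"rx":0,"ry":0,"rz":-0.5,"grip":1.5},
  {"tx":0,"ty":0,"tz":0,"rx":0,"ry":0,"rz":0,"grip":1.5},
  {"tx":0,"ty":0,"tz":0,"rx":0,"ry":0,"rz":0,"grip":1.5},
  {"tx":0,"ty":0,"tz":0,"rx":0,"ry":0,"rz":0,"grip":1.5},
  {"tx":0,"ty":0,"tz":0,"rx":0,"ry":0,"rz":0,"grip":1.5},
  {"tx":0,"ty":0,"tz":0,"rx":0,"ry":0,"rz":0,"grip":1.5},
])

```text
t: 44.35
tool_pos: [0.48, -0.1912, 0.0449]
eef_rot: [0.76, 0.65, 0.0, 0.0]
force: [0.1, 0.6, -2.1]
finger_gap: 0.0225
gripper_force: 60.0
```

```bash
python3 -c "
from h import *
c=cell(-26.5,53.3)
plan([(*c,7.3,-9.2,1.5)],10)
z=get_obs()['tool_pos'][2]; rel(z-.002+.022)
p,d,K,T=snap('wrist'); W=cloud(d,K,T)
for b in blobs(W,z+.010,z+.03,500): print('head',*b)
"
```

```text
at [ 480.  -191.2   44.9] t 44.4
1 [{"tx":-0.03,"ty":0.08,"tz":3.76,"rx":0,"ry":0,"rz":0.23,"grip":1.5}]
box x [-59.6  55.8] y top 84.6
head x [-52.6  -3.4] y top 78.0 tcp [-27.3  53.6] z 44.9
head 3295 [322. 260.] [ 480.9 -181.7   30.5   50.3   80.3] [ 482.1 -175.5   63.7]
```

send_rows([
  {"tx":0,"ty":0,"tz":1.3,"rx":0,"ry":0,"rz":0,"grip":1.5},
  {"tx":0,"ty":0,"tz":1.2,"rx":0,"ry":0,"rz":0,"grip":1.5},
  {"tx":0,"ty":0,"tz":0.7,"rx":0,"ry":0,"rz":0,"grip":1.5},
  {"tx":0,"ty":0,"tz":0.3,"rx":0,"ry":0,"rz":0,"grip":1.5},
  {"tx":0,"ty":0,"tz":0.2,"rx":0,"ry":0,"rz":0,"grip":1.5},
  {"tx":0,"ty":0,"tz":0.1,"rx":0,"ry":0,"rz":0,"grip":1.5},
  {"tx":0,"ty":0,"tz":0,"rx":0,"ry":0,"rz":0,"grip":1.5},
  {"tx":0,"ty":0,"tz":0,"rx":0,"ry":0,"rz":0,"grip":1.5},
])

```text
t: 45.25
tool_pos: [0.4805, -0.1914, 0.0075]
eef_rot: [0.76, 0.65, 0.0, 0.001]
force: [-1.8, 0.5, 1.5]
finger_gap: 0.0227
gripper_force: 60.0
```

send_rows([
  {"tx":0,"ty":0,"tz":0,"rx":0,"ry":0,"rz":0,"grip":1.5},
  {"tx":0,"ty":0,"tz":0,"rx":0,"ry":0,"rz":0,"grip":1.5},
  {"tx":0,"ty":0,"tz":0,"rx":0,"ry":0,"rz":0,"grip":1.5},
  {"tx":0,"ty":0,"tz":0,"rx":0,"ry":0,"rz":0,"grip":1.5},
])

```text
t: 45.65
tool_pos: [0.4805, -0.1914, 0.0074]
eef_rot: [0.76, 0.65, 0.0, 0.0]
force: [-2.6, 0.0, 5.5]
finger_gap: 0.0228
gripper_force: 60.0
```

send_rows([
  {"tx":0,"ty":0,"tz":0,"rx":0,"ry":0,"rz":0,"grip":3.4},
  {"tx":0,"ty":0,"tz":0,"rx":0,"ry":0,"rz":0,"grip":3.4},
  {"tx":0,"ty":0,"tz":0,"rx":0,"ry":0,"rz":0,"grip":3.4},
  {"tx":0,"ty":0,"tz":0,"rx":0,"ry":0,"rz":0,"grip":3.4},
  {"tx":0,"ty":0,"tz":-2,"rx":0,"ry":0,"rz":0,"grip":3.4},
  {"tx":0,"ty":0,"tz":-4,"rx":0,"ry":0,"rz":0,"grip":3.4},
  {"tx":0,"ty":0,"tz":-2,"rx":0,"ry":0,"rz":0,"grip":3.4},
])

```text
t: 46.35
tool_pos: [0.4812, -0.1917, 0.0895]
eef_rot: [0.76, 0.65, 0.001, 0.002]
force: [0.0, -1.2, -0.6]
finger_gap: 0.0338
gripper_force: 0.0
```

```bash
python3 -c "
from h import *
top()
plan([(567.9,297,87,-9.2,5)],4.9)"
```

```text
shank [377. 231.] [599.2 -68.4   9.    7.8]
shank [243. 305.] [459.9 182.   60.1  48.8]
shank [369. 298.] [471.7 -48.8   8.9   7.5]
head [375. 233.] [599.3 -68.7  48.5  49.1  26.4]
head [367. 298.] [472.2 -48.9  48.9  48.2  42.5]
nut [192. 251.] [568.9 296.7]
nut [145. 253.] [566.3 389. ]
at [ 483.1 -192.7   92.8] t 46.4
11 [{"tx":4.52,"ty":0.07,"tz":0.04,"rx":0.04,"ry":0.01,"rz":0.02,"grip":5},{"tx":4.52,"ty":0.07,"tz":0.04,"rx":0.04,"ry":0.01,"rz":0.02,"grip":5},{"tx":4.52,"ty":0.06,"tz":0.04,"rx":0.04,"ry":0.01,"rz":0.02,"grip":5},{"tx":4.52,"ty":0.06,"tz":0.04,"rx":0.04,"ry":0.01,"rz":0.02,"grip":5},{"tx":4.52,"ty":0.06,"tz":0.04,"rx":0.04,"ry":0.01,"rz":0.02,"grip":5},{"tx":4.52,"ty":0.06,"tz":0.04,"rx":0.04,"ry":0.01,"rz":0.02,"grip":5},{"tx":4.52,"ty":0.06,"tz":0.05,"rx":0.04,"ry":0.01,"rz":0.02,"grip":5},{"tx":4.52,"ty":0.06,"tz":0.05,"rx":0.04,"ry":0.01,"rz":0.02,"grip":5},{"tx":4.52,"ty":0.05,"tz":0.05,"rx":0.04,"ry":0.01,"rz":0.02,"grip":5},{"tx":4.52,"ty":0.05,"tz":0.05,"rx":0.04,"ry":0.01,"rz":0.02,"grip":5},{"tx":4.52,"ty":0.05,"tz":0.05,"rx":0.04,"ry":0.01,"rz":0.02,"grip":5}]
```

send_rows([
  {"tx":4.52,"ty":0.08,"tz":0,"rx":0,"ry":0,"rz":0,"grip":5},
  {"tx":4.52,"ty":0.08,"tz":0,"rx":0,"ry":0,"rz":0,"grip":5},
  {"tx":4.52,"ty":0.08,"tz":0,"rx":0,"ry":0,"rz":0,"grip":5},
  {"tx":4.52,"ty":0.08,"tz":0,"rx":0,"ry":0,"rz":0,"grip":5},
  {"tx":4.52,"ty":0.08,"tz":0,"rx":0,"ry":0,"rz":0,"grip":5},
  {"tx":4.52,"ty":0.08,"tz":0,"rx":0,"ry":0,"rz":0,"grip":5},
  {"tx":4.52,"ty":0.08,"tz":0,"rx":0,"ry":0,"rz":0,"grip":5},
  {"tx":4.52,"ty":0.08,"tz":0,"rx":0,"ry":0,"rz":0,"grip":5},
])

```text
t: 47.2
tool_pos: [0.5423, 0.1669, 0.0859]
eef_rot: [0.76, 0.65, -0.0, -0.0]
force: [0.5, -0.4, 0.4]
finger_gap: 0.0501
gripper_force: 0.0
```

send_rows([
  {"tx":4.52,"ty":0.08,"tz":0,"rx":0,"ry":0,"rz":0,"grip":5},
  {"tx":4.52,"ty":0.08,"tz":2,"rx":0,"ry":0,"rz":0,"grip":5},
  {"tx":4.4,"ty":0.08,"tz":3.5,"rx":0,"ry":0,"rz":0,"grip":5},
  {"tx":0,"ty":0,"tz":0,"rx":0,"ry":0,"rz":0,"grip":4.2},
  {"tx":0,"ty":0,"tz":0,"rx":0,"ry":0,"rz":0,"grip":4.2},
  {"tx":0,"ty":0,"tz":0,"rx":0,"ry":0,"rz":0,"grip":4.2},
  {"tx":0,"ty":0,"tz":0,"rx":0,"ry":0,"rz":0,"grip":4.2},
  {"tx":0,"ty":0,"tz":0,"rx":0,"ry":0,"rz":0,"grip":4.2},
])

```text
t: 48.0
tool_pos: [0.5661, 0.2918, 0.0374]
eef_rot: [0.761, 0.649, 0.001, 0.0]
force: [0.1, -0.6, 0.8]
finger_gap: 0.0419
gripper_force: 0.0
```

send_rows([
  {"tx":0,"ty":0,"tz":0,"rx":0,"ry":0,"rz":0,"grip":4.2},
  {"tx":0,"ty":0,"tz":0,"rx":0,"ry":0,"rz":0,"grip":4.2},
  {"tx":0,"ty":0,"tz":0,"rx":0,"ry":0,"rz":0,"grip":4.2},
])

```text
t: 48.3
tool_pos: [0.5653, 0.2924, 0.0361]
eef_rot: [0.76, 0.65, 0.0, 0.0]
force: [0.0, 0.3, -0.0]
finger_gap: 0.0417
gripper_force: 0.0
```

```bash
python3 -c "
from h import *
plan([(567.8,297,-19,-9.2,4.2)],20)"
```

```text
at [565.3 292.4  36.1] t 48.3
1 [{"tx":0.49,"ty":0.17,"tz":5.51,"rx":0,"ry":0,"rz":0.21,"grip":4.2}]
```

send_rows([
  {"tx":0.49,"ty":0.17,"tz":1,"rx":0,"ry":0,"rz":0.2,"grip":4.2},
  {"tx":0,"ty":0,"tz":2.8,"rx":0,"ry":0,"rz":0,"grip":4.2},
  {"tx":0,"ty":0,"tz":1.7,"rx":0,"ry":0,"rz":0,"grip":4.2},
  {"tx":0,"ty":0,"tz":0,"rx":0,"ry":0,"rz":0,"grip":4.2},
  {"tx":0,"ty":0,"tz":0,"rx":0,"ry":0,"rz":0,"grip":4.2},
  {"tx":0,"ty":0,"tz":0,"rx":0,"ry":0,"rz":0,"grip":4.2},
  {"tx":0,"ty":0,"tz":0,"rx":0,"ry":0,"rz":0,"grip":4.2},
  {"tx":0,"ty":0,"tz":0,"rx":0,"ry":0,"rz":0,"grip":4.2},
])

```text
t: 49.1
tool_pos: [0.5676, 0.2972, -0.0192]
eef_rot: [0.761, 0.648, 0.0, 0.0]
force: [-0.2, 0.0, -0.1]
finger_gap: 0.0419
gripper_force: 0.0
```

send_rows([
  {"tx":0,"ty":0,"tz":0,"rx":0,"ry":0,"rz":0,"grip":4.2},
  {"tx":0,"ty":0,"tz":0,"rx":0,"ry":0,"rz":0,"grip":3},
  {"tx":0,"ty":0,"tz":0,"rx":0,"ry":0,"rz":0,"grip":1.5},
  {"tx":0,"ty":0,"tz":0,"rx":0,"ry":0,"rz":0,"grip":1.5},
  {"tx":0,"ty":0,"tz":0,"rx":0,"ry":0,"rz":0,"grip":1.5},
  {"tx":0,"ty":0,"tz":0,"rx":0,"ry":0,"rz":0,"grip":1.5},
])

```text
t: 49.7
tool_pos: [0.5676, 0.2972, -0.0192]
eef_rot: [0.761, 0.648, 0.0, 0.0]
force: [-0.6, 0.1, 0.2]
finger_gap: 0.0227
gripper_force: 60.0
```

```bash
python3 -c "
from h import *
top()
plan([(567.8,297,60,-9.2,1.5),(597.7,-68,60,-9.2,1.5)],4.9)"
```

```text
shank [377. 231.] [599.5 -68.2   8.9   7.9]
shank [243. 305.] [459.9 181.9  48.8  60. ]
shank [369. 298.] [471.7 -49.    8.7   7.5]
head [375. 233.] [600.  -68.6  48.5  49.6  61. ]
head [367. 298.] [472.5 -49.4  48.9  48.4  88.2]
at [567.6 297.2 -19.2] t 49.8
2 [{"tx":-0.01,"ty":0.01,"tz":-3.96,"rx":0,"ry":0,"rz":0,"grip":1.5},{"tx":-0.01,"ty":0.01,"tz":-3.96,"rx":0,"ry":0,"rz":0,"grip":1.5}]
8 [{"tx":-4.44,"ty":1.1,"tz":0,"rx":0,"ry":0,"rz":0,"grip":1.5},{"tx":-4.44,"ty":1.1,"tz":0,"rx":0,"ry":0,"rz":0,"grip":1.5},{"tx":-4.44,"ty":1.1,"tz":0,"rx":0,"ry":0,"rz":0,"grip":1.5},{"tx":-4.44,"ty":1.1,"tz":0,"rx":0,"ry":0,"rz":0,"grip":1.5},{"tx":-4.44,"ty":1.1,"tz":0,"rx":0,"ry":0,"rz":0,"grip":1.5},{"tx":-4.44,"ty":1.1,"tz":0,"rx":0,"ry":0,"rz":0,"grip":1.5},{"tx":-4.44,"ty":1.1,"tz":0,"rx":0,"ry":0,"rz":0,"grip":1.5},{"tx":-4.44,"ty":1.1,"tz":0,"rx":0,"ry":0,"rz":0,"grip":1.5}]
```

send_rows([
  {"tx":0,"ty":0,"tz":-3.96,"rx":0,"ry":0,"rz":0,"grip":1.5},
  {"tx":0,"ty":0,"tz":-3.96,"rx":0,"ry":0,"rz":0,"grip":1.5},
  {"tx":0,"ty":0,"tz":0,"rx":0,"ry":0,"rz":0,"grip":1.5},
  {"tx":-4.44,"ty":1.1,"tz":0,"rx":0,"ry":0,"rz":0,"grip":1.5},
  {"tx":-4.44,"ty":1.1,"tz":0,"rx":0,"ry":0,"rz":0,"grip":1.5},
  {"tx":-4.44,"ty":1.1,"tz":0,"rx":0,"ry":0,"rz":0,"grip":1.5},
  {"tx":-4.44,"ty":1.1,"tz":0,"rx":0,"ry":0,"rz":0,"grip":1.5},
  {"tx":-4.44,"ty":1.1,"tz":0,"rx":0,"ry":0,"rz":0,"grip":1.5},
])

```text
t: 50.55
tool_pos: [0.5861, 0.0676, 0.0595]
eef_rot: [0.761, 0.648, -0.0, -0.0]
force: [0.3, 0.9, 0.1]
finger_gap: 0.0225
gripper_force: 60.0
```

send_rows([
  {"tx":-4.44,"ty":1.1,"tz":0,"rx":0,"ry":0,"rz":0,"grip":1.5},
  {"tx":-4.44,"ty":1.1,"tz":0,"rx":0,"ry":0,"rz":0,"grip":1.5},
  {"tx":-4.44,"ty":1.1,"tz":0,"rx":0,"ry":0,"rz":0,"grip":1.5},
  {"tx":0,"ty":0,"tz":0,"rx":0,"ry":0,"rz":0,"grip":1.5},
  {"tx":0,"ty":0,"tz":0,"rx":0,"ry":0,"rz":0,"grip":1.5},
  {"tx":0,"ty":0,"tz":0,"rx":0,"ry":0,"rz":0,"grip":1.5},
  {"tx":0,"ty":0,"tz":0,"rx":0,"ry":0,"rz":0,"grip":1.5},
  {"tx":0,"ty":0,"tz":0,"rx":0,"ry":0,"rz":0,"grip":1.5},
])

```text
t: 51.35
tool_pos: [0.5977, -0.0661, 0.0598]
eef_rot: [0.761, 0.649, -0.0, -0.0]
force: [0.1, 1.5, -0.3]
finger_gap: 0.0225
gripper_force: 60.0
```

send_rows([
  {"tx":0,"ty":0,"tz":0,"rx":0,"ry":0,"rz":0,"grip":1.5},
  {"tx":0,"ty":0,"tz":0,"rx":0,"ry":0,"rz":0,"grip":1.5},
])

```text
t: 51.55
tool_pos: [0.5979, -0.0669, 0.06]
eef_rot: [0.761, 0.649, 0.0, 0.0]
force: [-0.2, -0.4, 0.5]
finger_gap: 0.0228
gripper_force: 60.0
```

```bash
python3 -c "
from h import *
p,d,K,T=snap('wrist'); W=cloud(d,K,T)
for b in blobs(W,.009,.03,2000): print(*b)
plan([(597.8,-67.9,14,-9.2,1.5)],9)"
```

```text
3566 [471.  56.] [714.9  49.2  69.   19.4  80.2] [712.7  49.8  18.1]
2509 [574. 251.] [773.7 -90.2  64.3  34.4  59.5] [784.4 -95.9  20.6]
2680 [322. 250.] [597.2 -65.   43.4  48.9  81.5] [599.  -60.7  22.8]
3524 [152. 256.] [469.4 -49.   50.   49.8  52. ] [475.6 -44.9  22.5]
at [597.9 -67.   60. ] t 51.6
1 [{"tx":-0.09,"ty":0,"tz":4.6,"rx":0,"ry":0,"rz":0,"grip":1.5}]
```

send_rows([
  {"tx":-0.03,"ty":0,"tz":1.8,"rx":0,"ry":0,"rz":0,"grip":1.5},
  {"tx":0,"ty":0,"tz":1,"rx":0,"ry":0,"rz":0,"grip":1.5},
  {"tx":0,"ty":0,"tz":0.6,"rx":0,"ry":0,"rz":0,"grip":1.5},
  {"tx":0,"ty":0,"tz":0.4,"rx":0,"ry":0,"rz":0,"grip":1.5},
  {"tx":0,"ty":0,"tz":0.4,"rx":0,"ry":0,"rz":0,"grip":1.5},
  {"tx":0,"ty":0,"tz":0.4,"rx":0,"ry":0,"rz":0,"grip":1.5},
  {"tx":0,"ty":0,"tz":0,"rx":0,"ry":0,"rz":0,"grip":1.5},
  {"tx":0,"ty":0,"tz":0,"rx":0,"ry":0,"rz":0,"grip":1.5},
])

```text
t: 52.4
tool_pos: [0.598, -0.0677, 0.0139]
eef_rot: [0.761, 0.648, 0.0, 0.0]
force: [0.8, 0.4, -1.1]
finger_gap: 0.0225
gripper_force: 60.0
```

send_rows([
  {"tx":0,"ty":0,"tz":0.3,"rx":0,"ry":0,"rz":0,"grip":1.5},
  {"tx":0,"ty":0,"tz":0.3,"rx":0,"ry":0,"rz":0,"grip":1.5},
  {"tx":0,"ty":0,"tz":0.3,"rx":0,"ry":0,"rz":0,"grip":1.5},
  {"tx":0,"ty":0,"tz":0.2,"rx":0,"ry":0,"rz":0,"grip":1.5},
  {"tx":0,"ty":0,"tz":0.2,"rx":0,"ry":0,"rz":0,"grip":1.5},
  {"tx":0,"ty":0,"tz":0,"rx":0,"ry":0,"rz":0,"grip":1.5},
  {"tx":0,"ty":0,"tz":0,"rx":0,"ry":0,"rz":0,"grip":1.5},
  {"tx":0,"ty":0,"tz":0,"rx":0,"ry":0,"rz":0,"grip":1.5},
])

```text
t: 53.2
tool_pos: [0.5981, -0.0682, 0.0022]
eef_rot: [0.761, 0.648, -0.0, 0.0]
force: [-2.9, -1.9, 4.5]
finger_gap: 0.0227
gripper_force: 60.0
```

send_rows([
  {"tx":0,"ty":0,"tz":0.2,"rx":0,"ry":0,"rz":0,"grip":1.5},
  {"tx":0,"ty":0,"tz":0.1,"rx":0,"ry":0,"rz":0,"grip":1.5},
  {"tx":0,"ty":0,"tz":0,"rx":0,"ry":0,"rz":0,"grip":1.5},
  {"tx":0,"ty":0,"tz":0,"rx":0,"ry":0,"rz":0,"grip":1.5},
])

```text
t: 53.6
tool_pos: [0.5983, -0.0683, 0.0017]
eef_rot: [0.761, 0.648, -0.0, 0.0]
force: [-10.0, -0.6, 19.2]
finger_gap: 0.0229
gripper_force: 60.0
```

send_rows([
  {"tx":0,"ty":0,"tz":0.25,"rx":0,"ry":0,"rz":0,"grip":1.5},
  {"tx":0,"ty":0,"tz":0,"rx":0,"ry":0,"rz":0,"grip":1.5},
  {"tx":0,"ty":0,"tz":0,"rx":0,"ry":0,"rz":0,"grip":1.5},
])

```text
t: 53.9
tool_pos: [0.5984, -0.0683, 0.0016]
eef_rot: [0.761, 0.649, -0.001, -0.0]
force: [-15.5, 1.1, 30.3]
finger_gap: 0.023
gripper_force: 60.0
```

send_rows([
  {"tx":0,"ty":0,"tz":-0.75,"rx":0,"ry":0,"rz":0,"grip":1.5},
  {"tx":0,"ty":0,"tz":0,"rx":0,"ry":0,"rz":0,"grip":1.5},
  {"tx":0,"ty":0,"tz":-4,"rx":0,"ry":0,"rz":0,"grip":1.5},
  {"tx":0,"ty":0,"tz":-4,"rx":0,"ry":0,"rz":0,"grip":1.5},
  {"tx":0,"ty":0,"tz":0,"rx":0,"ry":0,"rz":0,"grip":1.5},
  {"tx":0,"ty":0,"tz":0,"rx":0,"ry":0,"rz":0,"grip":1.5},
  {"tx":0,"ty":0,"tz":0,"rx":0,"ry":0,"rz":0,"grip":1.5},
])

```text
t: 54.6
tool_pos: [0.5963, -0.0674, 0.0805]
eef_rot: [0.761, 0.648, -0.001, -0.002]
force: [-0.3, -0.2, -1.8]
finger_gap: 0.0226
gripper_force: 60.0
```

```bash
python3 -c "
from h import *
c=cell(26.5,0); print(c)
p,d,K,T=snap('top');W=cloud(d,K,T)
for b in blobs(W,.034,.09,8,(415,240,530,330)): print('boxshank',*b[1:])
for b in blobs(W,.018,.034,40,(415,240,530,330)): print('low',*b)
cv2.imwrite('pics/box2.png',cv2.resize(p[235:330,410:530],None,fx=5,fy=5,interpolation=cv2.INTER_CUBIC))
plan([(*c,80,-9.2,1.5)],4.5)"
```

```text
[ 524.55911102 -252.63685147]
boxshank [500. 286.] [ 491.4 -300.9   23.5   23.4   44. ] [ 491.  -298.8   41.5]
low 82 [436. 250.] [ 563.1 -185.6   25.6   12.8   80.9] [ 564.4 -184.7   28. ]
low 1714 [499. 286.] [ 492.2 -297.3   72.7  118.7   80. ] [ 489.4 -303.    25.9]
at [596.  -67.4  80.2] t 54.6
5 [{"tx":-3.89,"ty":-0.82,"tz":0.01,"rx":-0.05,"ry":0,"rz":0,"grip":1.5},{"tx":-3.89,"ty":-0.82,"tz":0.01,"rx":-0.05,"ry":0,"rz":0,"grip":1.5},{"tx":-3.89,"ty":-0.82,"tz":0.01,"rx":-0.05,"ry":0,"rz":0,"grip":1.5},{"tx":-3.89,"ty":-0.82,"tz":0,"rx":-0.05,"ry":0,"rz":0,"grip":1.5},{"tx":-3.89,"ty":-0.82,"tz":0,"rx":-0.05,"ry":0,"rz":0,"grip":1.5}]
```

View pics/box2.png

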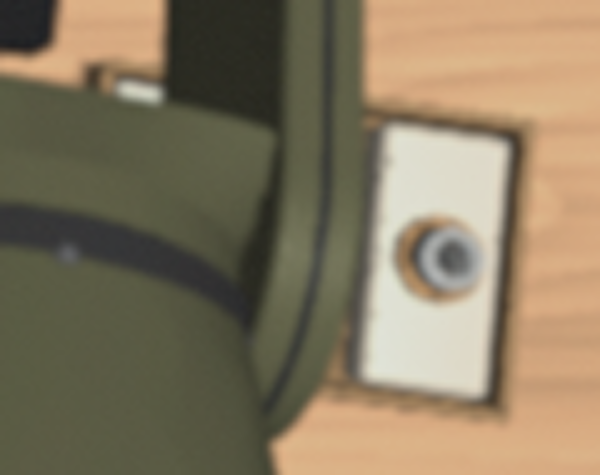

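The crop shows the oblong peg seated flat at the far end of the box, around (440,260). The arm hides the rest. Carrying on.

send_rows([
  {"tx":-3.89,"ty":-0.84,"tz":0,"rx":0,"ry":0,"rz":0,"grip":1.5},
  {"tx":-3.89,"ty":-0.84,"tz":0,"rx":0,"ry":0,"rz":0,"grip":1.5},
  {"tx":-3.89,"ty":-0.85,"tz":0,"rx":0,"ry":0,"rz":0,"grip":1.5},
  {"tx":-3.89,"ty":-0.85,"tz":0,"rx":0,"ry":0,"rz":0,"grip":1.5},
  {"tx":-3.85,"ty":-0.85,"tz":0,"rx":0,"ry":0,"rz":0,"grip":1.5},
  {"tx":0,"ty":0,"tz":0,"rx":0,"ry":0,"rz":0,"grip":1.5},
])

```text
t: 55.25
tool_pos: [0.5225, -0.2557, 0.0808]
eef_rot: [0.763, 0.646, -0.001, -0.001]
force: [0.1, -0.2, -1.5]
finger_gap: 0.023
gripper_force: 60.0
```

send_rows([
  {"tx":0,"ty":0,"tz":0,"rx":0,"ry":0,"rz":0,"grip":1.5},
  {"tx":0,"ty":0,"tz":0,"rx":0,"ry":0,"rz":0,"grip":1.5},
  {"tx":0,"ty":0,"tz":0,"rx":0,"ry":0,"rz":0,"grip":1.5},
  {"tx":0,"ty":0,"tz":0,"rx":0,"ry":0,"rz":0,"grip":1.5},
  {"tx":0,"ty":0,"tz":0,"rx":0,"ry":0,"rz":0,"grip":1.5},
  {"tx":0,"ty":0,"tz":0,"rx":0,"ry":0,"rz":0,"grip":1.5},
])

```text
t: 55.85
tool_pos: [0.5254, -0.2522, 0.083]
eef_rot: [0.761, 0.649, 0.0, 0.0]
force: [-0.1, 0.0, -1.9]
finger_gap: 0.0225
gripper_force: 60.0
```

```bash
python3 -c "
from h import *
c=cell(26.5,0)
plan([(*c,45,-9.2,1.5)],10)
z=get_obs()['tool_pos'][2]; rel(z-.002+.022)
p,d,K,T=snap('wrist'); W=cloud(d,K,T)
for b in blobs(W,.036,.07,60): print('nutpeg',*b)
"
```

```text
at [ 525.4 -252.2   83. ] t 55.9
1 [{"tx":-0.06,"ty":-0.07,"tz":3.8,"rx":0,"ry":0,"rz":0,"grip":1.5}]
box x [-59.7  56.8] y top 84.3
head x [ 6.3 46.4] y top 25.5 tcp [27.2  0.6] z 83.0
nutpeg 946 [246. 183.] [ 479.9 -191.4   23.7   23.4   31.4] [ 481.4 -191.    43.6]
nutpeg 863 [321. 185.] [ 531.6 -200.4   23.3   23.2   81.3] [ 532.  -200.3   43.4]
```

send_rows([
  {"tx":-0.08,"ty":-0.1,"tz":2,"rx":0,"ry":0,"rz":0,"grip":1.5},
  {"tx":0,"ty":0,"tz":1.8,"rx":0,"ry":0,"rz":0,"grip":1.5},
  {"tx":0,"ty":0,"tz":0,"rx":0,"ry":0,"rz":0,"grip":1.5},
  {"tx":0,"ty":0,"tz":0,"rx":0,"ry":0,"rz":0,"grip":1.5},
  {"tx":0,"ty":0,"tz":0,"rx":0,"ry":0,"rz":0,"grip":1.5},
  {"tx":0,"ty":0,"tz":0,"rx":0,"ry":0,"rz":0,"grip":1.5},
  {"tx":0,"ty":0,"tz":0,"rx":0,"ry":0,"rz":0,"grip":1.5},
  {"tx":0,"ty":0,"tz":0,"rx":0,"ry":0,"rz":0,"grip":1.5},
])

```text
t: 56.75
tool_pos: [0.5243, -0.2535, 0.0456]
eef_rot: [0.761, 0.648, 0.0, 0.0]
force: [0.2, -0.6, -1.6]
finger_gap: 0.0228
gripper_force: 60.0
```

```bash
python3 -c "
from h import *
c=cell(26.5,0)
plan([(*c,7.4,-9.2,1.5)],10)
z=get_obs()['tool_pos'][2]; rel(z-.002+.022)
"
```

```text
at [ 524.3 -253.5   45.6] t 56.8
1 [{"tx":0.09,"ty":0.01,"tz":3.82,"rx":0,"ry":0,"rz":0,"grip":1.5}]
box x [-59.6  56.8] y top 83.9
head x [ 5.5 45.5] y top 24.0 tcp [26.4 -0.8] z 45.6
```

send_rows([
  {"tx":0.03,"ty":0,"tz":1.3,"rx":0,"ry":0,"rz":0,"grip":1.5},
  {"tx":0,"ty":0,"tz":1.2,"rx":0,"ry":0,"rz":0,"grip":1.5},
  {"tx":0,"ty":0,"tz":0.7,"rx":0,"ry":0,"rz":0,"grip":1.5},
  {"tx":0,"ty":0,"tz":0.3,"rx":0,"ry":0,"rz":0,"grip":1.5},
  {"tx":0,"ty":0,"tz":0.2,"rx":0,"ry":0,"rz":0,"grip":1.5},
  {"tx":0,"ty":0,"tz":0.15,"rx":0,"ry":0,"rz":0,"grip":1.5},
  {"tx":0,"ty":0,"tz":0,"rx":0,"ry":0,"rz":0,"grip":1.5},
  {"tx":0,"ty":0,"tz":0,"rx":0,"ry":0,"rz":0,"grip":1.5},
])

```text
t: 57.6
tool_pos: [0.5245, -0.2533, 0.0071]
eef_rot: [0.761, 0.648, 0.0, 0.001]
force: [-0.8, 0.4, 1.7]
finger_gap: 0.0226
gripper_force: 60.0
```

send_rows([
  {"tx":0,"ty":0,"tz":0,"rx":0,"ry":0,"rz":0,"grip":1.5},
  {"tx":0,"ty":0,"tz":0,"rx":0,"ry":0,"rz":0,"grip":1.5},
  {"tx":0,"ty":0,"tz":0,"rx":0,"ry":0,"rz":0,"grip":1.5},
  {"tx":0,"ty":0,"tz":0,"rx":0,"ry":0,"rz":0,"grip":1.5},
])

```text
t: 58.0
tool_pos: [0.5244, -0.2533, 0.007]
eef_rot: [0.761, 0.648, 0.0, 0.001]
force: [-0.6, 0.8, 3.3]
finger_gap: 0.0223
gripper_force: 60.0
```

Seated on the floor. I'll release it and go for the last nut, which goes on the last round peg.

send_rows([
  {"tx":0,"ty":0,"tz":0,"rx":0,"ry":0,"rz":0,"grip":3.4},
  {"tx":0,"ty":0,"tz":0,"rx":0,"ry":0,"rz":0,"grip":3.4},
  {"tx":0,"ty":0,"tz":0,"rx":0,"ry":0,"rz":0,"grip":3.4},
  {"tx":0,"ty":0,"tz":0,"rx":0,"ry":0,"rz":0,"grip":3.4},
  {"tx":0,"ty":0,"tz":-2,"rx":0,"ry":0,"rz":0,"grip":3.4},
  {"tx":0,"ty":0,"tz":-4,"rx":0,"ry":0,"rz":0,"grip":3.4},
  {"tx":0,"ty":0,"tz":-2,"rx":0,"ry":0,"rz":0,"grip":3.4},
])

```text
t: 58.7
tool_pos: [0.5253, -0.2536, 0.0893]
eef_rot: [0.761, 0.648, 0.001, 0.002]
force: [1.0, -0.0, 0.6]
finger_gap: 0.0342
gripper_force: 0.0
```

```bash
python3 -c "
from h import *
top()
plan([(564.8,389.4,87,-9.2,5)],4.9)"
```

```text
shank [243. 305.] [459.9 182.   59.9  48.7]
shank [374. 311.] [446.4 -57.7   8.4   9.4]
head [372. 310.] [451.2 -58.3  48.7  40.4  89. ]
nut [145. 253.] [566.7 389. ]
at [ 527.1 -254.7   92.7] t 58.8
14 [{"tx":4.58,"ty":-0.47,"tz":0.02,"rx":0.03,"ry":0.01,"rz":0,"grip":5},{"tx":4.58,"ty":-0.47,"tz":0.02,"rx":0.03,"ry":0.01,"rz":0,"grip":5},{"tx":4.58,"ty":-0.47,"tz":0.02,"rx":0.03,"ry":0.01,"rz":0,"grip":5},{"tx":4.58,"ty":-0.47,"tz":0.03,"rx":0.03,"ry":0.01,"rz":0,"grip":5},{"tx":4.58,"ty":-0.47,"tz":0.03,"rx":0.03,"ry":0.01,"rz":0,"grip":5},{"tx":4.58,"ty":-0.47,"tz":0.03,"rx":0.03,"ry":0.01,"rz":0,"grip":5},{"tx":4.58,"ty":-0.47,"tz":0.03,"rx":0.03,"ry":0.01,"rz":0,"grip":5},{"tx":4.58,"ty":-0.47,"tz":0.03,"rx":0.03,"ry":0.01,"rz":0,"grip":5},{"tx":4.58,"ty":-0.47,"tz":0.03,"rx":0.03,"ry":0.01,"rz":0,"grip":5},{"tx":4.58,"ty":-0.47,"tz":0.03,"rx":0.03,"ry":0.01,"rz":0,"grip":5},{"tx":4.58,"ty":-0.47,"tz":0.03,"rx":0.03,"ry":0.01,"rz":0,"grip":5},{"tx":4.58,"ty":-0.47,"tz":0.03,"rx":0.03,"ry":0.01,"rz":0,"grip":5},{"tx":4.58,"ty":-0.47,"tz":0.04,"rx":0.03,"ry":0.01,"rz":0,"grip":5},{"tx":4.58,"ty":-0.47,"tz":0.04,"rx":0.03,"ry":0.01,"rz":0,"grip":5}]
```

The last round peg has been knocked from (472,−49) to about (446,−58). I'll measure it again once the arm is clear.

send_rows([
  {"tx":4.58,"ty":-0.45,"tz":0,"rx":0,"ry":0,"rz":0,"grip":5},
  {"tx":4.58,"ty":-0.45,"tz":0,"rx":0,"ry":0,"rz":0,"grip":5},
  {"tx":4.58,"ty":-0.45,"tz":0,"rx":0,"ry":0,"rz":0,"grip":5},
  {"tx":4.58,"ty":-0.45,"tz":0,"rx":0,"ry":0,"rz":0,"grip":5},
  {"tx":4.58,"ty":-0.45,"tz":0,"rx":0,"ry":0,"rz":0,"grip":5},
  {"tx":4.58,"ty":-0.45,"tz":0,"rx":0,"ry":0,"rz":0,"grip":5},
  {"tx":4.58,"ty":-0.45,"tz":0,"rx":0,"ry":0,"rz":0,"grip":5},
  {"tx":4.58,"ty":-0.45,"tz":0,"rx":0,"ry":0,"rz":0,"grip":5},
])

```text
t: 59.55
tool_pos: [0.5463, 0.1164, 0.0857]
eef_rot: [0.761, 0.648, -0.0, -0.0]
force: [1.1, 0.3, 0.6]
finger_gap: 0.05
gripper_force: 0.0
```

send_rows([
  {"tx":4.58,"ty":-0.45,"tz":0,"rx":0,"ry":0,"rz":0,"grip":5},
  {"tx":4.58,"ty":-0.45,"tz":0,"rx":0,"ry":0,"rz":0,"grip":5},
  {"tx":4.58,"ty":-0.45,"tz":0,"rx":0,"ry":0,"rz":0,"grip":5},
  {"tx":4.58,"ty":-0.45,"tz":0,"rx":0,"ry":0,"rz":0,"grip":5},
  {"tx":4.58,"ty":-0.45,"tz":2,"rx":0,"ry":0,"rz":0,"grip":5},
  {"tx":4.58,"ty":-0.45,"tz":3,"rx":0,"ry":0,"rz":0,"grip":5},
  {"tx":0,"ty":0,"tz":0,"rx":0,"ry":0,"rz":0,"grip":4.2},
  {"tx":0,"ty":0,"tz":0,"rx":0,"ry":0,"rz":0,"grip":4.2},
])

```text
t: 60.35
tool_pos: [0.5623, 0.3858, 0.0366]
eef_rot: [0.761, 0.649, -0.002, -0.0]
force: [0.1, -0.8, 0.6]
finger_gap: 0.043
gripper_force: 0.0
```

send_rows([
  {"tx":0,"ty":0,"tz":0,"rx":0,"ry":0,"rz":0,"grip":4.2},
  {"tx":0,"ty":0,"tz":0,"rx":0,"ry":0,"rz":0,"grip":4.2},
  {"tx":0,"ty":0,"tz":0,"rx":0,"ry":0,"rz":0,"grip":4.2},
  {"tx":0,"ty":0,"tz":0,"rx":0,"ry":0,"rz":0,"grip":4.2},
  {"tx":0,"ty":0,"tz":0,"rx":0,"ry":0,"rz":0,"grip":4.2},
  {"tx":0,"ty":0,"tz":0,"rx":0,"ry":0,"rz":0,"grip":4.2},
])

```text
t: 60.95
tool_pos: [0.564, 0.3855, 0.0396]
eef_rot: [0.762, 0.648, 0.0, 0.0]
force: [0.1, -0.3, 0.6]
finger_gap: 0.042
gripper_force: 0.0
```

```bash
sed -i 's/(230,200,420,320)/(230,200,420,345)/g' h.py; python3 -c "
from h import *
top()
p,d,K,T=snap('top','top5.png');W=cloud(d,K,T)
for b in blobs(W,.034,.09,8,(415,240,530,330)): print('boxshank',*b[1:])
plan([(564.8,389.4,-19,-9.2,4.2)],20)"
```

```text
shank [243. 310.] [453.6 181.9  59.9  61.1]
shank [374. 311.] [446.3 -57.6   8.4   9.4]
head [372. 311.] [446.8 -58.   48.6  48.2  44.5]
nut [145. 253.] [566.4 388.3]
boxshank [446. 264.] [ 534.8 -200.7   22.3   23.9   49.6] [ 534.2 -199.    42.2]
boxshank [474. 268.] [ 526.9 -252.4   23.7   21.4   88.8] [ 526.3 -251.    41.4]
boxshank [500. 286.] [ 491.  -300.8   23.1   22.9   88.4] [ 490.9 -298.7   41.5]
boxshank [443. 291.] [ 482.9 -191.1   23.2   22.8   87.7] [ 482.9 -189.6   41.7]
at [563.8 385.7  39.3] t 61.0
1 [{"tx":0.38,"ty":0.04,"tz":5.83,"rx":0,"ry":0,"rz":0,"grip":4.2}]
```

send_rows([
  {"tx":0.36,"ty":0.05,"tz":1,"rx":0,"ry":0,"rz":0,"grip":4.2},
  {"tx":0,"ty":0,"tz":2.8,"rx":0,"ry":0,"rz":0,"grip":4.2},
  {"tx":0,"ty":0,"tz":2.02,"rx":0,"ry":0,"rz":0,"grip":4.2},
  {"tx":0,"ty":0,"tz":0,"rx":0,"ry":0,"rz":0,"grip":4.2},
  {"tx":0,"ty":0,"tz":0,"rx":0,"ry":0,"rz":0,"grip":4.2},
  {"tx":0,"ty":0,"tz":0,"rx":0,"ry":0,"rz":0,"grip":4.2},
  {"tx":0,"ty":0,"tz":0,"rx":0,"ry":0,"rz":0,"grip":4.2},
  {"tx":0,"ty":0,"tz":0,"rx":0,"ry":0,"rz":0,"grip":4.2},
])

```text
t: 61.85
tool_pos: [0.5649, 0.3893, -0.0187]
eef_rot: [0.761, 0.648, 0.0, 0.0]
force: [-0.2, 0.0, -0.1]
finger_gap: 0.0421
gripper_force: 0.0
```

send_rows([
  {"tx":0,"ty":0,"tz":0,"rx":0,"ry":0,"rz":0,"grip":4.2},
  {"tx":0,"ty":0,"tz":0,"rx":0,"ry":0,"rz":0,"grip":3},
  {"tx":0,"ty":0,"tz":0,"rx":0,"ry":0,"rz":0,"grip":1.5},
  {"tx":0,"ty":0,"tz":0,"rx":0,"ry":0,"rz":0,"grip":1.5},
  {"tx":0,"ty":0,"tz":0,"rx":0,"ry":0,"rz":0,"grip":1.5},
  {"tx":0,"ty":0,"tz":0,"rx":0,"ry":0,"rz":0,"grip":1.5},
])

```text
t: 62.45
tool_pos: [0.5649, 0.3892, -0.0189]
eef_rot: [0.761, 0.648, 0.0, -0.0]
force: [0.5, -0.1, 1.4]
finger_gap: 0.0227
gripper_force: 60.0
```

```bash
python3 -c "
from h import *
plan([(564.8,389.4,60,-9.2,1.5),(444.7,-57.3,60,-9.2,1.5)],4.9)"
```

```text
at [564.9 389.2 -18.9] t 62.5
2 [{"tx":0.01,"ty":-0.01,"tz":-3.95,"rx":0,"ry":0,"rz":0,"grip":1.5},{"tx":0.01,"ty":-0.01,"tz":-3.95,"rx":0,"ry":0,"rz":0,"grip":1.5}]
10 [{"tx":-4.6,"ty":-0.47,"tz":0,"rx":0,"ry":0,"rz":0,"grip":1.5},{"tx":-4.6,"ty":-0.47,"tz":0,"rx":0,"ry":0,"rz":0,"grip":1.5},{"tx":-4.6,"ty":-0.47,"tz":0,"rx":0,"ry":0,"rz":0,"grip":1.5},{"tx":-4.6,"ty":-0.47,"tz":0,"rx":0,"ry":0,"rz":0,"grip":1.5},{"tx":-4.6,"ty":-0.47,"tz":0,"rx":0,"ry":0,"rz":0,"grip":1.5},{"tx":-4.6,"ty":-0.47,"tz":0,"rx":0,"ry":0,"rz":0,"grip":1.5},{"tx":-4.6,"ty":-0.47,"tz":0,"rx":0,"ry":0,"rz":0,"grip":1.5},{"tx":-4.6,"ty":-0.47,"tz":0,"rx":0,"ry":0,"rz":0,"grip":1.5},{"tx":-4.6,"ty":-0.47,"tz":0,"rx":0,"ry":0,"rz":0,"grip":1.5},{"tx":-4.6,"ty":-0.47,"tz":0,"rx":0,"ry":0,"rz":0,"grip":1.5}]
```

send_rows([
  {"tx":0,"ty":0,"tz":-3.95,"rx":0,"ry":0,"rz":0,"grip":1.5},
  {"tx":0,"ty":0,"tz":-3.95,"rx":0,"ry":0,"rz":0,"grip":1.5},
  {"tx":0,"ty":0,"tz":0,"rx":0,"ry":0,"rz":0,"grip":1.5},
  {"tx":-4.6,"ty":-0.47,"tz":0,"rx":0,"ry":0,"rz":0,"grip":1.5},
  {"tx":-4.6,"ty":-0.47,"tz":0,"rx":0,"ry":0,"rz":0,"grip":1.5},
  {"tx":-4.6,"ty":-0.47,"tz":0,"rx":0,"ry":0,"rz":0,"grip":1.5},
  {"tx":-4.6,"ty":-0.47,"tz":0,"rx":0,"ry":0,"rz":0,"grip":1.5},
  {"tx":-4.6,"ty":-0.47,"tz":0,"rx":0,"ry":0,"rz":0,"grip":1.5},
])

```text
t: 63.25
tool_pos: [0.504, 0.1643, 0.0596]
eef_rot: [0.761, 0.649, -0.0, 0.0]
force: [0.5, -0.7, 0.5]
finger_gap: 0.0227
gripper_force: 60.0
```

send_rows([
  {"tx":-4.6,"ty":-0.47,"tz":0,"rx":0,"ry":0,"rz":0,"grip":1.5},
  {"tx":-4.6,"ty":-0.47,"tz":0,"rx":0,"ry":0,"rz":0,"grip":1.5},
  {"tx":-4.6,"ty":-0.47,"tz":0,"rx":0,"ry":0,"rz":0,"grip":1.5},
  {"tx":-4.6,"ty":-0.47,"tz":0,"rx":0,"ry":0,"rz":0,"grip":1.5},
  {"tx":-4.6,"ty":-0.47,"tz":0,"rx":0,"ry":0,"rz":0,"grip":1.5},
  {"tx":0,"ty":0,"tz":0,"rx":0,"ry":0,"rz":0,"grip":1.5},
  {"tx":0,"ty":0,"tz":0,"rx":0,"ry":0,"rz":0,"grip":1.5},
  {"tx":0,"ty":0,"tz":0,"rx":0,"ry":0,"rz":0,"grip":1.5},
])

```text
t: 64.05
tool_pos: [0.4452, -0.0567, 0.0599]
eef_rot: [0.761, 0.649, 0.0, -0.0]
force: [0.6, -0.5, -0.5]
finger_gap: 0.0224
gripper_force: 60.0
```

send_rows([
  {"tx":0,"ty":0,"tz":0,"rx":0,"ry":0,"rz":0,"grip":1.5},
  {"tx":0,"ty":0,"tz":0,"rx":0,"ry":0,"rz":0,"grip":1.5},
  {"tx":0,"ty":0,"tz":0,"rx":0,"ry":0,"rz":0,"grip":1.5},
  {"tx":0,"ty":0,"tz":0,"rx":0,"ry":0,"rz":0,"grip":1.5},
  {"tx":0,"ty":0,"tz":0,"rx":0,"ry":0,"rz":0,"grip":1.5},
])

```text
t: 64.55
tool_pos: [0.4452, -0.0571, 0.06]
eef_rot: [0.761, 0.649, -0.0, -0.0]
force: [-0.4, -0.6, -0.8]
finger_gap: 0.0227
gripper_force: 60.0
```

```bash
python3 -c "
from h import *
p,d,K,T=snap('wrist'); W=cloud(d,K,T)
for b in blobs(W,.009,.03,2000): print(*b)
plan([(444.7,-57.3,14,-9.2,1.5)],9)"
```

```text
2691 [321. 249.] [443.9 -54.3  43.   48.9  81.1] [445.8 -50.5  22.8]
at [445.2 -57.2  60. ] t 64.6
1 [{"tx":-0.02,"ty":-0.05,"tz":4.6,"rx":0,"ry":0,"rz":0,"grip":1.5}]
```

send_rows([
  {"tx":-0.02,"ty":-0.04,"tz":1.8,"rx":0,"ry":0,"rz":0,"grip":1.5},
  {"tx":0,"ty":0,"tz":1,"rx":0,"ry":0,"rz":0,"grip":1.5},
  {"tx":0,"ty":0,"tz":0.6,"rx":0,"ry":0,"rz":0,"grip":1.5},
  {"tx":0,"ty":0,"tz":0.4,"rx":0,"ry":0,"rz":0,"grip":1.5},
  {"tx":0,"ty":0,"tz":0.4,"rx":0,"ry":0,"rz":0,"grip":1.5},
  {"tx":0,"ty":0,"tz":0.4,"rx":0,"ry":0,"rz":0,"grip":1.5},
  {"tx":0,"ty":0,"tz":0,"rx":0,"ry":0,"rz":0,"grip":1.5},
  {"tx":0,"ty":0,"tz":0,"rx":0,"ry":0,"rz":0,"grip":1.5},
])

```text
t: 65.4
tool_pos: [0.4448, -0.0574, 0.0139]
eef_rot: [0.761, 0.648, 0.0, -0.0]
force: [-0.2, -0.2, -1.9]
finger_gap: 0.0226
gripper_force: 60.0
```

send_rows([
  {"tx":0,"ty":0,"tz":0.3,"rx":0,"ry":0,"rz":0,"grip":1.5},
  {"tx":0,"ty":0,"tz":0.3,"rx":0,"ry":0,"rz":0,"grip":1.5},
  {"tx":0,"ty":0,"tz":0.3,"rx":0,"ry":0,"rz":0,"grip":1.5},
  {"tx":0,"ty":0,"tz":0.2,"rx":0,"ry":0,"rz":0,"grip":1.5},
  {"tx":0,"ty":0,"tz":0.2,"rx":0,"ry":0,"rz":0,"grip":1.5},
  {"tx":0,"ty":0,"tz":0,"rx":0,"ry":0,"rz":0,"grip":1.5},
  {"tx":0,"ty":0,"tz":0,"rx":0,"ry":0,"rz":0,"grip":1.5},
  {"tx":0,"ty":0,"tz":0,"rx":0,"ry":0,"rz":0,"grip":1.5},
])

```text
t: 66.2
tool_pos: [0.4448, -0.0578, 0.002]
eef_rot: [0.761, 0.648, -0.0, 0.0]
force: [-3.8, -1.3, 6.5]
finger_gap: 0.0224
gripper_force: 60.0
```

send_rows([
  {"tx":0,"ty":0,"tz":0.2,"rx":0,"ry":0,"rz":0,"grip":1.5},
  {"tx":0,"ty":0,"tz":0.1,"rx":0,"ry":0,"rz":0,"grip":1.5},
  {"tx":0,"ty":0,"tz":0,"rx":0,"ry":0,"rz":0,"grip":1.5},
  {"tx":0,"ty":0,"tz":0,"rx":0,"ry":0,"rz":0,"grip":1.5},
])

```text
t: 66.6
tool_pos: [0.4449, -0.0579, 0.0018]
eef_rot: [0.761, 0.649, -0.001, -0.001]
force: [-13.6, 1.2, 26.4]
finger_gap: 0.023
gripper_force: 60.0
```

send_rows([
  {"tx":0,"ty":0,"tz":0.12,"rx":0,"ry":0,"rz":0,"grip":1.5},
  {"tx":0,"ty":0,"tz":0,"rx":0,"ry":0,"rz":0,"grip":1.5},
  {"tx":0,"ty":0,"tz":0,"rx":0,"ry":0,"rz":0,"grip":1.5},
])

```text
t: 66.9
tool_pos: [0.445, -0.0579, 0.0017]
eef_rot: [0.761, 0.649, -0.001, -0.001]
force: [-17.7, 1.8, 35.8]
finger_gap: 0.0226
gripper_force: 60.0
```

send_rows([
  {"tx":0,"ty":0,"tz":-0.62,"rx":0,"ry":0,"rz":0,"grip":1.5},
  {"tx":0,"ty":0,"tz":0,"rx":0,"ry":0,"rz":0,"grip":1.5},
  {"tx":0,"ty":0,"tz":-4,"rx":0,"ry":0,"rz":0,"grip":1.5},
  {"tx":0,"ty":0,"tz":-4,"rx":0,"ry":0,"rz":0,"grip":1.5},
  {"tx":0,"ty":0,"tz":0,"rx":0,"ry":0,"rz":0,"grip":1.5},
  {"tx":0,"ty":0,"tz":0,"rx":0,"ry":0,"rz":0,"grip":1.5},
  {"tx":0,"ty":0,"tz":0,"rx":0,"ry":0,"rz":0,"grip":1.5},
  {"tx":0,"ty":0,"tz":0,"rx":0,"ry":0,"rz":0,"grip":1.5},
])

```text
t: 67.7
tool_pos: [0.4431, -0.0571, 0.0807]
eef_rot: [0.761, 0.648, -0.001, -0.002]
force: [-0.1, 0.9, -0.6]
finger_gap: 0.0224
gripper_force: 60.0
```

```bash
python3 -c "
from h import *
c=cell(-26.5,0); print(c)
plan([(*c,80,-9.2,1.5)],4.5)"
```

```text
[ 472.24088898 -244.16314853]
at [443.1 -57.1  80.7] t 67.7
5 [{"tx":-3.6,"ty":1.17,"tz":0.01,"rx":-0.05,"ry":0,"rz":0,"grip":1.5},{"tx":-3.6,"ty":1.17,"tz":0.01,"rx":-0.05,"ry":0,"rz":0,"grip":1.5},{"tx":-3.6,"ty":1.17,"tz":0.01,"rx":-0.05,"ry":0,"rz":0,"grip":1.5},{"tx":-3.6,"ty":1.17,"tz":0.01,"rx":-0.05,"ry":0,"rz":0,"grip":1.5},{"tx":-3.6,"ty":1.17,"tz":0.01,"rx":-0.05,"ry":0,"rz":0,"grip":1.5}]
```

send_rows([
  {"tx":-3.6,"ty":1.14,"tz":0,"rx":0,"ry":0,"rz":0,"grip":1.5},
  {"tx":-3.6,"ty":1.14,"tz":0,"rx":0,"ry":0,"rz":0,"grip":1.5},
  {"tx":-3.6,"ty":1.14,"tz":0,"rx":0,"ry":0,"rz":0,"grip":1.5},
  {"tx":-3.6,"ty":1.14,"tz":0,"rx":0,"ry":0,"rz":0,"grip":1.5},
  {"tx":-3.6,"ty":1.14,"tz":0,"rx":0,"ry":0,"rz":0,"grip":1.5},
  {"tx":0,"ty":0,"tz":0,"rx":0,"ry":0,"rz":0,"grip":1.5},
  {"tx":0,"ty":0,"tz":0,"rx":0,"ry":0,"rz":0,"grip":1.5},
  {"tx":0,"ty":0,"tz":0,"rx":0,"ry":0,"rz":0,"grip":1.5},
])

```text
t: 68.5
tool_pos: [0.4715, -0.2431, 0.0817]
eef_rot: [0.761, 0.648, -0.0, -0.001]
force: [0.3, 0.6, -1.2]
finger_gap: 0.0225
gripper_force: 60.0
```

send_rows([
  {"tx":0,"ty":0,"tz":2,"rx":0,"ry":0,"rz":0,"grip":1.5},
  {"tx":0,"ty":0,"tz":1.3,"rx":0,"ry":0,"rz":0,"grip":1.5},
  {"tx":0,"ty":0,"tz":0,"rx":0,"ry":0,"rz":0,"grip":1.5},
  {"tx":0,"ty":0,"tz":0,"rx":0,"ry":0,"rz":0,"grip":1.5},
  {"tx":0,"ty":0,"tz":0,"rx":0,"ry":0,"rz":0,"grip":1.5},
  {"tx":0,"ty":0,"tz":0,"rx":0,"ry":0,"rz":0,"grip":1.5},
  {"tx":0,"ty":0,"tz":0,"rx":0,"ry":0,"rz":0,"grip":1.5},
  {"tx":0,"ty":0,"tz":0,"rx":0,"ry":0,"rz":0,"grip":1.5},
])

```text
t: 69.3
tool_pos: [0.4725, -0.2445, 0.0505]
eef_rot: [0.761, 0.648, 0.0, 0.0]
force: [0.4, -1.0, -1.6]
finger_gap: 0.0225
gripper_force: 60.0
```

```bash
python3 -c "
from h import *
c=cell(-26.5,0)
plan([(*c,7.4,-9.2,1.5)],10)
z=get_obs()['tool_pos'][2]; rel(z-.002+.022)
"
```

```text
at [ 472.5 -244.5   50.5] t 69.3
1 [{"tx":0.03,"ty":-0.04,"tz":4.31,"rx":0,"ry":0,"rz":0,"grip":1.5}]
box x [-59.9  56.5] y top 84.3
head x [-47.1  -6.5] y top 25.2 tcp [-26.2  -0.3] z 50.5
```

send_rows([
  {"tx":-0.04,"ty":-0.1,"tz":1.6,"rx":0,"ry":0,"rz":0,"grip":1.5},
  {"tx":0,"ty":0,"tz":1,"rx":0,"ry":0,"rz":0,"grip":1.5},
  {"tx":0,"ty":0,"tz":0.8,"rx":0,"ry":0,"rz":0,"grip":1.5},
  {"tx":0,"ty":0,"tz":0.5,"rx":0,"ry":0,"rz":0,"grip":1.5},
  {"tx":0,"ty":0,"tz":0.3,"rx":0,"ry":0,"rz":0,"grip":1.5},
  {"tx":0,"ty":0,"tz":0.15,"rx":0,"ry":0,"rz":0,"grip":1.5},
  {"tx":0,"ty":0,"tz":0,"rx":0,"ry":0,"rz":0,"grip":1.5},
  {"tx":0,"ty":0,"tz":0,"rx":0,"ry":0,"rz":0,"grip":1.5},
])

```text
t: 70.15
tool_pos: [0.4716, -0.2448, 0.0071]
eef_rot: [0.761, 0.648, 0.0, 0.0]
force: [-0.6, 0.4, -0.0]
finger_gap: 0.0227
gripper_force: 60.0
```

send_rows([
  {"tx":0,"ty":0,"tz":0,"rx":0,"ry":0,"rz":0,"grip":1.5},
  {"tx":0,"ty":0,"tz":0,"rx":0,"ry":0,"rz":0,"grip":1.5},
  {"tx":0,"ty":0,"tz":0,"rx":0,"ry":0,"rz":0,"grip":1.5},
  {"tx":0,"ty":0,"tz":0,"rx":0,"ry":0,"rz":0,"grip":1.5},
])

```text
t: 70.55
tool_pos: [0.4716, -0.2448, 0.0071]
eef_rot: [0.761, 0.648, 0.0, 0.0]
force: [-0.4, 0.0, 2.6]
finger_gap: 0.0224
gripper_force: 60.0
```

Now I'll release, retreat well clear and check the box.

send_rows([
  {"tx":0,"ty":0,"tz":0,"rx":0,"ry":0,"rz":0,"grip":3.4},
  {"tx":0,"ty":0,"tz":0,"rx":0,"ry":0,"rz":0,"grip":3.4},
  {"tx":0,"ty":0,"tz":0,"rx":0,"ry":0,"rz":0,"grip":3.4},
  {"tx":0,"ty":0,"tz":0,"rx":0,"ry":0,"rz":0,"grip":3.4},
  {"tx":0,"ty":0,"tz":-2,"rx":0,"ry":0,"rz":0,"grip":3.4},
  {"tx":0,"ty":0,"tz":-4,"rx":0,"ry":0,"rz":0,"grip":3.4},
  {"tx":0,"ty":0,"tz":-4,"rx":0,"ry":0,"rz":0,"grip":3.4},
])

```text
t: 71.25
tool_pos: [0.4703, -0.2439, 0.1064]
eef_rot: [0.761, 0.648, -0.0, -0.001]
force: [0.9, -1.2, -0.5]
finger_gap: 0.0339
gripper_force: 0.0
```

send_rows([
  {"tx":4.5,"ty":0,"tz":0,"rx":0,"ry":0,"rz":0,"grip":3.4},
  {"tx":4.5,"ty":0,"tz":0,"rx":0,"ry":0,"rz":0,"grip":3.4},
  {"tx":4.5,"ty":0,"tz":0,"rx":0,"ry":0,"rz":0,"grip":3.4},
  {"tx":4.5,"ty":0,"tz":0,"rx":0,"ry":0,"rz":0,"grip":3.4},
  {"tx":4.5,"ty":0,"tz":0,"rx":0,"ry":0,"rz":0,"grip":3.4},
  {"tx":4.5,"ty":0,"tz":0,"rx":0,"ry":0,"rz":0,"grip":3.4},
  {"tx":4.5,"ty":0,"tz":0,"rx":0,"ry":0,"rz":0,"grip":3.4},
  {"tx":4.5,"ty":0,"tz":0,"rx":0,"ry":0,"rz":0,"grip":3.4},
])

```text
t: 72.05
tool_pos: [0.5286, 0.1128, 0.1065]
eef_rot: [0.761, 0.648, 0.0, 0.0]
force: [0.3, -0.2, -0.2]
finger_gap: 0.0342
gripper_force: 0.0
```

send_rows([
  {"tx":4.5,"ty":0,"tz":0,"rx":0,"ry":0,"rz":0,"grip":3.4},
  {"tx":4.5,"ty":0,"tz":0,"rx":0,"ry":0,"rz":0,"grip":3.4},
  {"tx":0,"ty":0,"tz":0,"rx":0,"ry":0,"rz":0,"grip":3.4},
  {"tx":0,"ty":0,"tz":0,"rx":0,"ry":0,"rz":0,"grip":3.4},
  {"tx":0,"ty":0,"tz":0,"rx":0,"ry":0,"rz":0,"grip":3.4},
  {"tx":0,"ty":0,"tz":0,"rx":0,"ry":0,"rz":0,"grip":3.4},
])

```text
t: 72.65
tool_pos: [0.5428, 0.1985, 0.1064]
eef_rot: [0.762, 0.648, -0.0, 0.0]
force: [-0.1, -1.2, 0.5]
finger_gap: 0.0343
gripper_force: 0.0
```

```bash
python3 -c "
from h import *
p,d,K,T=snap('top');W=cloud(d,K,T)
for b in blobs(W,.034,.09,8,(415,240,530,330)): print('nut',*b[1:])
a=np.radians(-9.2)
k=W[240:330,415:530]; m=(k[...,2]>.012)&(k[...,2]<.034); print('head z pct',np.percentile(k[m][:,2],[5,25,50,75,95]))
c1=cv2.resize(p[238:328,412:528],None,fx=4,fy=4,interpolation=cv2.INTER_CUBIC)
q=snap('scene')[0]; c2=cv2.resize(q[190:285,80:200],None,fx=2.75,fy=2.75,interpolation=cv2.INTER_CUBIC)
out=np.zeros((360,800,3),np.uint8); out[:c1.shape[0],:c1.shape[1]]=c1; out[:c2.shape[0],464:464+c2.shape[1]]=c2
cv2.imwrite('pics/fin.png',out)"
```

```text
nut [446. 264.] [ 534.5 -200.9   23.1   23.6   10.5] [ 534.3 -199.2   41.6]
nut [474. 267.] [ 526.9 -252.6   23.2   21.3   89.3] [ 526.9 -251.2   41.8]
nut [500. 286.] [ 491.6 -301.4   22.9   24.9   39.8] [ 490.9 -298.8   41.9]
nut [443. 291.] [ 482.9 -191.4   23.    23.1   84.9] [ 482.8 -189.8   42.2]
nut [471. 295.] [ 473.8 -243.9   23.8   20.8   89.4] [ 474.6 -242.1   41.4]
head z pct [0.01872563 0.02423611 0.02609241 0.02871455 0.03161735]
```

View pics/fin.png

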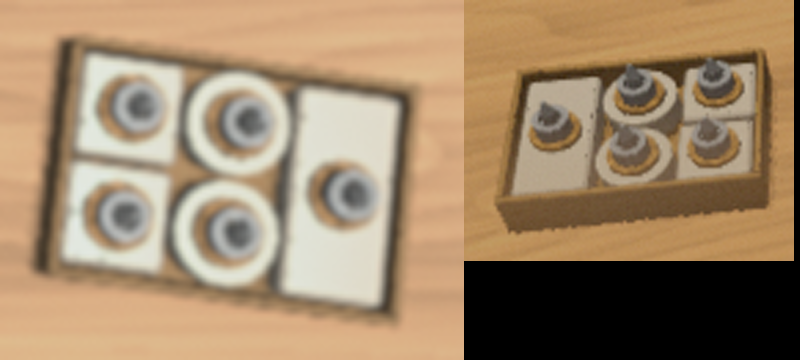

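Both crops show all five pegs flat in the box, shanks up and not overlapping. The nuts are all at the same home height: tops read about 42 mm against 43 expected, and this camera reads 1–2 mm low. Handing in.

```bash
python3 -c "
from h import *
print(bot.sign_off())"
```

```text
the job is handed in; nothing more can be done
None
```

I pushed a nut fully home on each of the five pegs and packed them all flat in the box, shanks up and none overlapping. I handed the job in at about 73 s of the 210 s limit, without touching the cups or the jar.

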